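# Set washed pastry frames out to dry on a two-rail rack

## Robot

A 6-joint arm with a two-finger parallel gripper is mounted at the origin on the work surface. World frame = base frame: x ahead of the robot, y to its left, z up, the work surface at z = 0. Lengths are in m, angles in rad, forces in N, time in s.
With the tool pointing down it reaches from about 0.225 to 0.875 m from the base axis. Payload 3.4 kg.
Tool frame: the origin (TCP) lies midway between the tips of the shut fingers; the grasp point (between the pads) lies behind it (manip.grip_point_offset is the z of the grasp point in the tool frame, in m); z points along the fingers, x is the direction in which the jaws open and shut, and the axes are right-handed (so a half turn about z gives the same grasp; the last joint's range is limited). The gripper opens to 85 mm and grips with 20 to 120 N. Pads are 22 mm wide; open, the fingers measure 114 mm over their backs; the gripper's body (76 mm by 85 mm) begins 54 mm behind the grasp point. The pads swing forward as they close: fully open they stand 13 mm farther back than shut.
Start: joints at [1.051, 0.276, 1.505, -0, 1.361, -0.121], TCP at [0.223, 0.53, 0.231] pointing down, gripper open.
Joint ranges: [-2.89, 2.89], [-0.75, 2.08], [0.22, 2.7], [-1.18, 4.32], [0.11, 2.71], [-2.7, 2.7]. Speed limits (rad/s): [2.57, 2.57, 3.14, 3.14, 3.14, 3.14].

## Interface

Orientations are given as a unit quaternion [w, x, y, z].
In Python, from rig import manip, eyes, recognise, regions_of, mark_of gives the robot as it stands.
- The arm moves only by the shell command python3 -m inch 'ROWS' [FORCE]. ROWS is JSON, a list of rows, each a list of 5 numbers: the gripper command: -1 is shut, 1 is fully open, values between are in proportion, then the shift along the tool's x, y, z in mm, then the turn about the tool's z in degrees. A call has 1 to 20 rows; each row shifts and turns the pose as measured when the row begins, along the tool's axes as they then stand; what a row does not reach is not made up. A row lasts 1/12 s, in which the tool goes at most 41.7 mm and 7.16 degrees, less where a joint would pass 70% of its speed; a pose out of reach is approached as far as the arm can. A call with a gripper value outside its range is refused whole. The fingers move at their own pace and stop on an object; FORCE is the grip in N (left out, the last holds). Time passes only in rows, so rows that do not move let the fingers close. It gives the time, the measured TCP pose, the force and the opening at its end, in the units of the state.
- manip.get_state(): the state, without advancing time (a new reading comes with each control period).
- eyes.get_image(name): name is "scene" or "side" or "wrist"; returns a dict with "frame" (384x512x3 uint8, red, green, blue), "K" (3x3 intrinsics, pixels), "rvec" (rotation vector, rad) and "tvec" (3), from world to camera coordinates, as OpenCV has them; the wrist camera has in their place "mount" (4x4, takes a point from camera to tool coordinates, whose origin is the TCP and whose axes are the tool frame's). Camera axes: x right, y down, z forward; pixel columns grow to the right and rows downward; lengths in m; the calibration is good to about 2 mm. A picture is of the moment at which its call begins: read the wrist's pose just before it. There is no depth.
- manip.sign_off(): hands the job in, once; it reports no verdict.
Trained networks look in a picture, given as the dict that the camera call returned (one of the last four; its "shot" number tells which), for a name from the list of things; names that differ only in an ending like _2 or _b are one class to them, and where a whole thing is asked for, a point or a joint stands for the part that bears it (a point fixed in the world has none). Each returns a list of dicts, best first, with "confidence" (0 to 1); they miss things now and then, are a little off and sometimes report something else, mostly with a low value. They report only what shows in the picture. A call takes as long as a camera call.
- recognise(picture, target): "bbox" ([left, top, width, height] in pixels, round what is visible of it).
- regions_of(picture, target): "mask" (384x512 bool, what is visible of it) and "bbox" ([left, top, width, height] in pixels, round what is visible of it).
- mark_of(picture, target): "point" ([row, column] in pixels: a listed point, or the origin of a listed thing).
The state is a dict: "clock": time; "qpos": joint angles; "qd": joint speeds; "effort": joint torques, N m; "position": TCP position; "ee_rot": TCP orientation; "contact_force": force on the tool from outside, world axes, zero at the start; "moment": the same for the moment, N m; "width": finger opening in m.
Only numpy, scipy, OpenCV 4.12 (cv2) and the standard library are available. Lean on these libraries where they do the work, as an engineer would, in place of code of your own. Each camera call takes 0.05 s, during which the arm holds its last target.

## Task

First clear the two wooden bars off the rack's rails and lay them side by side, flat on the floor of the white tray. Then set every boat-shaped frame on the high rail, crossways to it, and every square frame on the low rail, each lying flat, centred across the rail's width, with a finger's width of air between neighbours. Last of all switch the fan on by pushing its lever fully over to the other side, and leave the jar, bowl and spoon where they are.

Things in the scene. Friction and masses are not known exactly. Their poses are not given: they have to be found in the camera images.
- high_rail (a point): Middle of the top face of the high rail (130 mm above the table) of the dark wooden rack, fixed on the table. The rack has two level parallel rails, each a slat 34 mm wide (x) and 280 mm long (y); the high one is farther from the robot. Site axes: x across the rail, away from the low rail; y along the rail; z up.
- low_rail (a point): Middle of the upper face of the rack's low rail, 70 mm above the table, on the robot's side; its centreline is 130 mm from the high rail's. Same size and axes as high_rail. Between and below the rails lies a drip plate 26 mm above the table.
- bar1: Wooden rolling-guide bar, brown, 200 x 36 x 20 mm (own x, y, z), 110 g, origin at its centre. It starts lying flat, lengthways along the high rail. The two bars are alike.
- bar2: Wooden rolling-guide bar, brown, 200 x 36 x 20 mm (own x, y, z), 110 g, origin at its centre. It starts lying flat, lengthways along the low rail. The two bars are alike.
- tray_in (a point): Centre of the inner floor of the white plastic tool tray, fixed, open above. Inside 252 mm (its x) by 165 mm (its y); floor 4 mm above the table, walls 4 mm thick, rim 24 mm above the table.
- boat1: Bottomless dark steel baking frame, boat-shaped from above: two straight parallel sides and a point at either end. 118 mm long (own x, point to point), 46 mm wide (own y; the straight sides are 70 mm long), 30 mm high (own z), walls 4 mm, 90 g. Origin at the middle, half-way up. Same either way up. May be absent (there are 1 to 3 boats).
- boat2: Bottomless dark steel baking frame, boat-shaped from above: two straight parallel sides and a point at either end. 118 mm long (own x, point to point), 46 mm wide (own y; the straight sides are 70 mm long), 30 mm high (own z), walls 4 mm, 90 g. Origin at the middle, half-way up. Same either way up. May be absent (there are 1 to 3 boats).
- boat3: Bottomless dark steel baking frame, boat-shaped from above: two straight parallel sides and a point at either end. 118 mm long (own x, point to point), 46 mm wide (own y; the straight sides are 70 mm long), 30 mm high (own z), walls 4 mm, 90 g. Origin at the middle, half-way up. Same either way up. May be absent (there are 1 to 3 boats).
- square1: Bottomless square baking frame of dark steel, 50 x 50 mm (own x, y), 30 mm high (own z), walls 4 mm, 80 g. Origin at the middle, half-way up. Same either way up. May be absent (there are 1 to 3 squares).
- square2: Bottomless square baking frame of dark steel, 50 x 50 mm (own x, y), 30 mm high (own z), walls 4 mm, 80 g. Origin at the middle, half-way up. Same either way up. May be absent (there are 1 to 3 squares).
- square3: Bottomless square baking frame of dark steel, 50 x 50 mm (own x, y), 30 mm high (own z), walls 4 mm, 80 g. Origin at the middle, half-way up. Same either way up. May be absent (there are 1 to 3 squares).
- fan_switch_base: Grey block of the fan's lever switch, fixed on the table left of the rack, 70 x 50 x 25 mm (x, y, z), origin at the middle of its underside. The lever's hinge runs along its y, 22 mm above the table; the lever is 70 mm long and swings in the x-z plane from the block's -x side (off, towards the robot) to its +x side (on).
- fan_switch (a joint): Angle of the lever: 0 is off (leaning 0.5 rad to -x), 1.0 is fully on (leaning 0.5 rad to +x). Light friction, about 1 N at the tip; it stays where it is left.
- fan_switch_tip (a point): Centre of the black ball (diameter 26 mm) at the tip of the lever, about 83 mm above the table at either end of its swing, 92 mm upright.
- jar: Lidded jar, diameter 72 mm, 100 mm high; origin under its middle. Leave alone.
- bowl: Steel bowl, diameter 110 mm, 55 mm high; origin under its middle. Leave alone.
- spoon: Wooden-handled spoon lying on the table; origin near its middle. Leave alone.

How it is judged:
By the outcome, as a careful person would: the job done as asked, in the order asked, and still so for the second after the job is handed in, with the robot touching nothing.
Of boat1, boat2, boat3, square1, square2, square3 only 4 to 6 are there at a start; the rules pass over those that are not, and their reading is None.
At some moment in a run one of bar1, bar2 may be knocked a few centimetres aside while the robot is not near it.
Once in a run the grip may slacken for a moment while it holds something.
It also fails if it takes over 208 s, if anything falls off the work surface, if the arm or the gripper's body presses on something with over 40 N, if the wrist force passes 120 N, or if a joint passes its speed limit or range.

## Working session

There is one attempt and no reset: what is moved stays moved. The work goes in short steps, Python scripts to look and compute and a shell command to move; the robot and the scene stay as the last step left them, time stands still between calls to the robot, and variables do not carry over. Pictures are saved under pics/ and viewed, and the job is handed in when it is done.

```bash
ls; mkdir -p pics; python3 - <<'E'
from rig import manip, eyes, recognise, regions_of, mark_of
import cv2
print(manip.get_state(), manip.grip_point_offset)
for n in ["scene","side","wrist"]:
    p=eyes.get_image(n); print(n,{k:v for k,v in p.items() if k!='frame'})
    cv2.imwrite(f"pics/a_{n}.png",cv2.resize(p['frame'][:,:,::-1],(800,600),interpolation=cv2.INTER_CUBIC))
E
```

```text
pics
{'clock': 0.0, 'qpos': array([ 1.05101607e+00,  2.76594159e-01,  1.50615730e+00,  8.50966256e-06,
        1.36072167e+00, -1.21000725e-01]), 'qd': array([ 4.30024471e-05, -7.25132276e-04,  1.41520136e-03, -7.55927551e-04,
       -1.17379104e-03, -1.00005774e-03]), 'effort': array([ 5.71847977e-04, -4.16756880e+01, -2.45796454e+01, -5.62754963e-05,
        1.08721107e-02,  8.58589093e-07]), 'position': array([0.22299708, 0.52940228, 0.23043058]), 'ee_rot': array([ 4.17910519e-04,  8.33154950e-01,  5.53038828e-01, -8.42264653e-04]), 'contact_force': array([-1.2525091 ,  0.07944286,  0.21875478]), 'moment': array([ 0.00106888,  0.03227072, -0.00905637]), 'width': 0.0848872806279318} -0.0187
scene {'K': array([[476.53533561,   0.        , 260.11792256],
       [  0.        , 476.53533561, 192.70048827],
       [  0.        ,   0.        ,   1.        ]]), 'rvec': array([ 1.02031154,  2.6750047 , -0.71563962]), 'tvec': array([ 0.37410163, -0.26893827,  1.57327766]), 'shot': 1}
side {'K': array([[357.89349025,   0.        , 257.39716451],
       [  0.        , 357.89349025, 191.98278831],
       [  0.        ,   0.        ,   1.        ]]), 'rvec': array([ 2.2720105 , -0.15245334,  0.09732117]), 'tvec': array([-0.52120828,  0.1086231 ,  1.23049054]), 'shot': 2}
wrist {'K': array([[316.12605764,   0.        , 258.26547378],
       [  0.        , 316.12605764, 188.09116431],
       [  0.        ,   0.        ,   1.        ]]), 'mount': array([[ 9.99999759e-01,  7.15856523e-05, -6.90622423e-04,
         2.93285657e-04],
       [ 1.10235626e-04,  9.65685376e-01,  2.59714732e-01,
        -6.54736080e-02],
       [ 6.85515822e-04, -2.59714745e-01,  9.65685136e-01,
        -1.40544109e-01],
       [ 0.00000000e+00,  0.00000000e+00,  0.00000000e+00,
         1.00000000e+00]]), 'shot': 3}
```

View pics/a_scene.png

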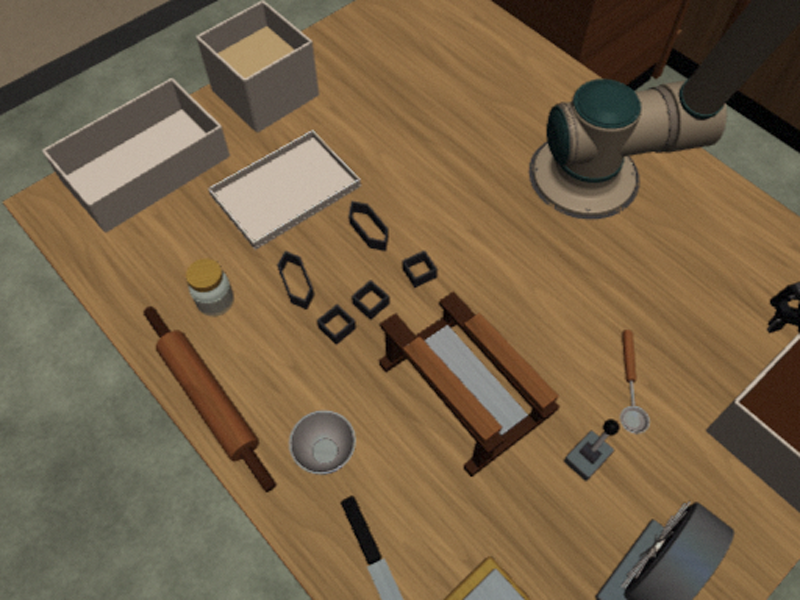

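View pics/a_side.png

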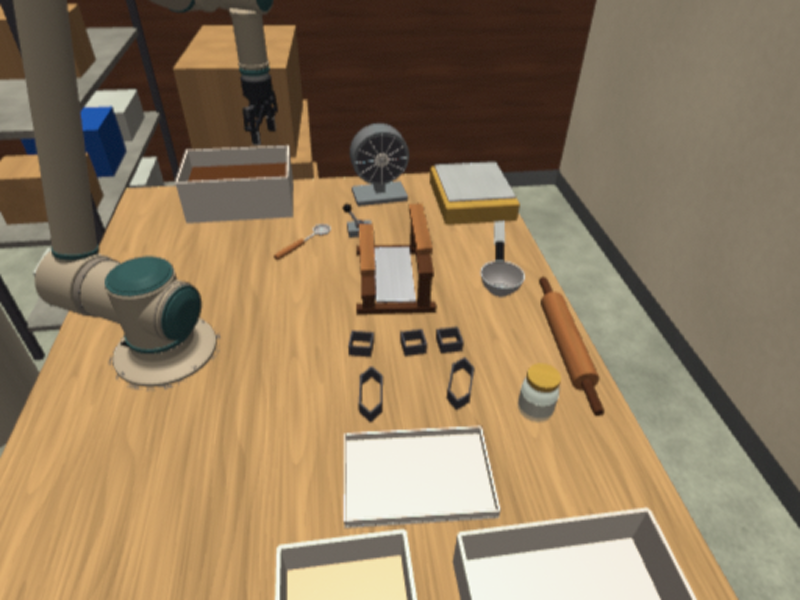

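View pics/a_wrist.png

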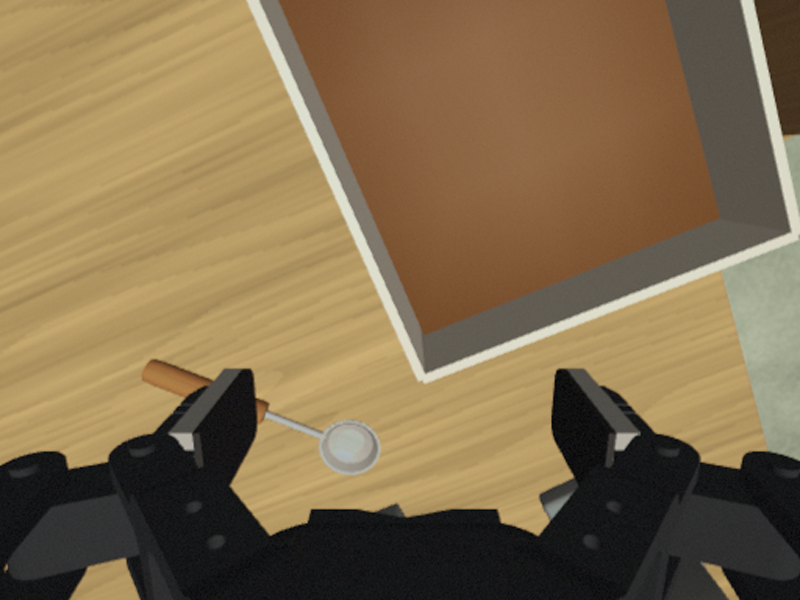

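```bash
cat > h.py <<'E'
from rig import manip, eyes, recognise, regions_of, mark_of
import numpy as np, cv2
from scipy.optimize import minimize
from scipy.spatial.transform import Rotation as R
def cam(p):
    if 'rvec' in p: return p['K'],cv2.Rodrigues(np.array(p['rvec']))[0],np.array(p['tvec'])
    s=p['state']; q=s['ee_rot']; Rt=R.from_quat([q[1],q[2],q[3],q[0]]).as_matrix()
    M=p['mount']; Rc=Rt@M[:3,:3]; tc=Rt@M[:3,3]+s['position']
    return p['K'],Rc.T,-Rc.T@tc
def shot(n):
    s=manip.get_state(); p=eyes.get_image(n); p['state']=s; p['name']=n; return p
def proj(p,X):
    K,Rm,t=cam(p); c=(np.atleast_2d(X)@Rm.T+t)@K.T; return c[:,:2]/c[:,2:]
def ray(p,u,v,z):
    K,Rm,t=cam(p); d=Rm.T@np.linalg.inv(K)@np.array([u,v,1.]); o=-Rm.T@t; return o+d*(z-o[2])/d[2]
def box(lx,ly,lz): return np.array([[a*lx/2,b*ly/2,c*lz/2] for a in(-1,1) for b in(-1,1) for c in(-1,1)])
BAR=box(.2,.036,.02); SQ=box(.05,.05,.03)
BOAT=np.array([[x,y,z] for x,y in[(.059,0),(.035,.023),(-.035,.023),(-.059,0),(-.035,-.023),(.035,-.023)] for z in(-.015,.015)])
MOD=dict(bar=BAR,square=SQ,boat=BOAT)
def place(m,x,y,z,yaw):
    c,s=np.cos(yaw),np.sin(yaw); return m@np.array([[c,s,0],[-s,c,0],[0,0,1]])+[x,y,z]
S=8
def hullimg(pts):
    im=np.zeros((384,512),np.uint8)
    h=cv2.convexHull((pts).astype(np.float32)); cv2.fillConvexPoly(im,np.round(h*256).astype(np.int32),255,cv2.LINE_AA,8); return im
def hullpts(mask):
    cs,_=cv2.findContours(mask.astype(np.uint8),cv2.RETR_EXTERNAL,cv2.CHAIN_APPROX_NONE)
    c=max(cs,key=cv2.contourArea); return cv2.convexHull(c)[:,0].astype(float)
def fit(kind,obs,z,x0,yaw0s):
    """obs: list of (picture, mask)"""
    m=MOD[kind]; T=[(p,hullimg(hullpts(k)).astype(float)/255) for p,k in obs]
    def cost(v):
        r=0
        for p,t in T:
            i=hullimg(proj(p,place(m,v[0]/1000,v[1]/1000,z,v[2]/50))).astype(float)/255
            r+=1-np.minimum(i,t).sum()/np.maximum(i,t).sum()
        return r/len(T)
    best=None
    for y in yaw0s:
        r=minimize(cost,[x0[0]*1e3,x0[1]*1e3,y*50],method='Nelder-Mead',options=dict(initial_simplex=[[x0[0]*1e3+a,x0[1]*1e3+b,y*50+c] for a,b,c in[(-6,-6,-4),(8,0,0),(0,8,0),(0,0,9)]],maxiter=120))
        if best is None or r.fun<best.fun: best=r
    return best.x[0]/1e3,best.x[1]/1e3,best.x[2]/50,best.fun
def save(p,f,sc=None): cv2.imwrite(f,cv2.resize(p['frame'][:,:,::-1],(800,600),interpolation=cv2.INTER_CUBIC))
E
cat > look1.py <<'E'
from h import *
P={n:shot(n) for n in('scene','side')}
for t in ['high_rail','low_rail','tray_in','fan_switch_tip','fan_switch_base']:
    z=dict(high_rail=.13,low_rail=.07,tray_in=.004,fan_switch_tip=.083,fan_switch_base=0)[t]
    for n,p in P.items():
        for d in mark_of(p,t)[:2]:
            r,c=d['point']; print(t,n,round(d['confidence'],2),np.round([r,c]),ray(p,c,r,z)[:2].round(4))
for kind,t,z in [('boat','boat1',.015),('square','square1',.015),('bar','bar1',None)]:
    cand={}
    for n,p in P.items():
        cand[n]=[]
        for d in regions_of(p,t):
            u,v=hullpts(d['mask']).mean(0); bb=d['bbox']
            g=ray(p,bb[0]+bb[2]/2,bb[1]+bb[3]/2,z if z else .1)
            cand[n].append((g,d['mask'])); print(kind,n,round(d['confidence'],2),bb,g[:2].round(3),d['mask'].sum())
    for g,m in cand['scene']:
        z0=z
        o=[(P['scene'],m)]
        if cand['side'] and kind!='bar':
            j=min(cand['side'],key=lambda c:np.linalg.norm(c[0]-g))
            if np.linalg.norm(j[0]-g)<.04: o.append((P['side'],j[1]))
        for zz in ([z] if z else [.08,.14]):
            f=fit(kind,o,zz,g[:2],[0,.8,1.57,2.3] if kind!='square' else [0,.8]); print('FIT',kind,len(o),zz,np.round(f,4))
            if len(o)==2:
                print('   each', [np.round(fit(kind,[q],zz,f[:2],[f[2]]),4) for q in o])
E
python3 look1.py
```

```text
high_rail scene 0.76 [239. 280.] [0.5892 0.1722]
high_rail side 0.96 [151. 270.] [0.5981 0.1858]
low_rail scene 0.79 [224. 318.] [0.4613 0.1893]
low_rail scene 0.26 [270. 393.] [0.4108 0.4098]
low_rail side 0.95 [164. 236.] [0.4711 0.1996]
low_rail side 0.2 [150. 226.] [0.4369 0.3024]
tray_in scene 0.67 [118. 183.] [ 0.4887 -0.392 ]
tray_in scene 0.52 [208. 219.] [ 0.6114 -0.0566]
tray_in side 0.76 [304. 267.] [ 0.4991 -0.3813]
fan_switch_tip scene 0.71 [273. 392.] [0.4278 0.4142]
fan_switch_tip side 0.57 [133. 221.] [0.4256 0.4153]
fan_switch_tip side 0.44 [167. 235.] [0.4625 0.1598]
fan_switch_base scene 0.94 [292. 372.] [0.4669 0.4074]
fan_switch_base side 0.59 [149. 230.] [0.4641 0.4092]
fan_switch_base side 0.47 [187. 322.] [0.7972 0.1055]
boat scene 0.54 [222.6, 130.0, 28.9, 28.6] [ 0.43  -0.188] 371
boat side 0.8 [228.7, 233.8, 18.3, 35.6] [ 0.436 -0.194] 318
boat side 0.79 [288.8, 231.9, 13.7, 28.5] [ 0.623 -0.195] 227
FIT boat 2 0.015 [ 0.433  -0.1905  1.4552  0.0704]
   each [array([ 0.4324, -0.1909,  1.4435,  0.0416]), array([ 0.4344, -0.1908,  1.4377,  0.0757])]
square sc
[... 710 characters left out ...]
-0.0572 -0.011   0.1206]
   each [array([ 0.5397, -0.0594,  0.0489,  0.09  ]), array([ 0.5417, -0.0552, -0.0185,  0.1106])]
bar scene 0.93 [297.4, 201.2, 59.7, 60.4] [0.473 0.229] 1165
bar scene 0.61 [259.1, 214.3, 63.7, 66.3] [0.575 0.199] 1253
bar scene 0.6 [205.8, 194.4, 23.0, 27.7] [ 0.643 -0.015] 295
bar side 0.68 [266.1, 134.6, 8.6, 29.0] [0.612 0.241] 281
bar side 0.64 [232.1, 141.3, 9.6, 32.9] [0.474 0.197] 342
FIT bar 1 0.08 [0.4644 0.2193 1.4987 0.0724]
FIT bar 1 0.14 [0.4909 0.2283 1.5023 0.102 ]
FIT bar 1 0.08 [0.5737 0.1915 1.5397 0.0677]
FIT bar 1 0.14 [0.5941 0.207  1.5361 0.0411]
FIT bar 1 0.08 [ 0.6173 -0.0966  1.2479  0.6983]
FIT bar 1 0.14 [ 0.6394 -0.073   1.3452  0.7102]
```

```bash
cat > to.py <<'E'
import sys
from h import *
def to(x,y,z,phi=None):
    s=manip.get_state(); q=s['ee_rot']; Rt=R.from_quat([q[1],q[2],q[3],q[0]]).as_matrix()
    ph=np.degrees(np.arctan2(Rt[1,0],Rt[0,0])); d=Rt.T@(np.array([x,y,z])-s['position'])*1e3
    print('pos',s['position'].round(4),'phi',ph.round(1),'q',np.degrees(s['qpos']).round(0),'w',round(s['width'],4),'t',round(s['clock'],2),'tilt',(Rt[:2,2]*57.3).round(2))
    print('shift now',d.round(1))
    if phi is not None:
        tr=(ph-phi+180)%360-180; M=Rt@R.from_euler('z',tr,degrees=True).as_matrix()
        print('turn',round(tr,1),'shift after turn',(M.T@(np.array([x,y,z])-s['position'])*1e3).round(1), 'q6 there about', round(np.degrees(np.arctan2(y,x))-(ph-tr),0))
if __name__=='__main__': to(*map(float,sys.argv[1:]))
E
python3 -m inch '[[1,0,0,-10,7],[1,0,0,-10,7],[1,0,0,-10,7],[1,0,0,-10,7],[1,0,0,-10,7],[1,0,0,-10,7],[1,0,0,-10,7],[1,0,0,-10,7],[1,0,0,-10,7],[1,0,0,-10,7]]' 40
python3 to.py .53 .23 .35 -3
```

```text
clock: 1.88
position: [0.2224, 0.5283, 0.3325]
ee_rot: [0.003, 0.999, -0.04, -0.002]
contact_force: [0.0, 0.5, -0.8]
width: 0.0849
pos [0.2224 0.5283 0.3325] phi -4.6 q [60. 14. 75. -0. 92. 65.] w 0.0849 t 1.88 tilt [-0.21 -0.37]
shift now [330.5 272.7 -16.7]
turn -1.6 shift after turn [322.7 281.9 -16.7] q6 there about 26.0
```

```bash
python3 -m inch '[[1,30,26,-2,0],[1,30,26,-2,0],[1,30,26,-2,0],[1,30,26,-2,0],[1,30,26,-2,0],[1,30,26,-2,0],[1,30,26,-2,0],[1,30,26,-2,0],[1,30,26,0,0],[1,30,26,0,0],[1,25,16,0,0],[1,0,0,0,0]]'
cat > rack.py <<'E'
from h import *
import sys
p=shot('wrist'); save(p,sys.argv[1])
for t,z in[('high_rail',.13),('low_rail',.07)]:
    for d in mark_of(p,t)[:2]:
        r,c=d['point']; print(t,round(d['confidence'],2),np.round([r,c]),ray(p,c,r,z)[:2].round(4))
for d in regions_of(p,'bar1'):
    bb=d['bbox']; print(d['confidence'],bb)
    for zz in(.08,.14):
        g=ray(p,bb[0]+bb[2]/2,bb[1]+bb[3]/2,zz); print(zz,np.round(fit('bar',[(p,d['mask'])],zz,g[:2],[1.55,]),4))
E
python3 rack.py pics/b1.png; python3 to.py .53 .23 .35
```

```text
clock: 2.88
position: [0.5363, 0.2169, 0.3511]
ee_rot: [-0.001, 0.999, -0.038, 0.001]
contact_force: [0.2, 0.5, 0.1]
width: 0.0857
low_rail 0.84 [178. 207.] [0.4643 0.1898]
low_rail 0.56 [168. 311.] [0.6066 0.1922]
0.75 [290.4, 75.1, 41.0, 178.2]
0.08 [0.6052 0.2086 1.5092 0.21  ]
0.14 [0.5941 0.2052 1.5169 0.0435]
0.6 [183.7, 74.0, 38.4, 154.2]
0.08 [0.4654 0.218  1.5016 0.0423]
0.14 [0.4774 0.2129 1.4842 0.2744]
pos [0.531  0.2216 0.352 ] phi -4.0 q [16. 13. 73.  0. 94. 20.] w 0.0851 t 3.08 tilt [-0.01  0.26]
shift now [-1.6 -8.3  2.1]
```

View pics/b1.png

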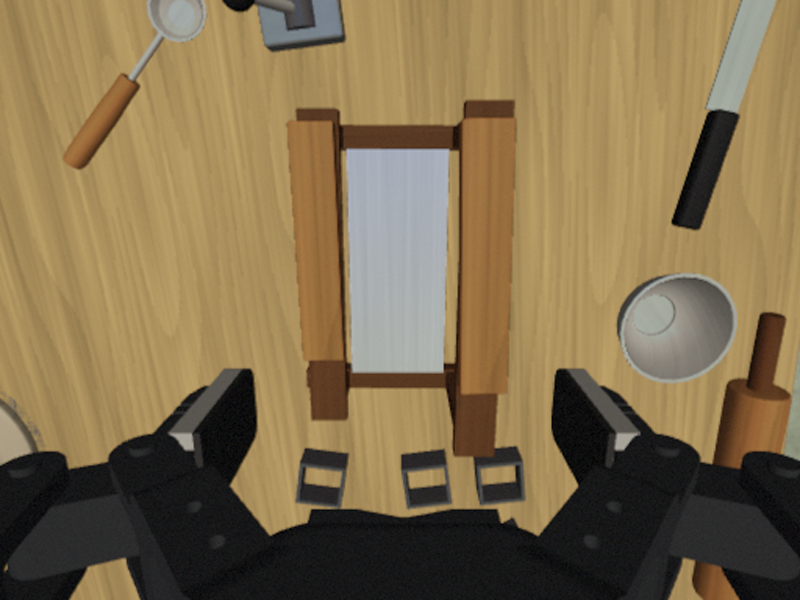

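```bash
python3 rack.py pics/b2.png; python3 to.py .594 .207 .20 -3
```

```text
high_rail 0.36 [157. 209.] [0.4749 0.2317]
low_rail 0.65 [174. 315.] [0.6067 0.1894]
0.73 [299.3, 79.1, 38.6, 177.1]
0.08 [0.6072 0.2081 1.5346 0.2181]
0.14 [0.5946 0.2061 1.5229 0.0359]
0.68 [189.4, 81.1, 38.3, 150.7]
0.08 [0.4654 0.2188 1.512  0.0254]
0.14 [0.4773 0.2141 1.5066 0.2532]
pos [0.5308 0.2221 0.3524] phi -3.9 q [16. 13. 73.  0. 94. 20.] w 0.0858 t 3.28 tilt [0.06 0.24]
shift now [ 64.   11.4 152.4]
turn -0.9 shift after turn [ 63.8  12.4 152.4] q6 there about 22.0
```

```bash
python3 -m inch '[[1,21,4,20,-1],[1,21,4,30,0],[1,20,4,35,0],[1,0,0,35,0],[1,0,0,28,0],[1,0,0,0,0]]'
python3 to.py .5946 .206 .122 -3
```

```text
clock: 3.78
position: [0.5937, 0.2144, 0.2062]
ee_rot: [-0.005, 1.0, -0.019, 0.008]
contact_force: [-1.2, -0.6, -1.1]
width: 0.0856
pos [0.5937 0.2144 0.2062] phi -2.2 q [13. 21. 82.  0. 76. 16.] w 0.0856 t 3.78 tilt [0.87 0.51]
shift now [-0.1  9.1 84.2]
turn 0.8 shift after turn [ 0.1  9.1 84.2] q6 there about 22.0
```

```bash
python3 -m inch '[[1,0,4,0,0.8],[1,0,0,20,0],[1,0,0,20,0],[1,0,0,20,0],[1,0,0,10,0],[1,0,0,0,0],[1,0,0,0,0]]'
python3 to.py .5946 .206 .122 -3
```

```text
clock: 4.37
position: [0.5985, 0.2153, 0.1476]
ee_rot: [-0.007, 1.0, -0.025, 0.016]
contact_force: [0.6, 0.2, 0.6]
width: 0.0854
pos [0.5985 0.2153 0.1476] phi -2.9 q [13. 23. 88.  0. 67. 16.] w 0.0854 t 4.37 tilt [1.88 0.74]
shift now [-4.3  9.8 25.3]
turn 0.1 shift after turn [-4.2  9.9 25.3] q6 there about 22.0
```

```bash
python3 -m inch '[[1,-5,10,0,0],[1,0,0,8,0],[1,0,0,8,0],[1,0,0,8,0],[1,0,0,0,0],[1,0,0,0,0]]'
python3 to.py .5946 .206 .122 -3
```

```text
clock: 4.87
position: [0.5966, 0.2054, 0.1279]
ee_rot: [-0.008, 0.999, -0.025, 0.022]
contact_force: [0.2, -0.9, 0.1]
width: 0.0854
pos [0.5966 0.2054 0.1279] phi -2.9 q [13. 23. 90.  0. 64. 15.] w 0.0854 t 4.87 tilt [2.51 0.86]
shift now [-2.2 -0.4  5.8]
turn 0.1 shift after turn [-2.2 -0.4  5.8] q6 there about 22.0
```

```bash
python3 -m inch '[[1,-2,0,5,0],[-1,0,0,0,0],[-1,0,0,0,0],[-1,0,0,0,0],[-1,0,0,0,0],[-1,0,0,0,0],[-1,0,0,0,0],[-1,0,0,0,0]]' 50
python3 to.py .5946 .206 .122 -3
```

```text
clock: 5.53
position: [0.595, 0.206, 0.1222]
ee_rot: [-0.008, 0.999, -0.025, 0.022]
contact_force: [0.7, -0.5, -1.9]
width: 0.0354
pos [0.595  0.206  0.1222] phi -2.9 q [13. 23. 91.  0. 63. 15.] w 0.0354 t 5.53 tilt [2.51 0.87]
shift now [-0.4 -0.   0.2]
turn 0.1 shift after turn [-0.4 -0.   0.2] q6 there about 22.0
```

```bash
python3 -m inch '[[-1,0,0,-15,0],[-1,0,0,-30,0],[-1,0,0,-35,0],[-1,0,40,-20,0],[-1,0,40,0,0],[-1,0,40,0,0],[-1,-10,40,0,0],[-1,-10,40,0,0],[-1,-10,40,0,0],[-1,-10,40,0,0],[-1,-10,40,0,0],[-1,-10,40,0,0],[-1,-10,40,0,0],[-1,-10,40,0,0],[-1,-10,40,0,0],[-1,0,0,0,0]]' 70
python3 to.py .494 -.387 .22 -93
```

```text
clock: 6.87
position: [0.479, -0.2766, 0.2098]
ee_rot: [-0.006, 0.999, -0.02, 0.024]
contact_force: [0.4, 0.0, -0.7]
width: 0.0348
pos [ 0.479  -0.2766  0.2098] phi -2.3 q [-39.  14.  93.   2.  72. -37.] w 0.0348 t 6.87 tilt [2.78 0.68]
shift now [ 19.9 109.6 -10.8]
turn 90.7 shift after turn [109.3 -21.2 -10.8] q6 there about 55.0
```

```bash
python3 -m inch '[[-1,0,0,-5,7],[-1,0,0,-5,7],[-1,0,0,-5,7],[-1,0,0,-5,7],[-1,0,0,-5,7],[-1,0,0,-5,7],[-1,0,0,-5,7],[-1,0,0,-5,7],[-1,0,0,-5,7],[-1,0,0,-5,7],[-1,0,0,0,7],[-1,0,0,0,7],[-1,0,0,0,7],[-1,0,0,0,0],[-1,0,0,0,0]]' 70
python3 to.py .494 -.387 .22 -93
```

```text
clock: 8.12
position: [0.4724, -0.278, 0.2581]
ee_rot: [0.021, -0.673, 0.739, -0.008]
contact_force: [-0.4, 0.3, -0.9]
width: 0.0348
pos [ 0.4724 -0.278   0.2581] phi -95.3 q [-39.  12.  88.   2.  79.  56.] w 0.0348 t 8.12 tilt [2.35 0.97]
shift now [107.3 -30.2  37.1]
turn -2.3 shift after turn [108.4 -25.8  37.1] q6 there about 55.0
```

```bash
python3 -m inch '[[-1,35,-9,-15,-1],[-1,35,-9,-15,-1],[-1,35,-8,-15,0],[-1,0,0,0,0],[-1,0,0,0,0]]' 
python3 to.py .494 -.387 .22 -93
cat > look.py <<'E'
from h import *
import sys
p=shot(sys.argv[1]); save(p,sys.argv[2])
import pickle; pickle.dump(p,open('last.pkl','wb'))
for t,z in zip(sys.argv[3::2],map(float,sys.argv[4::2])):
    for d in mark_of(p,t)[:3]:
        r,c=d['point']; print(t,round(d['confidence'],2),np.round([r,c]),ray(p,c,r,z)[:2].round(4))
E
python3 look.py wrist pics/c1.png tray_in .004
```

```text
clock: 8.53
position: [0.4872, -0.3847, 0.2988]
ee_rot: [0.021, -0.693, 0.721, -0.003]
contact_force: [0.1, 0.5, -0.9]
width: 0.0352
pos [ 0.4872 -0.3847  0.2988] phi -92.2 q [-46.  18.  74.   2.  88.  46.] w 0.0352 t 8.53 tilt [1.93 1.41]
shift now [ 4.1 -4.3 78.9]
turn 0.8 shift after turn [ 4.  -4.4 78.9] q6 there about 55.0
```

View pics/c1.png

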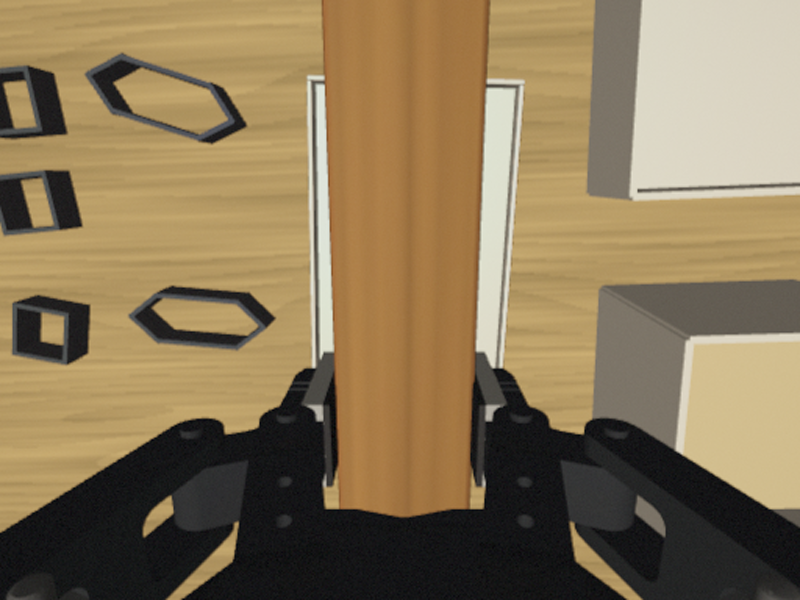

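```bash
python3 - <<'E'
from h import *
import pickle
p=pickle.load(open('last.pkl','rb'))
P=[ray(p,u*.64,v*.64,.024)[:2] for u,v in[(310,77),(524,81),(317,365),(503,365)]]
print(np.round(P,4))
a=np.array(P)
print('left dir',np.degrees(np.arctan2(*(a[0]-a[2])[::-1])),'right',np.degrees(np.arctan2(*(a[1]-a[3])[::-1])),'far',np.degrees(np.arctan2(*(a[0]-a[1])[::-1])),np.linalg.norm(a[0]-a[1]))
d=a[0]-a[2];d/=np.linalg.norm(d); print('centre', (a[0]+a[1])/2-d*.130)
# scene/side crop corners
for n in('scene','side'):
    q=shot(n)
    for dd in mark_of(q,'tray_in')[:2]:
        r,c=dd['point'];print(n,dd['confidence'],ray(q,c,r,.004)[:2])
E
```

```text
[[ 0.629  -0.3091]
 [ 0.6188 -0.4772]
 [ 0.3872 -0.2956]
 [ 0.3825 -0.4626]]
left dir -3.2034010991371282 right -3.5466328301989685 far 86.52700582482254 0.1684653694465995
centre [ 0.49411848 -0.38589802]
scene 0.77 [ 0.4923402 -0.3974261]
scene 0.23 [ 0.53548798 -0.06284265]
side 0.96 [ 0.49718078 -0.37940157]
```

```bash
python3 to.py .496 -.356 .06 -93.4; python3 -m inch '[[-1,-14,-4,15,1],[-1,-14,-4,30,0],[-1,0,0,35,0],[-1,0,0,35,0],[-1,0,0,35,0],[-1,0,0,35,0],[-1,0,0,20,0],[-1,0,0,0,0],[-1,0,0,0,0]]' 
python3 to.py .496 -.356 .006 -93.4
```

```text
pos [ 0.4868 -0.3823  0.2989] phi -92.2 q [-46.  18.  74.   2.  88.  46.] w 0.0351 t 8.83 tilt [1.91 1.43]
shift now [-20.4  -0.4 239.7]
turn 1.2 shift after turn [-20.4   0.  239.7] q6 there about 58.0
clock: 9.58
position: [0.5052, -0.3417, 0.0925]
ee_rot: [0.021, -0.691, 0.723, -0.007]
contact_force: [-0.3, -0.3, -0.5]
width: 0.0347
pos [ 0.5052 -0.3417  0.0925] phi -92.6 q [-42.  24.  95.   3.  60.  49.] w 0.0347 t 9.58 tilt [2.28 1.13]
shift now [16.6 11.8 85.7]
turn 0.8 shift after turn [16.7 11.6 85.7] q6 there about 58.0
```

```bash
python3 -m inch '[[-1,10,10,15,1],[-1,10,6,20,0],[-1,0,0,20,0],[-1,0,0,0,0],[-1,0,0,0,0]]' 
python3 to.py .496 -.356 .006 -93.4
```

```text
clock: 10.0
position: [0.4954, -0.3631, 0.045]
ee_rot: [0.022, -0.685, 0.728, -0.015]
contact_force: [-0.0, 0.7, -1.4]
width: 0.0352
pos [ 0.4954 -0.3631  0.045 ] phi -93.4 q [-44.  27.  98.   3.  54.  47.] w 0.0352 t 10.0 tilt [2.98 0.51]
shift now [-6.7  1.8 39.1]
turn -0.0 shift after turn [-6.7  1.8 39.1] q6 there about 58.0
```

```bash
python3 -m inch '[[-1,-7,3,36,0],[-1,0,0,0,0],[-1,0,0,3,0],[-1,0,0,0,0]]' 
python3 to.py .496 -.356 .004 -93.4
```

```text
clock: 10.33
position: [0.5005, -0.3599, 0.0151]
ee_rot: [0.022, -0.686, 0.727, -0.023]
contact_force: [-0.5, 0.5, -1.1]
width: 0.0349
pos [ 0.5005 -0.3599  0.0151] phi -93.3 q [-44.  29. 100.   3.  49.  48.] w 0.0349 t 10.33 tilt [ 3.66 -0.13]
shift now [-3.6  5.5 10.8]
turn 0.1 shift after turn [-3.6  5.5 10.8] q6 there about 58.0
```

```bash
python3 -m inch '[[-1,-3,4,10,0],[-1,0,0,0,0],[-1,0,0,0,0]]' 
python3 to.py .496 -.356 .004 -93.4
```

```text
clock: 10.58
position: [0.5016, -0.3605, 0.0117]
ee_rot: [0.023, -0.686, 0.727, -0.029]
contact_force: [-0.6, -0.1, -0.4]
width: 0.0349
pos [ 0.5016 -0.3605  0.0117] phi -93.3 q [-44.  29. 101.   3.  47.  47.] w 0.0349 t 10.58 tilt [ 4.18 -0.62]
shift now [-4.2  6.4  7.2]
turn 0.1 shift after turn [-4.2  6.4  7.2] q6 there about 58.0
```

```bash
python3 -m inch '[[-1,0,0,-10,0],[-1,0,0,0,0],[-1,0,0,-10,0],[-1,0,0,0,0],[-1,0,0,-10,0],[-1,0,0,0,0],[-1,0,0,-10,0],[-1,0,0,0,0],[-1,0,0,-10,0],[-1,0,0,0,0],[-1,0,0,-10,0],[-1,0,0,0,0],[-1,0,0,0,0]]' 
python3 to.py .496 -.356 .004 -93.4
```

```text
clock: 11.67
position: [0.4991, -0.3623, 0.0841]
ee_rot: [0.023, -0.686, 0.726, -0.034]
contact_force: [-0.3, -0.4, -1.6]
width: 0.035
pos [ 0.4991 -0.3623  0.0841] phi -93.3 q [-44.  24.  97.   3.  56.  48.] w 0.035 t 11.67 tilt [ 4.58 -1.01]
shift now [-7.2 10.  79.5]
turn 0.1 shift after turn [-7.2 10.  79.5] q6 there about 58.0
```

```bash
python3 -m inch '[[-1,0,0,-5,0],[-1,0,0,-5,0],[-1,0,0,-5,0],[-1,0,0,-5,0],[-1,0,0,-5,0],[-1,0,0,-5,0],[-1,0,0,-5,0],[-1,0,0,-5,0],[-1,0,0,-5,0],[-1,0,0,-5,0],[-1,0,0,-5,0],[-1,0,0,-5,0],[-1,0,0,-5,0],[-1,0,0,-5,0],[-1,0,0,-5,0]]' 
python3 to.py .496 -.356 .004 -93.4;python3 -m inch '[[-1,0,0,0,0],[-1,0,0,0,0],[-1,0,0,0,0]]';python3 to.py .496 -.356 .004 -93.4
```

```text
clock: 12.92
position: [0.4918, -0.3602, 0.1654]
ee_rot: [0.023, -0.686, 0.726, -0.032]
contact_force: [-0.9, -0.6, -1.6]
width: 0.0348
pos [ 0.4918 -0.3602  0.1654] phi -93.3 q [-44.  19.  91.   3.  66.  48.] w 0.0348 t 12.92 tilt [ 4.46 -0.9 ]
shift now [ -6.2   8.8 161.2]
turn 0.1 shift after turn [ -6.2   8.8 161.2] q6 there about 58.0
clock: 13.17
position: [0.4923, -0.3607, 0.1672]
ee_rot: [0.023, -0.686, 0.726, -0.034]
contact_force: [-0.2, -0.8, -0.7]
width: 0.0351
pos [ 0.4923 -0.3607  0.1672] phi -93.3 q [-44.  19.  91.   3.  66.  48.] w 0.0351 t 13.17 tilt [ 4.57 -1.01]
shift now [ -7.    9.8 162.9]
turn 0.1 shift after turn [ -7.    9.8 162.9] q6 there about 58.0
```

```bash
python3 -m inch '[[-1,0,0,-40,0],[-1,0,0,-40,0],[-1,0,0,-30,0],[-1,0,0,-22,0],[-1,0,0,-16,0],[-1,0,0,-11,0],[-1,0,0,-7,0],[-1,0,0,-4,0],[-1,0,0,-2,0],[-1,0,0,-1,0],[-1,0,0,0,0],[-1,0,0,0,0]]' 
python3 to.py .496 -.356 .004 -93.4
```

```text
clock: 14.17
position: [0.4757, -0.3553, 0.3394]
ee_rot: [0.023, -0.686, 0.727, -0.025]
contact_force: [0.0, -0.5, -1.2]
width: 0.0351
pos [ 0.4757 -0.3553  0.3394] phi -93.3 q [-45.  13.  75.   3.  89.  48.] w 0.0351 t 14.17 tilt [ 3.85 -0.31]
shift now [ -1.    2.4 336. ]
turn 0.1 shift after turn [ -1.    2.4 336. ] q6 there about 58.0
```

```bash
python3 -m inch '[[-1,0,0,40,0],[-1,0,0,40,0],[-1,0,0,30,0],[-1,0,0,22,0],[-1,0,0,16,0],[-1,0,0,11,0],[-1,0,0,7,0],[-1,0,0,4,0],[-1,0,0,2,0],[-1,0,0,1,0],[-1,0,0,0,0],[-1,0,0,0,0]]' 
python3 to.py .496 -.356 .004 -93.4
```

```text
clock: 15.17
position: [0.4869, -0.3552, 0.155]
ee_rot: [0.022, -0.686, 0.727, -0.022]
contact_force: [0.5, -0.4, -0.9]
width: 0.0349
pos [ 0.4869 -0.3552  0.155 ] phi -93.3 q [-44.  20.  92.   3.  66.  48.] w 0.0349 t 15.17 tilt [ 3.62 -0.1 ]
shift now [  0.6   0.4 151.3]
turn 0.1 shift after turn [  0.6   0.4 151.3] q6 there about 58.0
```

```bash
python3 -m inch '[[-1,0,0,34,0],[-1,0,0,34,0],[-1,0,0,25,0],[-1,0,0,18,0],[-1,0,0,12,0],[-1,0,0,8,0],[-1,0,0,4,0],[-1,0,0,2,0],[-1,0,0,1,0],[-1,0,0,0,0],[-1,0,0,0,0]]' 
python3 to.py .496 -.356 .004 -93.4
```

```text
clock: 16.08
position: [0.5053, -0.3647, 0.0252]
ee_rot: [0.023, -0.686, 0.726, -0.037]
contact_force: [0.3, -0.7, -0.6]
width: 0.0348
pos [ 0.5053 -0.3647  0.0252] phi -93.3 q [-44.  28. 100.   3.  48.  48.] w 0.0348 t 16.08 tilt [ 4.84 -1.27]
shift now [-8.5 11.6 20.2]
turn 0.1 shift after turn [-8.5 11.6 20.2] q6 there about 58.0
```

```bash
python3 -m inch '[[-1,-8,12,20,0],[-1,-6,8,14,0],[-1,0,0,3,0],[-1,0,0,0,0]]' 
python3 to.py .496 -.356 .004 -93.4
```

```text
clock: 16.42
position: [0.5018, -0.3623, 0.0091]
ee_rot: [0.025, -0.685, 0.725, -0.058]
contact_force: [0.0, -1.0, 0.0]
width: 0.035
pos [ 0.5018 -0.3623  0.0091] phi -93.4 q [-44.  28. 104.   4.  42.  47.] w 0.035 t 16.42 tilt [ 6.63 -2.89]
shift now [-6.2  6.7  4.1]
turn -0.0 shift after turn [-6.2  6.7  4.1] q6 there about 58.0
```

```bash
python3 -m inch '[[0.15,0,0,0,0],[0.15,0,0,0,0],[0.15,0,0,0,0],[0.15,0,0,0,0],[0.2,0,0,-40,0],[0.2,0,0,-40,0],[0.2,0,0,-40,0],[0.2,0,0,-40,0],[1,0,0,-40,0],[1,0,0,-40,0],[1,0,0,-30,0],[1,0,0,-20,0],[1,0,0,-10,0],[1,0,0,-5,0],[1,0,0,0,0],[1,0,0,0,0]]' 
python3 to.py .496 -.356 .004 -93.4;python3 look.py wrist pics/c2.png
```

```text
clock: 17.75
position: [0.4648, -0.3461, 0.3183]
ee_rot: [0.024, -0.686, 0.726, -0.05]
contact_force: [-0.0, -0.2, -0.6]
width: 0.0855
pos [ 0.4648 -0.3461  0.3183] phi -93.4 q [-45.  11.  81.   3.  82.  48.] w 0.0855 t 17.75 tilt [ 5.93 -2.24]
shift now [ -2.4   1.7 315.9]
turn 0.0 shift after turn [ -2.4   1.7 315.9] q6 there about 58.0
```

View pics/c2.png

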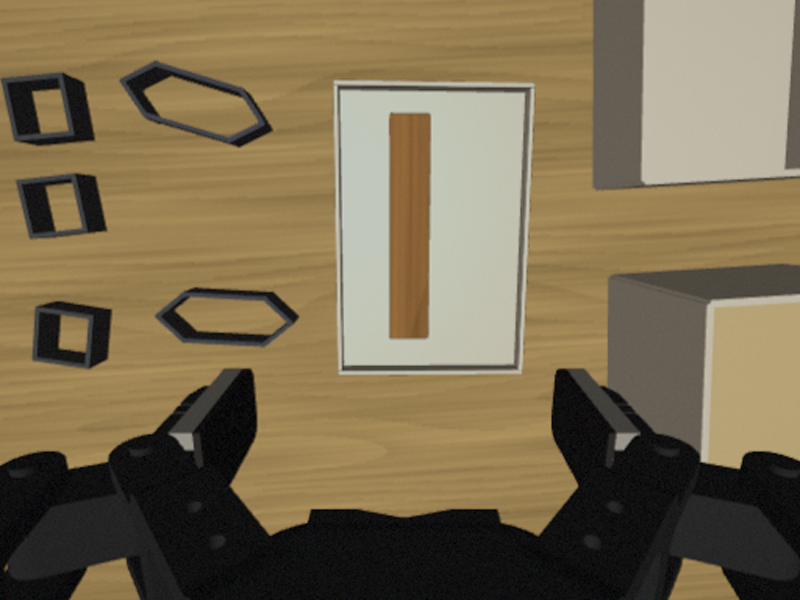

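```bash
cat > tl.py <<'E'
from h import *
s=manip.get_state(); q=s['ee_rot']; Rt=R.from_quat([q[1],q[2],q[3],q[0]]).as_matrix(); a=s['qpos'][0]
t=Rt[:2,2]*57.3; print(s['clock'].__round__(2),s['position'].round(4),'rad',round(t[0]*np.cos(a)+t[1]*np.sin(a),2),'tan',round(-t[0]*np.sin(a)+t[1]*np.cos(a),2),np.degrees(s['qpos']).round(1),np.degrees(np.arctan2(Rt[1,0],Rt[0,0])).round(1))
E
python3 tl.py; python3 -m inch '[[1,0,0,0.1,0],[1,0,0,0.1,0],[1,0,0,0.1,0],[1,0,0,0.1,0],[1,0,0,0.1,0],[1,0,0,0.1,0]]' >/dev/null; python3 tl.py
for i in 1 ; do python3 -m inch '[[1,0,0,20,0]]' >/dev/null; python3 tl.py;  python3 -m inch '[[1,0,0,20,0]]' >/dev/null; python3 tl.py; python3 -m inch '[[1,0,0,20,0]]' >/dev/null; python3 tl.py; python3 -m inch '[[1,0,0,0,0]]' >/dev/null; python3 tl.py; python3 -m inch '[[1,0,0,0,0]]' >/dev/null; python3 tl.py; python3 -m inch '[[1,0,0,0,0]]' >/dev/null; python3 tl.py; done
```

```text
17.8 [ 0.4647 -0.346   0.3178] rad 5.72 tan 2.63 [-45.2  10.8  81.2   2.7  82.2  47.8] -93.4
18.3 [ 0.4636 -0.3446  0.3103] rad 5.01 tan 2.63 [-45.2  11.1  81.7   2.7  82.1  47.8] -93.3
18.38 [ 0.467  -0.3467  0.2939] rad 5.47 tan 2.62 [-45.1  11.6  83.5   2.7  79.5  47.8] -93.4
18.47 [ 0.4693 -0.3477  0.2741] rad 5.58 tan 2.61 [-45.   12.2  85.5   2.7  76.8  47.8] -93.4
18.55 [ 0.4718 -0.3489  0.2544] rad 5.73 tan 2.6 [-44.9  12.9  87.3   2.7  74.1  47.8] -93.4
18.63 [ 0.4702 -0.3473  0.2503] rad 5.29 tan 2.59 [-44.9  13.   87.6   2.7  74.   47.8] -93.4
18.72 [ 0.4703 -0.3473  0.2503] rad 5.26 tan 2.59 [-44.9  13.   87.6   2.7  74.1  47.8] -93.3
18.8 [ 0.4702 -0.3473  0.2505] rad 5.23 tan 2.6 [-44.9  13.1  87.6   2.7  74.1  47.8] -93.4
```

```bash
python3 -m inch '[[1,0,0,-1,0],[1,0,0,-1,0],[1,0,0,-1,0],[1,0,0,-1,0],[1,0,0,-1,0],[1,0,0,-1,0],[1,0,0,-1,0],[1,0,0,-1,0],[1,0,0,-1,0],[1,0,0,-1,0]]' >/dev/null; python3 tl.py; python3 -m inch '[[1,0,0,-1,0],[1,0,0,-1,0],[1,0,0,-1,0],[1,0,0,-1,0],[1,0,0,-1,0],[1,0,0,-1,0],[1,0,0,-1,0],[1,0,0,-1,0],[1,0,0,-1,0],[1,0,0,-1,0]]' >/dev/null; python3 tl.py
```

```text
19.63 [ 0.4707 -0.3487  0.2676] rad 5.81 tan 2.6 [-45.   12.4  86.1   2.7  75.7  47.8] -93.4
20.47 [ 0.4695 -0.3481  0.2782] rad 5.75 tan 2.61 [-45.   12.   85.1   2.7  77.1  47.8] -93.4
```

```bash
python3 -m inch '[[1,0,0,0.1,0],[1,0,0,0.1,0],[1,0,0,0.1,0]]' >/dev/null; python3 tl.py; python3 -m inch '[[1,0,0,0.1,0],[1,0,0,0.1,0],[1,0,0,0.1,0],[1,0,0,0.1,0],[1,0,0,0.1,0],[1,0,0,0.1,0],[1,0,0,0.1,0],[1,0,0,0.1,0],[1,0,0,0.1,0],[1,0,0,0.1,0]]' >/dev/null; python3 tl.py;  python3 -m inch '[[1,0,0,-0.1,0],[1,0,0,-0.1,0],[1,0,0,-0.1,0],[1,0,0,-0.1,0],[1,0,0,-0.1,0],[1,0,0,-0.1,0],[1,0,0,-0.1,0],[1,0,0,-0.1,0],[1,0,0,-0.1,0],[1,0,0,-0.1,0]]' >/dev/null; python3 tl.py
```

```text
20.72 [ 0.4696 -0.3483  0.2783] rad 5.79 tan 2.61 [-45.   12.   85.1   2.7  77.1  47.8] -93.4
21.55 [ 0.4696 -0.3482  0.2768] rad 5.75 tan 2.61 [-45.   12.1  85.2   2.7  76.9  47.8] -93.4
22.38 [ 0.4695 -0.3482  0.2779] rad 5.75 tan 2.61 [-45.   12.   85.1   2.7  77.1  47.8] -93.4
```

```bash
python3 -m inch '[[1,0,0,-40,0],[1,0,0,-40,0],[1,0,0,-30,0],[1,0,0,-20,0],[1,0,0,-12,0],[1,0,0,-7,0],[1,0,0,-3,0],[1,0,0,-1,0],[1,0,0,-0.2,0],[1,0,0,-0.1,0]]' >/dev/null; python3 tl.py; python3 -m inch '[[1,0,0,40,0],[1,0,0,40,0],[1,0,0,30,0],[1,0,0,20,0],[1,0,0,12,0],[1,0,0,7,0],[1,0,0,3,0],[1,0,0,1,0],[1,0,0,0.2,0],[1,0,0,0.1,0]]' >/dev/null; python3 tl.py; python3 -m inch '[[1,0,40,0,0],[1,0,20,0,0],[1,0,10,0,0],[1,0,4,0,0],[1,0,1,0,0],[1,0,0.1,0,0]]' >/dev/null; python3 tl.py; python3 -m inch '[[1,0,-40,0,0],[1,0,-20,0,0],[1,0,-10,0,0],[1,0,-4,0,0],[1,0,-1,0,0],[1,0,-0.1,0,0]]' >/dev/null; python3 tl.py
```

```text
23.22 [ 0.4511 -0.3399  0.4317] rad 5.01 tan 2.67 [-45.8   9.4  67.6   2.7  98.   48. ] -93.3
24.05 [ 0.4643 -0.3427  0.266 ] rad 4.48 tan 2.59 [-45.   12.4  86.3   2.7  76.9  47.8] -93.3
24.55 [ 0.3912 -0.3416  0.2647] rad 4.99 tan 3.15 [-51.    7.   93.3   3.3  74.7  41.4] -93.3
25.05 [ 0.4712 -0.3463  0.2731] rad 5.44 tan 2.6 [-44.8  12.3  85.4   2.7  76.8  47.9] -93.3
```

```bash
python3 -m inch '[[1,0,0,-4,-7],[1,0,0,-4,-7],[1,0,0,-4,-7],[1,0,0,-4,-7],[1,0,0,-4,-7],[1,0,0,-4,-7],[1,0,0,-4,-7],[1,0,0,-4,-7],[1,0,0,-4,-7],[1,0,0,-4,-7],[1,0,0,-4,-7],[1,0,0,-4,-7],[1,0,0,-2,-5],[1,0,0,-1,0]]' >/dev/null; python3 tl.py; python3 to.py .5 .235 .35 -3.3
```

```text
26.22 [ 0.4519 -0.3423  0.3243] rad 4.7 tan 2.33 [-45.7  10.2  81.1   2.3  84.1 -44.1] -1.7
pos [ 0.4519 -0.3423  0.3243] phi -1.7 q [-46.  10.  81.   2.  84. -44.] w 0.0853 t 26.22 tilt [ 4.95 -1.74]
shift now [  33.1 -577.6  -39. ]
turn 1.6 shift after turn [  17.  -578.3  -39. ] q6 there about 28.0
```

```bash
python3 -m inch '[[1,3,-25,-4,1.5],[1,3,-40,-4,0],[1,3,-40,-4,0],[1,3,-40,-4,0],[1,3,-40,-4,0],[1,3,-40,-4,0],[1,3,-40,-4,0],[1,0,-40,-4,0],[1,0,-40,-4,0],[1,0,-40,0,0],[1,0,-40,0,0],[1,0,-40,0,0],[1,0,-36,0,0],[1,0,-25,0,0],[1,0,-15,0,0],[1,0,-8,0,0],[1,0,-4,0,0],[1,0,-2,0,0],[1,0,-0.5,0,0],[1,0,-0.1,0,0]]' >/dev/null; python3 tl.py; python3 rack.py pics/d1.png
```

```text
27.88 [0.5074 0.2269 0.3452] rad 3.67 tan -3.45 [19.2  9.9 78.6 -3.5 87.9 26.1] -6.8
high_rail 0.83 [186. 317.] [0.5902 0.1821]
```

View pics/d1.png

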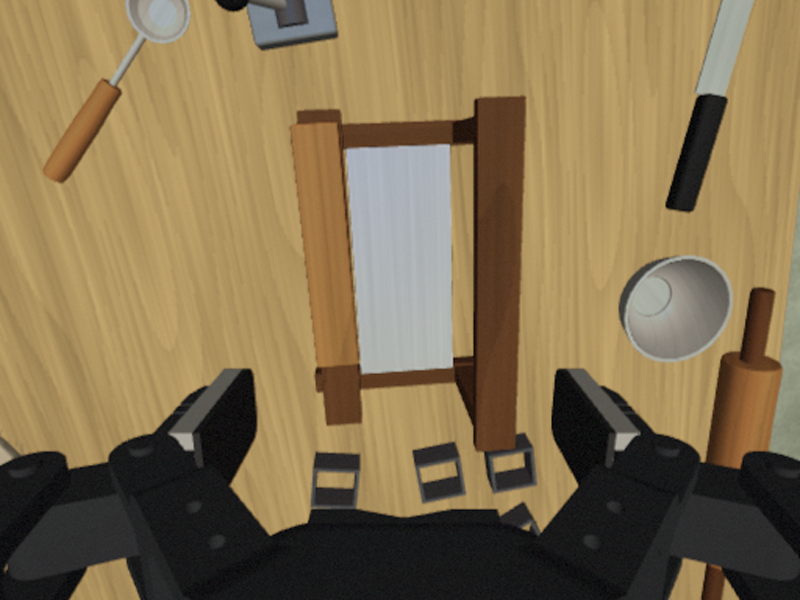

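```bash
python3 - <<'E'
from h import *
p=shot('wrist')
def rect(c,z):
    a=np.array([ray(p,u*.64,v*.64,z)[:2] for u,v in c]); 
    f=(a[0]+a[1])/2;n=(a[2]+a[3])/2; d=f-n
    print(a.round(4).tolist(),'ctr',a.mean(0).round(4),'len',np.linalg.norm(d).round(4),'dir',np.degrees(np.arctan2(d[1],d[0])).round(2),'w',np.linalg.norm(a[0]-a[1]).round(4),np.linalg.norm(a[2]-a[3]).round(4))
rect([(475,98),(525.5,97),(516,449),(475,451)],.13)
rect([(292,125),(340,122),(359,365),(317,368)],.09)
E
python3 to.py .4654 .2188 .15 -3.3;  python3 tl.py
```

```text
[[0.5858, 0.3197], [0.6207, 0.3165], [0.5995, 0.0395], [0.5645, 0.0437]] ctr [0.5926 0.1799] len 0.2773 dir 85.6 w 0.035 0.0352
[[0.4563, 0.3189], [0.4918, 0.3169], [0.4773, 0.1186], [0.4414, 0.1215]] ctr [0.4667 0.219 ] len 0.1984 dir 85.75 w 0.0356 0.036
pos [0.5075 0.2272 0.3454] phi -6.8 q [19. 10. 79. -3. 88. 26.] w 0.0854 t 28.13 tilt [ 4.62 -2.02]
shift now [-57.2   8.4 191.5]
turn -3.5 shift after turn [-57.6   4.9 191.5] q6 there about 28.0
28.13 [0.5075 0.2272 0.3454] rad 3.7 tan -3.42 [19.2  9.9 78.6 -3.4 87.9 26.1] -6.8
```

```bash
python3 -m inch '[[1,-30,2,0,-3.5],[1,-20,2,0,0],[1,-6,1,-30,0],[1,-2,0,-40,0],[1,0,0,-30,0],[1,0,0,-20,0],[1,0,0,-12,0],[1,0,0,-7,0],[1,0,0,-3,0],[1,0,0,-1,0],[1,0,0,-0.2,0],[1,0,0,-0.1,0]]' >/dev/null; python3 tl.py; python3 -m inch '[[1,0,0,40,0],[1,0,0,40,0],[1,0,0,30,0],[1,0,0,20,0],[1,0,0,12,0],[1,0,0,7,0],[1,0,0,3,0],[1,0,0,1,0],[1,0,0,0.2,0],[1,0,0,0.1,0]]' >/dev/null; python3 tl.py;
```

```text
29.13 [0.4315 0.2272 0.4834] rad 2.67 tan -3.65 [ 22.3   4.7  66.   -3.8 106.6  24.7] -3.5
29.97 [0.4403 0.2193 0.3178] rad 2.22 tan -3.57 [21.   5.3 87.7 -3.6 84.8 24.9] -3.5
```

```bash
python3 to.py .4667 .219 .072 -3.8; python3 -m inch '[[1,8,-8,40,0.3],[1,4,-6,40,0],[1,0,0,40,0],[1,0,0,30,0],[1,0,0,20,0],[1,0,0,12,0],[1,0,0,7,0],[1,0,0,3,0],[1,0,0,1,0],[1,0,0,0.1,0]]' >/dev/null; python3 tl.py;python3 to.py .4667 .219 .072 -3.8
```

```text
pos [0.4403 0.2193 0.3178] phi -3.5 q [21.  5. 88. -4. 85. 25.] w 0.0851 t 29.97 tilt [ 3.36 -2.54]
shift now [ 11.3 -11.3 246.7]
turn 0.3 shift after turn [ 11.2 -11.4 246.7] q6 there about 29.0
30.8 [0.4793 0.2302 0.1318] rad 4.15 tan -3.53 [ 20.6  14.7 103.3  -4.2  57.9  26.6] -3.9
pos [0.4793 0.2302 0.1318] phi -3.9 q [ 21.  15. 103.  -4.  58.  27.] w 0.0854 t 30.8 tilt [ 5.13 -1.85]
shift now [-17.2  10.5  58.8]
turn -0.1 shift after turn [-17.3  10.4  58.8] q6 there about 29.0
```

```bash
python3 -m inch '[[1,-12,8,25,0],[1,-8,4,22,0],[1,-2,1,10,0],[1,0,0,4,0],[1,0,0,0,0]]' >/dev/null; python3 tl.py;python3 to.py .4667 .219 .072 -3.8
```

```text
31.22 [0.4692 0.2195 0.0756] rad 5.33 tan -3.47 [ 19.8  16.8 110.2  -4.7  47.7  26.7] -3.9
pos [0.4692 0.2195 0.0756] phi -3.9 q [ 20.  17. 110.  -5.  48.  27.] w 0.085 t 31.22 tilt [ 6.2  -1.46]
shift now [-2.9  0.6  3.4]
turn -0.1 shift after turn [-2.9  0.6  3.4] q6 there about 29.0
```

```bash
python3 -m inch '[[-1,0,0,0,0],[-1,0,0,0,0],[-1,0,0,0,0],[-1,0,0,0,0],[-1,0,0,0,0],[-1,0,0,0,0],[-1,0,0,0,0]]' 70; python3 tl.py
python3 -m inch '[[-1,0,0,-40,0],[-1,0,0,-40,0],[-1,0,0,-40,0],[-1,0,0,-40,0],[-1,0,0,-40,0],[-1,0,0,-30,0],[-1,0,0,-20,0],[-1,0,0,-12,0],[-1,0,0,-7,0],[-1,0,0,-3,0],[-1,0,0,-1,0],[-1,0,0,-0.2,0],[-1,0,0,-0.1,0]]'; python3 tl.py; python3 to.py .49 -.415 .35 -93.4
```

```text
clock: 31.8
position: [0.4739, 0.2217, 0.0816]
ee_rot: [0.009, 0.998, -0.034, 0.06]
contact_force: [-0.3, -1.0, -2.0]
width: 0.0339
31.8 [0.4739 0.2217 0.0816] rad 5.98 tan -3.47 [ 19.9  16.5 109.7  -4.7  47.9  26.7] -3.9
clock: 32.88
position: [0.4378, 0.2269, 0.3606]
ee_rot: [0.011, 0.998, -0.034, 0.054]
contact_force: [-0.8, 0.3, -1.2]
width: 0.0337
32.88 [0.4378 0.2269 0.3606] rad 5.14 tan -3.61 [22.   3.2 84.4 -3.6 87.3 25.9] -3.8
pos [0.4378 0.2269 0.3606] phi -3.8 q [22.  3. 84. -4. 87. 26.] w 0.0337 t 32.88 tilt [ 6.12 -1.43]
shift now [ 93.4 636.5  32.1]
turn 89.6 shift after turn [637.2 -88.5  32.1] q6 there about 53.0
```

```bash
python3 -m inch '[[-1,3,25,-2,0],[-1,5,40,-2,0],[-1,5,40,-2,0],[-1,5,40,-2,0],[-1,5,40,-2,0],[-1,5,40,-2,0],[-1,5,40,-2,0],[-1,5,40,-2,0],[-1,5,40,-2,0],[-1,5,40,-2,0],[-1,5,40,-2,0],[-1,5,40,-2,0],[-1,5,40,-2,0],[-1,5,40,0,0],[-1,5,40,0,0],[-1,5,30,0,0],[-1,5,20,0,0],[-1,0,10,0,0],[-1,0,5,0,0],[-1,0,1,0,0]]'; python3 tl.py
python3 -m inch '[[-1,0,0,0,6],[-1,0,0,0,7],[-1,0,0,0,7],[-1,0,0,0,7],[-1,0,0,0,7],[-1,0,0,0,7],[-1,0,0,0,7],[-1,0,0,0,7],[-1,0,0,0,7],[-1,0,0,0,7],[-1,0,0,0,7],[-1,0,0,0,7],[-1,0,0,0,4],[-1,0,0,0,1]]';python3 tl.py; python3 to.py .494 -.416 .1 -93.4
```

```text
clock: 34.55
position: [0.4685, -0.4535, 0.3687]
ee_rot: [-0.001, 0.999, -0.033, 0.03]
contact_force: [0.2, 0.6, -0.2]
width: 0.0336
34.55 [ 0.4685 -0.4535  0.3687] rad 2.13 tan 2.71 [-51.7  19.2  62.5   2.7  96.2 -47.5] -3.8
clock: 35.72
position: [0.4682, -0.4238, 0.3712]
ee_rot: [0.027, -0.682, 0.731, -0.013]
contact_force: [-0.2, -0.1, -1.8]
width: 0.0336
35.72 [ 0.4682 -0.4238  0.3712] rad 1.25 tan 3.15 [-50.3  17.7  64.3   3.2  96.7  44.1] -93.9
pos [ 0.4682 -0.4238  0.3712] phi -93.9 q [-50.  18.  64.   3.  97.  44.] w 0.0336 t 35.72 tilt [3.22 1.05]
shift now [ -3.6 -10.3 272.3]
turn -0.5 shift after turn [ -3.5 -10.3 272.3] q6 there about 53.0
```

```bash
python3 -m inch '[[-1,0,-4,40,-0.5],[-1,0,-2,40,0],[-1,0,0,40,0],[-1,0,0,40,0],[-1,0,0,40,0],[-1,0,0,30,0],[-1,0,0,20,0],[-1,0,0,10,0],[-1,0,0,4,0],[-1,0,0,1,0]]';python3 tl.py; python3 to.py .494 -.422 .02 -93.4
```

```text
clock: 36.55
position: [0.4934, -0.4073, 0.106]
ee_rot: [0.028, -0.694, 0.72, -0.018]
contact_force: [0.3, -0.4, -0.6]
width: 0.0337
36.55 [ 0.4934 -0.4073  0.106 ] rad 1.97 tan 3.27 [-47.7  25.2  90.6   3.7  62.4  42.8] -92.1
pos [ 0.4934 -0.4073  0.106 ] phi -92.1 q [-48.  25.  91.   4.  62.  43.] w 0.0337 t 36.55 tilt [3.75 0.75]
shift now [16.   4.4 85.6]
turn 1.3 shift after turn [16.1  4.  85.6] q6 there about 53.0
```

```bash
python3 -m inch '[[-1,8,3,35,1.3],[-1,5,2,28,0],[-1,3,2,14,0],[-1,0,0,5,0],[-1,0,0,1,0]]';python3 tl.py; python3 to.py .494 -.422 .015 -93.4; python3 look.py side pics/e1.png;python3 look.py wrist pics/e2.png
```

```text
clock: 36.97
position: [0.4978, -0.4274, 0.031]
ee_rot: [0.028, -0.686, 0.726, -0.028]
contact_force: [-0.8, 0.2, -1.6]
width: 0.0336
36.97 [ 0.4978 -0.4274  0.031 ] rad 3.12 tan 3.37 [-48.6  30.1  94.2   4.2  52.7  42.1] -93.2
pos [ 0.4978 -0.4274  0.031 ] phi -93.2 q [-49.  30.  94.   4.  53.  42.] w 0.0336 t 36.97 tilt [ 4.59 -0.11]
shift now [-5.2  5.4 15.6]
turn 0.2 shift after turn [-5.2  5.4 15.6] q6 there about 53.0
```

View pics/e1.png

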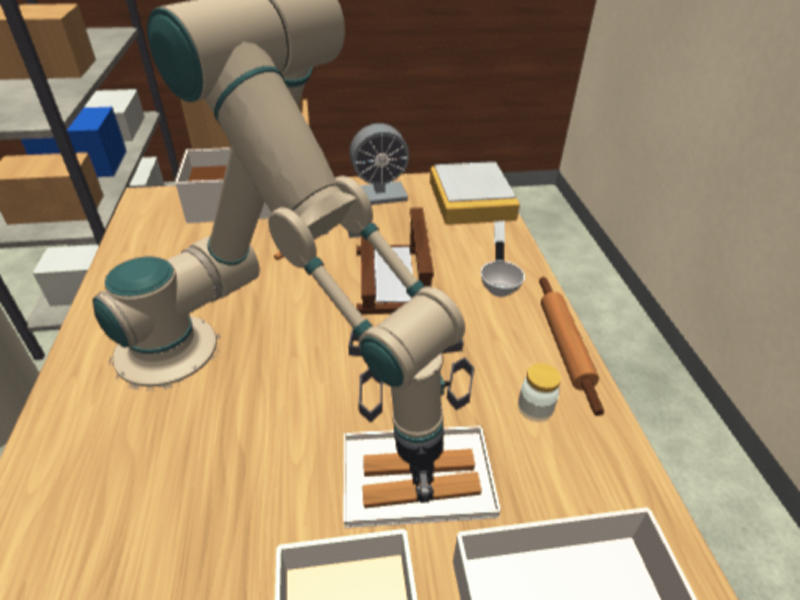

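View pics/e2.png

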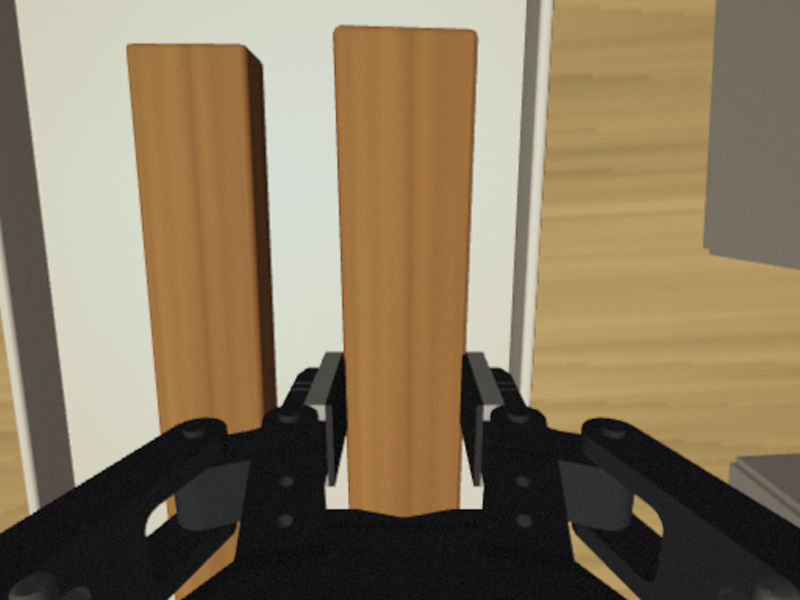

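```bash
python3 -m inch '[[-1,-2,5,12,0],[-1,-1,2,5,0],[-1,0,0,1,0],[-1,0,0,0,0]]';python3 tl.py
```

```text
clock: 37.4
position: [0.496, -0.4272, 0.0218]
ee_rot: [0.028, -0.687, 0.725, -0.035]
contact_force: [-1.9, -0.3, 1.6]
width: 0.0336
37.4 [ 0.496  -0.4272  0.0218] rad 3.88 tan 3.36 [-48.7  30.3  95.6   4.4  50.3  41.7] -93.1
```

```bash
python3 -m inch '[[-1,0,0,4,0],[0.05,0,0,0,0],[0.1,0,0,0,0],[0.1,0,0,0,0],[0.1,0,0,0,0],[0.1,0,0,-40,0],[0.1,0,0,-40,0],[0.1,0,0,-40,0],[0.2,0,0,-40,0],[1,0,0,-40,0],[1,0,0,-40,0],[1,0,0,-40,0],[1,0,0,-25,0],[1,0,0,-15,0],[1,0,0,-7,0],[1,0,0,-3,0],[1,0,0,-1,0],[1,0,0,-0.1,0]]';python3 tl.py
cat > frames.py <<'E'
from h import *
import sys
p=shot('wrist'); save(p,sys.argv[1])
for kind in ['boat','square']:
    for d in regions_of(p,kind+'1'):
        bb=d['bbox']; g=ray(p,bb[0]+bb[2]/2,bb[1]+bb[3]/2,.015)
        f=fit(kind,[(p,d['mask'])],.015,g[:2],[0,.8,1.57,2.3] if kind=='boat' else [0,.5]); print(kind,round(d['confidence'],2),np.round(bb),'xy',np.round(f[:2],4),'yaw',np.degrees(f[2]).round(1),'cost',round(f[3],3))
E
python3 frames.py pics/f1.png
```

```text
clock: 38.9
position: [0.4674, -0.4236, 0.3614]
ee_rot: [0.029, -0.687, 0.725, -0.036]
contact_force: [-0.1, -0.7, -0.8]
width: 0.0853
38.9 [ 0.4674 -0.4236  0.3614] rad 3.91 tan 3.6 [-50.6  16.   68.2   3.6  91.9  42.7] -93.1
boat 0.79 [ 69. 182.  81.  36.] xy [ 0.4324 -0.1949] yaw 83.2 cost 0.025
boat 0.61 [46. 53. 89. 48.] xy [ 0.6175 -0.1891] yaw 69.6 cost 0.022
boat 0.18 [  0. 114.  45.  37.] xy [ 0.5382 -0.0439] yaw 99.6 cost 0.136
square 0.84 [  0. 191.  47.  32.] xy [ 0.4252 -0.0513] yaw -12.2 cost 0.022
square 0.75 [ 2. 58. 34. 43.] xy [ 0.6202 -0.0635] yaw 2.1 cost 0.024
square 0.7 [  0. 113.  40.  40.] xy [ 0.5398 -0.0612] yaw 2.8 cost 0.019
```

View pics/f1.png

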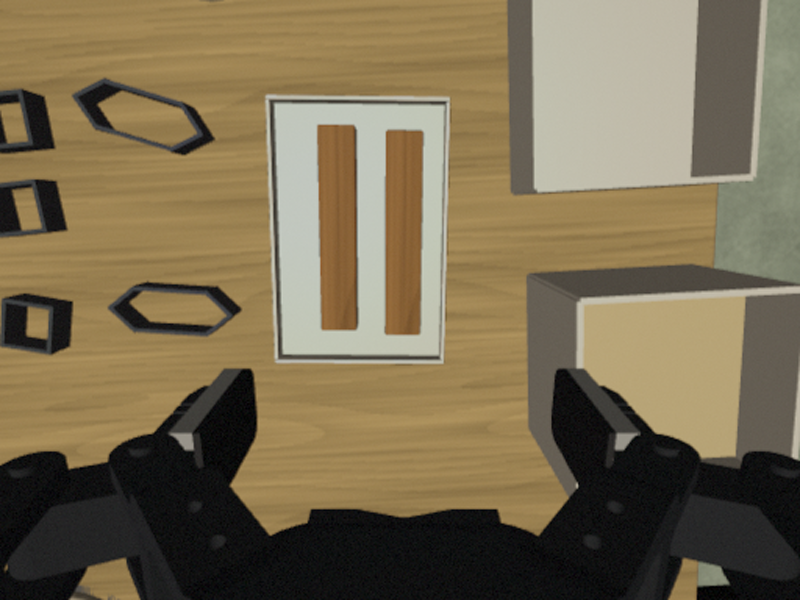

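```bash
python3 to.py .432 -.195 .25 -6.8; python3 -m inch '[[1,-10,0,-4,-6],[1,0,0,-4,-7],[1,0,0,-4,-7],[1,0,0,-4,-7],[1,0,0,-4,-7],[1,0,0,-4,-7],[1,0,0,-4,-7],[1,0,0,-4,-7],[1,0,0,-4,-7],[1,0,0,-4,-7],[1,0,0,-4,-7],[1,0,0,-2,-7],[1,0,0,-1,-4],[1,0,0,-0.2,0],[1,0,0,-0.1,0]]'; python3 tl.py;  python3 to.py .432 -.195 .35 -6.8;
```

```text
pos [ 0.4672 -0.4234  0.3605] phi -93.1 q [-51.  16.  68.   4.  92.  43.] w 0.0853 t 39.05 tilt [ 5.19 -0.65]
shift now [-226.9   57.3  104.3]
turn -86.3 shift after turn [ -71.7 -222.7  104.3] q6 there about -17.0
clock: 40.3
position: [0.462, -0.4094, 0.3865]
ee_rot: [-0.011, 0.999, -0.033, 0.032]
contact_force: [0.2, 0.6, -0.9]
width: 0.0856
40.3 [ 0.462  -0.4094  0.3865] rad 1.52 tan 3.58 [-50.1  16.2  64.5   3.6  97.8 -45.8] -3.8
pos [ 0.462  -0.4094  0.3865] phi -3.8 q [-50.  16.  65.   4.  98. -46.] w 0.0856 t 40.3 tilt [3.73 1.13]
shift now [ -46.6 -211.1   38.7]
turn 3.0 shift after turn [ -57.4 -208.4   38.7] q6 there about -17.0
```

```bash
python3 -m inch '[[1,-9,-30,2,1.5],[1,-9,-35,2,1.5],[1,-9,-35,2,0],[1,-9,-35,2,0],[1,-9,-30,2,0],[1,-7,-20,2,0],[1,-4,-13,1,0],[1,-2,-6,1,0],[1,-1,-3,0,0],[1,0,-1,0,0],[1,0,-0.2,0,0]]'; python3 tl.py;  python3 to.py .432 -.195 .05 -6.8;
```

```text
clock: 41.22
position: [0.4259, -0.1894, 0.3648]
ee_rot: [-0.015, 0.997, -0.071, 0.027]
contact_force: [-0.2, -0.6, 0.9]
width: 0.0852
41.22 [ 0.4259 -0.1894  0.3648] rad 1.73 tan 3.09 [-35.    2.1  84.8   3.1  91.4 -26.7] -8.2
pos [ 0.4259 -0.1894  0.3648] phi -8.2 q [-35.   2.  85.   3.  91. -27.] w 0.0852 t 41.22 tilt [3.18 1.54]
shift now [ -9.3  15.5 314.4]
turn -1.4 shift after turn [ -9.7  15.3 314.4] q6 there about -17.0
```

```bash
python3 -m inch '[[1,-6,8,30,-1.4],[1,-5,5,40,0],[1,0,0,40,0],[1,0,0,40,0],[1,0,0,40,0],[1,0,0,35,0],[1,0,0,25,0],[1,0,0,15,0],[1,0,0,8,0],[1,0,0,3,0],[1,0,0,0.1,0]]'; python3 tl.py;  python3 to.py .432 -.195 .005 -6.8;
```

```text
clock: 42.13
position: [0.4379, -0.2127, 0.0779]
ee_rot: [-0.009, 0.997, -0.066, 0.032]
contact_force: [0.4, -0.5, 1.0]
width: 0.0854
42.13 [ 0.4379 -0.2127  0.0779] rad 2.54 tan 2.79 [-36.2  15.1 112.2   3.6  50.2 -31. ] -7.6
pos [ 0.4379 -0.2127  0.0779] phi -7.6 q [-36.  15. 112.   4.  50. -31.] w 0.0854 t 42.13 tilt [3.7  0.75]
shift now [-12.7 -15.2  72.6]
turn -0.8 shift after turn [-12.5 -15.4  72.6] q6 there about -17.0
```

```bash
python3 -m inch '[[1,-7,-9,30,-0.8],[1,-4,-5,25,0],[1,-1,-2,12,0],[1,0,0,4,0],[1,0,0,0,0]]'; python3 tl.py;  python3 to.py .432 -.195 .005 -6.8;
```

```text
clock: 42.55
position: [0.4406, -0.2016, 0.0106]
ee_rot: [-0.003, 0.997, -0.059, 0.04]
contact_force: [0.3, 0.3, 0.2]
width: 0.0855
42.55 [ 0.4406 -0.2016  0.0106] rad 3.7 tan 2.68 [-34.9  20.2 118.    4.3  38.2 -31.4] -6.8
pos [ 0.4406 -0.2016  0.0106] phi -6.8 q [-35.  20. 118.   4.  38. -31.] w 0.0855 t 42.55 tilt [4.57 0.08]
shift now [-9.8 -5.5  4.9]
turn -0.0 shift after turn [-9.7 -5.5  4.9] q6 there about -17.0
```

```bash
python3 -m inch '[[1,-8,-5,4,0],[1,-3,-2,2,0],[1,0,0,0,0],[1,0,0,0,0]]'; python3 tl.py;  python3 to.py .432 -.195 .005 -6.8; python3 frames.py pics/g1.png
```

```text
clock: 42.88
position: [0.4334, -0.1955, 0.0072]
ee_rot: [-0.001, 0.997, -0.06, 0.044]
contact_force: [-0.5, 0.5, 0.2]
width: 0.0851
42.88 [ 0.4334 -0.1955  0.0072] rad 4.22 tan 2.66 [-34.7  19.7 119.7   4.5  36.4 -31.4] -6.9
pos [ 0.4334 -0.1955  0.0072] phi -6.9 q [-35.  20. 120.   4.  36. -31.] w 0.0851 t 42.88 tilt [ 4.99 -0.22]
shift now [-1.7 -0.3  2. ]
turn -0.1 shift after turn [-1.7 -0.3  2. ] q6 there about -17.0
boat 0.58 [199. 108. 118. 225.] xy [ 0.4333 -0.19  ] yaw 83.4 cost 0.113
```

View pics/g1.png

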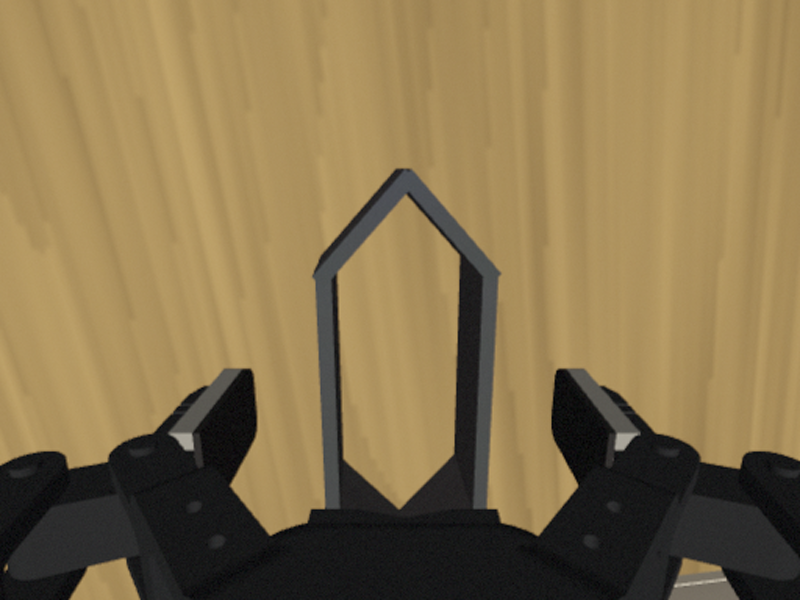

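```bash
python3 -m inch '[[-1,0,0,0,0],[-1,0,0,0,0],[-1,0,0,0,0],[-1,0,0,0,0],[-1,0,0,0,0],[-1,0,0,0,0]]' 60; python3 tl.py; python3 -m inch '[[-1,0,0,-30,0],[-1,0,0,-40,0],[-1,0,0,-40,0],[-1,0,0,-40,0],[-1,0,0,-40,0],[-1,0,0,-40,0],[-1,0,0,-35,0],[-1,0,0,-25,0],[-1,0,0,-15,0],[-1,0,0,-8,0],[-1,0,0,-4,0],[-1,0,0,-1,0],[-1,0,0,-0.1,0]]'; python3 tl.py; python3 to.py .58 .21 .33 -93.7
```

```text
clock: 43.53
position: [0.4347, -0.1963, 0.0086]
ee_rot: [-0.0, 0.997, -0.059, 0.045]
contact_force: [-0.0, 0.6, -0.6]
width: 0.0453
43.53 [ 0.4347 -0.1963  0.0086] rad 4.36 tan 2.66 [-34.7  19.7 119.5   4.5  36.5 -31.4] -6.8
clock: 44.62
position: [0.4029, -0.1933, 0.3357]
ee_rot: [-0.003, 0.997, -0.06, 0.039]
contact_force: [0.7, 0.6, -1.0]
width: 0.0452
44.62 [ 0.4029 -0.1933  0.3357] rad 3.5 tan 2.74 [-36.8  -0.4  91.3   2.7  85.6 -30.1] -6.9
pos [ 0.4029 -0.1933  0.3357] phi -6.9 q [-37.  -0.  91.   3.  86. -30.] w 0.0452 t 44.62 tilt [4.45 0.09]
shift now [ 126.8 -421.4   20.1]
turn 86.8 shift after turn [-413.7 -149.9   20.1] q6 there about 114.0
```

```bash
python3 -m inch '[[-1,0,0,-4,6],[-1,0,0,-4,7],[-1,0,0,-4,7],[-1,0,0,-4,7],[-1,0,0,-4,7],[-1,0,0,-4,7],[-1,0,0,-2,7],[-1,0,0,-2,7],[-1,0,0,0,7],[-1,0,0,0,7],[-1,0,0,0,7],[-1,0,0,0,7],[-1,0,0,0,4],[-1,0,0,0,1],[-1,0,0,-0.1,0]]'; python3 tl.py; python3 to.py .58 .21 .35 -93.7
```

```text
clock: 45.87
position: [0.3932, -0.1872, 0.3353]
ee_rot: [0.024, -0.661, 0.75, 0.004]
contact_force: [-0.1, -0.0, -0.4]
width: 0.0455
45.87 [ 0.3932 -0.1872  0.3353] rad 0.15 tan 2.73 [-37.    0.5  90.4   2.7  88.9  60.2] -97.2
pos [ 0.3932 -0.1872  0.3353] phi -97.2 q [-37.   1.  90.   3.  89.  60.] w 0.0455 t 45.87 tilt [1.77 2.09]
shift now [-417.7 -135.4    5.6]
turn -3.5 shift after turn [-408.7 -160.7    5.6] q6 there about 114.0
```

```bash
python3 -m inch '[[-1,-25,-10,0,-2],[-1,-38,-14,-2,-1.5],[-1,-38,-14,-2,0],[-1,-38,-14,-2,0],[-1,-38,-14,-2,0],[-1,-38,-14,0,0],[-1,-38,-14,0,0],[-1,-38,-14,0,0],[-1,-38,-14,0,0],[-1,-32,-14,0,0],[-1,-22,-10,0,0],[-1,-12,-6,0,0],[-1,-6,-3,0,0],[-1,-3,-1,0,0],[-1,-1,0,0,0],[-1,-0.1,0,0,0]]'; python3 tl.py; python3 to.py .58 .21 .35 -93.7; python3 look.py wrist pics/h1.png high_rail .13 low_rail .07
```

```text
clock: 47.2
position: [0.5786, 0.2225, 0.3439]
ee_rot: [0.013, -0.692, 0.722, 0.011]
contact_force: [0.4, 0.1, -1.8]
width: 0.0454
47.2 [0.5786 0.2225 0.3439] rad 0.64 tan 1.89 [ 13.5  17.2  68.7   1.9  93.5 106. ] -92.4
pos [0.5786 0.2225 0.3439] phi -92.4 q [ 13.  17.  69.   2.  93. 106.] w 0.0454 t 47.2 tilt [0.18 1.98]
shift now [12.3 -1.9 -6.5]
turn 1.3 shift after turn [12.2 -2.2 -6.5] q6 there about 114.0
high_rail 0.97 [147. 302.] [0.5959 0.1804]
low_rail 0.92 [235. 296.] [0.4641 0.1839]
```

View pics/h1.png

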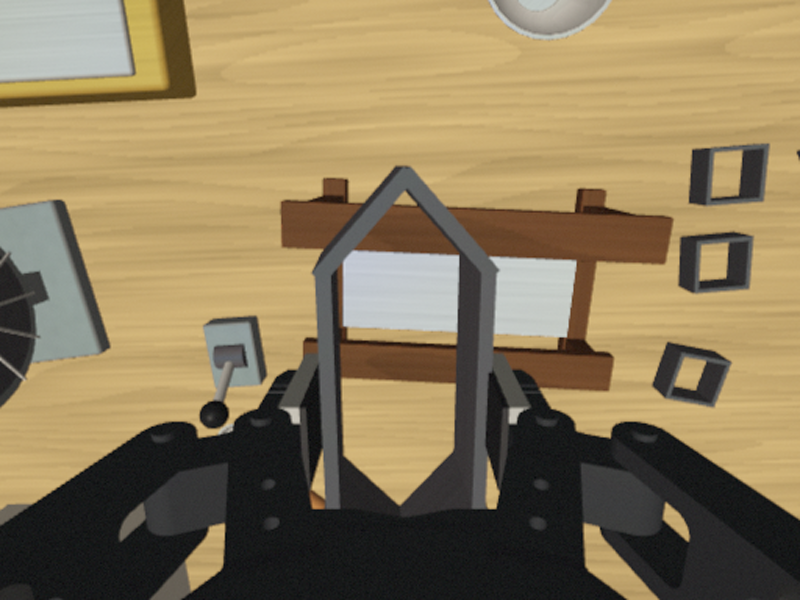

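```bash
cat > rect.py <<'E'
from h import *
import pickle,sys,json
p=pickle.load(open('last.pkl','rb'))
def rect(c,z):
    a=np.array([ray(p,u*.64,v*.64,z)[:2] for u,v in c])
    f=(a[0]+a[1])/2;n=(a[2]+a[3])/2; d=f-n
    print('ctr',a.mean(0).round(4),'len',np.linalg.norm(d).round(4),'dir',np.degrees(np.arctan2(d[1],d[0])).round(2),'w',np.linalg.norm(a[0]-a[1]).round(4),np.linalg.norm(a[2]-a[3]).round(4))
for z,c in json.loads(sys.argv[1]): rect(c,z)
E
python3 rect.py '[[0.13,[[282,201],[282,246],[672,217],[667,263]]],[0.07,[[305,339],[303,379],[612,353],[610,389]]]]'
```

```text
ctr [0.5938 0.1788] len 0.2768 dir 85.39 w 0.0325 0.0328
ctr [0.4656 0.1892] len 0.276 dir 86.0 w 0.0392 0.0348
```

```bash
python3 - <<'E'
from h import *
import pickle
p=pickle.load(open('last.pkl','rb'))
M=p['mount'];K=p['K']
for u,v in[(405,167),(316,270),(498,268),(328,508),(487,508)]:
    d=M[:3,:3]@np.linalg.inv(K)@[u*.64,v*.64,1]; o=M[:3,3]
    for z in(-.0214,-.019): print((u,v),z,((o+d*(z-o[2])/d[2])*1e3).round(1))
E
python3 to.py .5965 .214 .17 -94.3
```

```text
(405, 167) -0.0214 [  0.3 -64.5 -21.4]
(405, 167) -0.019 [  0.3 -64.5 -19. ]
(316, 270) -0.0214 [-21.7 -39.9 -21.4]
(316, 270) -0.019 [-22.1 -39.4 -19. ]
(498, 268) -0.0214 [ 23.2 -40.4 -21.4]
(498, 268) -0.019 [ 23.7 -39.9 -19. ]
(328, 508) -0.0214 [-21.4  28.9 -21.4]
(328, 508) -0.019 [-21.9  30.8 -19. ]
(487, 508) -0.0214 [ 23.5  28.9 -21.4]
(487, 508) -0.019 [ 24.   30.8 -19. ]
pos [0.5787 0.222  0.3447] phi -92.5 q [ 13.  17.  69.   2.  93. 106.] w 0.0455 t 47.35 tilt [0.25 2.  ]
shift now [ 13.4 -17.6 174.4]
turn 1.8 shift after turn [ 12.8 -18.1 174.4] q6 there about 114.0
```

```bash
python3 to.py .5914 .215 .16 -94.3; python3 -m inch '[[-1,8,-6,20,1],[-1,5,-6,40,0.8],[-1,0,0,40,0],[-1,0,0,32,0],[-1,0,0,20,0],[-1,0,0,10,0],[-1,0,0,4,0],[-1,0,0,1,0],[-1,0,0,0.1,0]]'; python3 tl.py; python3 to.py .5914 .215 .1386 -94.3
```

```text
pos [0.5787 0.222  0.3447] phi -92.5 q [ 13.  17.  69.   2.  93. 106.] w 0.0455 t 47.35 tilt [0.25 2.  ]
shift now [ 12.9 -12.5 184.4]
turn 1.8 shift after turn [ 12.5 -12.9 184.4] q6 there about 114.0
clock: 48.1
position: [0.5943, 0.2068, 0.1805]
ee_rot: [0.02, -0.676, 0.736, 0.006]
contact_force: [-0.4, 0.1, -1.2]
width: 0.0451
48.1 [0.5943 0.2068 0.1805] rad 1.64 tan 1.79 [ 11.8  21.2  85.5   1.9  71.6 106.1] -94.8
pos [0.5943 0.2068 0.1805] phi -94.8 q [ 12.  21.  86.   2.  72. 106.] w 0.0451 t 48.1 tilt [1.24 2.09]
shift now [-6.3  4.3 42.1]
turn -0.5 shift after turn [-6.3  4.3 42.1] q6 there about 114.0
```

```bash
python3 -m inch '[[-1,-4,4,12,-0.5],[-1,-3,2,10,0],[-1,0,1,6,0],[-1,0,0,2,0],[-1,0,0,0,0],[-1,0,0,0,0]]'; python3 tl.py; python3 to.py .5914 .215 .1386 -94.3
```

```text
clock: 48.6
position: [0.5938, 0.2164, 0.1576]
ee_rot: [0.027, -0.68, 0.733, 0.002]
contact_force: [0.6, 0.4, -1.0]
width: 0.0453
48.6 [0.5938 0.2164 0.1576] rad 2.58 tan 1.73 [ 12.7  21.9  87.9   1.9  67.6 106.4] -94.3
pos [0.5938 0.2164 0.1576] phi -94.3 q [ 13.  22.  88.   2.  68. 106.] w 0.0453 t 48.6 tilt [2.13 2.25]
shift now [ 2.4  2.9 18.8]
turn -0.0 shift after turn [ 2.4  2.9 18.8] q6 there about 114.0
```

```bash
python3 -m inch '[[-1,2,4,9,0],[-1,0,2,7,0],[-1,0,0,2,0],[-1,0,0,0,0]]'; python3 tl.py; python3 to.py .5914 .215 .1386 -94.3; python3 look.py side pics/i1.png; python3 look.py scene pics/i2.png
```

```text
clock: 48.93
position: [0.59, 0.2158, 0.1409]
ee_rot: [0.03, -0.679, 0.733, 0.0]
contact_force: [-0.2, -0.4, 2.9]
width: 0.0452
48.93 [0.59   0.2158 0.1409] rad 2.94 tan 1.73 [ 12.7  22.1  90.1   1.9  64.8 106.3] -94.3
pos [0.59   0.2158 0.1409] phi -94.3 q [ 13.  22.  90.   2.  65. 106.] w 0.0452 t 48.93 tilt [2.49 2.33]
shift now [ 0.8 -1.4  2.4]
turn -0.0 shift after turn [ 0.8 -1.4  2.4] q6 there about 114.0
```

```bash
python3 - <<'E'
import cv2
a=cv2.imread('pics/i1.png')[180:340,300:500];b=cv2.imread('pics/i2.png')[220:500,340:620]
a=cv2.resize(a,None,fx=2.8,fy=2.8); b=cv2.resize(b,None,fx=1.6,fy=1.6)
import numpy as np
h=max(a.shape[0],b.shape[0])
f=lambda x:cv2.copyMakeBorder(x,0,h-x.shape[0],0,0,cv2.BORDER_CONSTANT)
o=np.hstack([f(a),f(b)]); o=cv2.resize(o,(800,int(o.shape[0]*800/o.shape[1]))); cv2.imwrite('pics/i3.png',o)
E
```

```text
(no output)
```

View pics/i3.png

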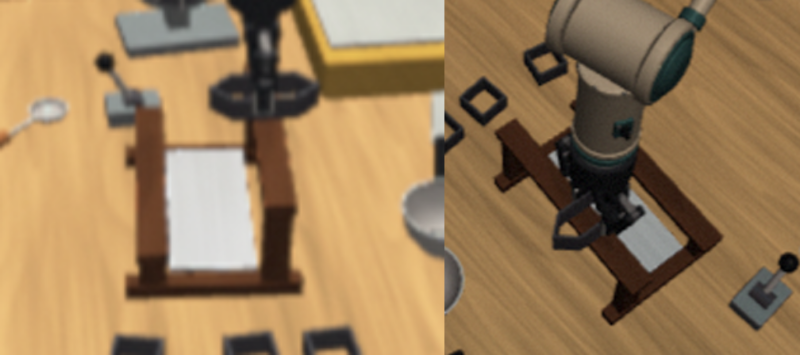

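```bash
python3 look.py wrist pics/i4.png
```

```text
(no output)
```

View pics/i4.png

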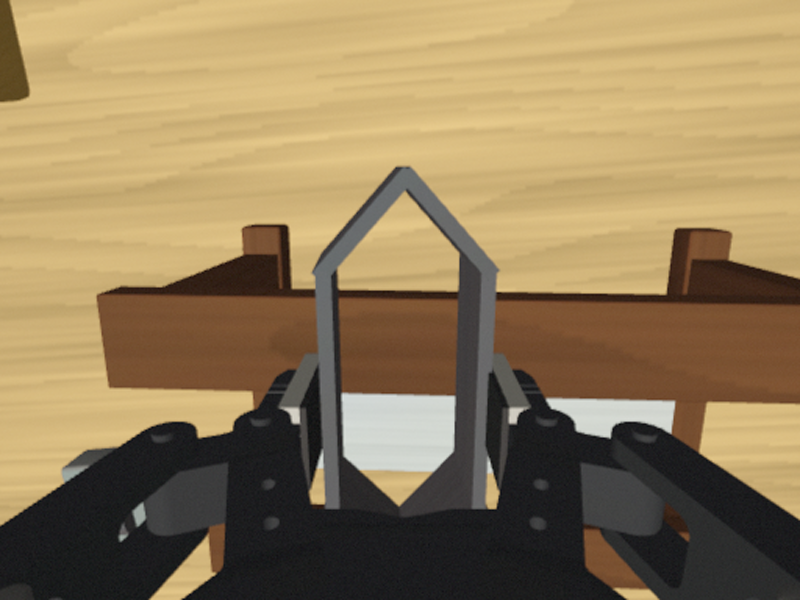

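```bash
python3 - <<'E'
from h import *
import pickle
p=pickle.load(open('last.pkl','rb'))
W=lambda u,v,z:ray(p,u*.64,v*.64,z)[:2].round(4)
print('rail far/near',W(405,297,.13),W(405,393,.13),'left end',W(100,296,.13),W(109,387,.13))
print('tip top',W(405,167,.160),'corners',W(315,270,.16),W(498,269,.16))
E
```

```text
rail far/near [0.6141 0.2141] [0.5812 0.2165] left end [0.621  0.3143] [0.5891 0.318 ]
tip top [0.6534 0.2099] corners [0.6296 0.2349] [0.6267 0.1883]
```

```bash
python3 -m inch '[[-1,0,-5,-1,0],[-1,0,-3,0,0],[-1,0,0,0,0]]'; python3 tl.py
```

```text
clock: 49.33
position: [0.5985, 0.215, 0.1415]
ee_rot: [0.029, -0.679, 0.733, 0.0]
contact_force: [-0.2, -0.5, -0.9]
width: 0.045
49.33 [0.5985 0.215  0.1415] rad 2.89 tan 1.73 [ 12.5  22.8  89.    1.9  65.4 106.1] -94.3
```

```bash
python3 -m inch '[[-1,0,4,1,0],[-1,0,0,0,0],[-1,0,0,0,0]]'; python3 tl.py
```

```text
clock: 49.58
position: [0.5971, 0.2153, 0.1414]
ee_rot: [0.031, -0.679, 0.733, -0.001]
contact_force: [0.7, -0.2, 1.1]
width: 0.0451
49.58 [0.5971 0.2153 0.1414] rad 3.19 tan 1.68 [ 12.6  22.5  89.4   1.9  64.9 106.2] -94.3
```

```bash
python3 -m inch '[[-1,0,4,1,0],[-1,0,1,0.5,0],[-1,0,0,0,0]]'; python3 tl.py
```

```text
clock: 49.83
position: [0.5942, 0.2158, 0.1414]
ee_rot: [0.034, -0.679, 0.733, -0.003]
contact_force: [0.9, 0.5, 0.8]
width: 0.0451
49.83 [0.5942 0.2158 0.1414] rad 3.56 tan 1.61 [ 12.7  22.2  90.    1.8  64.3 106.3] -94.3
```

```bash
python3 -m inch '[[0.22,0,0,0,0],[0.22,0,0,0,0],[0.22,0,0,0,0],[0.22,0,0,0,0],[0.22,0,0,-25,0],[0.22,0,0,-40,0],[0.3,0,0,-40,0],[1,0,0,-40,0],[1,0,0,-40,0],[1,0,0,-25,0],[1,0,0,-12,0],[1,0,0,-6,0],[1,0,0,-2,0],[1,0,0,-0.2,0]]'; python3 tl.py;python3 look.py wrist pics/j1.png
```

```text
clock: 51.0
position: [0.5765, 0.206, 0.3731]
ee_rot: [0.024, -0.68, 0.733, 0.003]
contact_force: [-0.1, 0.5, -0.9]
width: 0.0855
51.0 [0.5765 0.206  0.3731] rad 2.18 tan 1.76 [ 12.1  15.4  67.3   1.8  95.1 106.6] -94.3
```

View pics/j1.png

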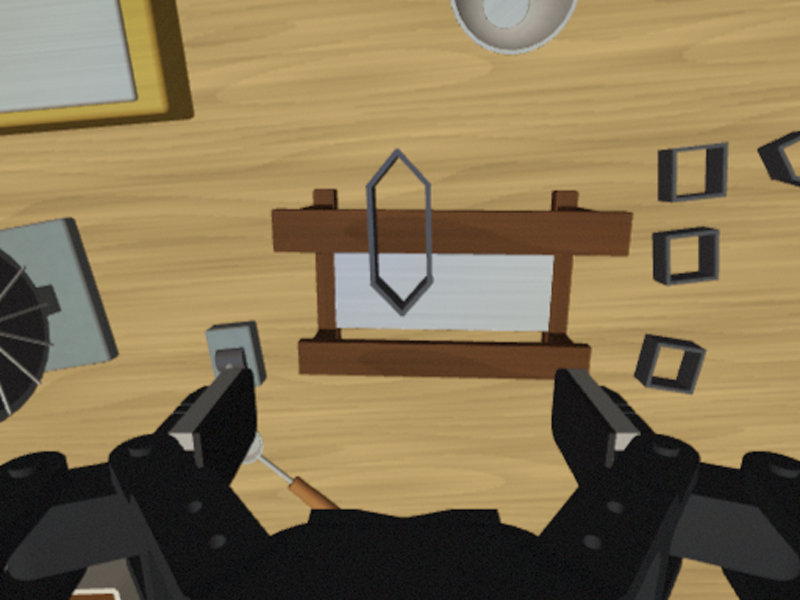

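```bash
python3 rect.py '[[0.13,[[273,210],[273,251],[632,213],[630,255]]],[0.07,[[300,340],[299,373],[590,345],[589,378]]]]'; python3 - <<'E'
from h import *
import pickle
p=pickle.load(open('last.pkl','rb'))
W=lambda u,v,z:ray(p,u*.64,v*.64,z)[:2].round(4)
a,b=W(397,149,.16),W(404.5,316,.15999); print(a,b,(a+b)/2,a-b, np.linalg.norm(a-b))
E
python3 frames.py pics/j2.png; python3 to.py .6175 -.189 .3 -20.4
```

```text
ctr [0.5932 0.1785] len 0.2772 dir 85.37 w 0.0323 0.0322
ctr [0.4661 0.1887] len 0.2763 dir 85.5 w 0.0339 0.0332
[0.6568 0.213 ] [0.5367 0.2168] [0.59675 0.2149 ] [ 0.1201 -0.0038] 0.12016010153124881
boat 0.97 [484.  84.  26.  36.] xy [ 0.6198 -0.1846] yaw 71.2 cost 0.027
boat 0.72 [231.  97.  46. 108.] xy [0.6003 0.2268] yaw 181.5 cost 0.469
square 0.83 [425.  93.  44.  38.] xy [ 0.6207 -0.061 ] yaw 1.9 cost 0.029
square 0.75 [416. 146.  44.  38.] xy [ 0.5396 -0.0596] yaw 0.1 cost 0.068
square 0.65 [406. 218.  47.  32.] xy [ 0.4256 -0.0491] yaw -12.8 cost 0.034
pos [0.5761 0.2059 0.3714] phi -94.3 q [ 12.  16.  67.   2.  95. 107.] w 0.0856 t 51.2 tilt [1.59 2.14]
shift now [393.1 -69.7  57.7]
turn -73.9 shift after turn [175.8 358.5  57.7] q6 there about 3.0
```

```bash
python3 -m inch '[[1,10,0,0,-6],[1,20,0,0,-7],[1,30,0,0,-7],[1,35,0,0,-7],[1,35,0,0,-7],[1,35,0,0,-7],[1,35,0,0,-7],[1,30,0,0,-7],[1,25,0,0,-7],[1,15,0,0,-7],[1,8,0,0,-4],[1,3,0,0,-1],[1,1,0,0,0]]'; python3 tl.py; python3 to.py .6185 -.187 .3 -19.6
```

```text
clock: 52.28
position: [0.7081, -0.0369, 0.3427]
ee_rot: [-0.02, 0.987, -0.161, -0.006]
contact_force: [-0.5, -0.6, -0.2]
width: 0.085
52.28 [ 0.7081 -0.0369  0.3427] rad -0.72 tan 2.24 [-9.8 26.7 54.1  2.3 99.9  9.2] -18.5
pos [ 0.7081 -0.0369  0.3427] phi -18.5 q [-10.  27.  54.   2. 100.   9.] w 0.085 t 52.28 tilt [-0.33  2.33]
shift now [-36.4 172.3  37.1]
turn 1.1 shift after turn [-33.2 172.9  37.1] q6 there about 3.0
```

```bash
python3 -m inch '[[1,-8,25,5,1.1],[1,-8,38,15,0],[1,-7,38,30,0],[1,-6,32,40,0],[1,-4,22,40,0],[1,-2,12,40,0],[1,0,6,40,0],[1,0,2,30,0],[1,0,0,20,0],[1,0,0,12,0],[1,0,0,6,0],[1,0,0,2,0],[1,0,0,0.1,0]]'; python3 tl.py; python3 to.py .6185 -.187 .006 -19.6
```

```text
clock: 53.37
position: [0.6093, -0.162, 0.0581]
ee_rot: [-0.022, 0.984, -0.176, -0.009]
contact_force: [0.6, -0.6, 0.6]
width: 0.0855
53.37 [ 0.6093 -0.162   0.0581] rad -1.58 tan 2.22 [-22.5  28.8  91.8   2.5  61.   -3.5] -20.3
pos [ 0.6093 -0.162   0.0581] phi -20.3 q [-23.  29.  92.   3.  61.  -3.] w 0.0855 t 53.37 tilt [-0.61  2.66]
shift now [18.6 22.3 50.8]
turn -0.7 shift after turn [18.4 22.5 50.8] q6 there about 3.0
```

```bash
python3 frames.py pics/k1.png; python3 -m inch '[[1,8,9,18,-0.5],[1,6,8,15,0],[1,4,5,10,0],[1,0,0,4,0],[1,0,0,0,0]]'; python3 tl.py; python3 to.py .6185 -.187 .006 -19.6
```

```text
square 0.92 [  8.  26. 148. 125.] xy [ 0.5416 -0.0601] yaw 3.2 cost 0.014
square 0.78 [154.   3. 125. 105.] xy [ 0.6218 -0.062 ] yaw 2.5 cost 0.017
clock: 53.93
position: [0.6248, -0.19, 0.0148]
ee_rot: [-0.02, 0.985, -0.172, -0.002]
contact_force: [-0.4, -0.3, -0.5]
width: 0.0854
53.93 [ 0.6248 -0.19    0.0148] rad -0.75 tan 2.21 [-24.3  32.6  91.8   2.7  56.3  -6. ] -19.8
pos [ 0.6248 -0.19    0.0148] phi -19.8 q [-24.  33.  92.   3.  56.  -6.] w 0.0854 t 53.93 tilt [0.22 2.33]
shift now [-6.9 -0.3  8.9]
turn -0.2 shift after turn [-6.9 -0.3  8.9] q6 there about 3.0
```

```bash
python3 frames.py pics/k2.png
```

```text
boat 0.96 [186. 118. 110. 215.] xy [ 0.6197 -0.1858] yaw 70.3 cost 0.086
boat 0.7 [ 82.   3. 147.  55.] xy [ 0.6393 -0.0461] yaw 45.4 cost 0.099
square 0.96 [ 84.   4. 145.  57.] xy [ 0.6223 -0.0622] yaw 2.2 cost 0.01
square 0.55 [  0.   0.  70. 106.] xy [ 0.5418 -0.0602] yaw 93.6 cost 0.002
```

View pics/k2.png

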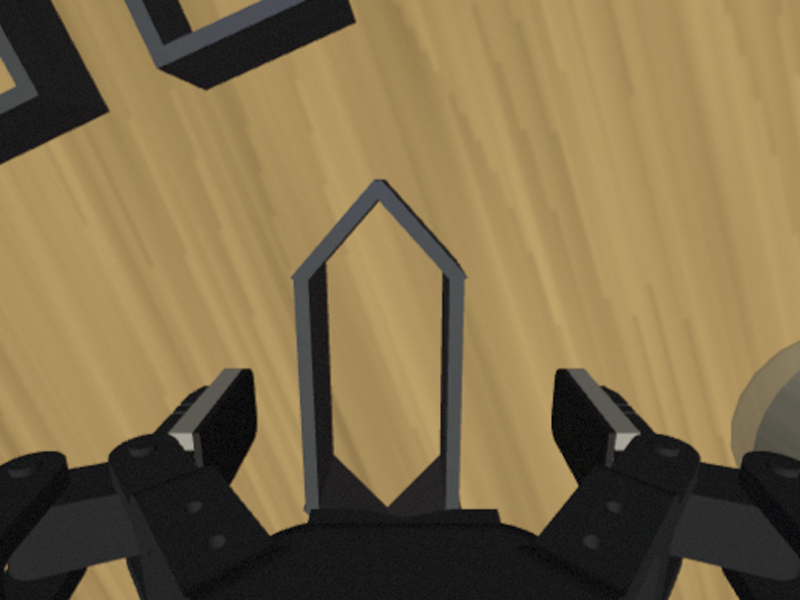

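```bash
python3 -m inch '[[1,-4,-3,7,0],[1,-2,-1,4,0],[1,0,0,1,0],[1,0,0,0,0]]'; python3 tl.py; python3 to.py .6197 -.186 .007 -19.7
```

```text
clock: 54.42
position: [0.621, -0.1821, 0.0049]
ee_rot: [-0.02, 0.985, -0.171, 0.0]
contact_force: [-0.6, 0.0, -0.4]
width: 0.0854
54.42 [ 0.621  -0.1821  0.0049] rad -0.52 tan 2.24 [-23.8  32.8  93.4   2.8  54.4  -5.7] -19.7
pos [ 0.621  -0.1821  0.0049] phi -19.7 q [-24.  33.  93.   3.  54.  -6.] w 0.0854 t 54.42 tilt [0.42 2.26]
shift now [ 0.1  4.  -2.3]
turn -0.0 shift after turn [ 0.1  4.  -2.3] q6 there about 3.0
```

Grip and lift.

```bash
python3 -m inch '[[1,0,1,-2,0],[-1,0,0,0,0],[-1,0,0,0,0],[-1,0,0,0,0],[-1,0,0,0,0],[-1,0,0,0,0],[-1,0,0,0,0]]' 60; python3 tl.py; python3 -m inch '[[-1,0,0,-30,0],[-1,0,0,-40,0],[-1,0,0,-40,0],[-1,0,0,-40,0],[-1,0,0,-40,0],[-1,0,0,-35,0],[-1,0,0,-35,0],[-1,0,0,-25,0],[-1,0,0,-15,0],[-1,0,0,-8,0],[-1,0,0,-4,0],[-1,0,0,-1,0],[-1,0,0,-0.1,0]]'; python3 tl.py; python3 to.py .58 .16 .33 -94.6
```

```text
clock: 55.0
position: [0.6215, -0.1833, 0.0085]
ee_rot: [-0.02, 0.985, -0.171, 0.001]
contact_force: [-1.0, -0.2, -0.6]
width: 0.0447
55.0 [ 0.6215 -0.1833  0.0085] rad -0.38 tan 2.23 [-23.8  32.5  93.2   2.7  54.7  -5.8] -19.7
clock: 56.08
position: [0.6156, -0.1951, 0.3289]
ee_rot: [-0.021, 0.985, -0.171, -0.007]
contact_force: [0.5, 0.7, -1.4]
width: 0.0447
56.08 [ 0.6156 -0.1951  0.3289] rad -1.36 tan 2.18 [-25.   20.9  65.2   2.2  95.2  -5.1] -19.7
pos [ 0.6156 -0.1951  0.3289] phi -19.7 q [-25.  21.  65.   2.  95.  -5.] w 0.0447 t 56.08 tilt [-0.31  2.55]
shift now [-153.3 -322.    14.9]
turn 74.9 shift after turn [-350.8   64.    14.9] q6 there about 110.0
```

```bash
python3 -m inch '[[-1,-8,-15,0,0],[-1,-15,-32,0,0],[-1,-17,-36,0,0],[-1,-17,-36,0,0],[-1,-17,-36,0,0],[-1,-17,-36,0,0],[-1,-17,-36,0,0],[-1,-16,-33,0,0],[-1,-12,-25,0,0],[-1,-8,-15,0,0],[-1,-4,-8,0,0],[-1,-2,-4,0,0],[-1,-1,-1,0,0],[-1,0,-0.1,0,0]]'; python3 tl.py;  python3 -m inch '[[-1,0,0,-1,6],[-1,0,0,-1,7],[-1,0,0,-1,7],[-1,0,0,-1,7],[-1,0,0,-1,7],[-1,0,0,-1,7],[-1,0,0,-1,7],[-1,0,0,-1,7],[-1,0,0,-1,7],[-1,0,0,-1,7],[-1,0,0,0,5],[-1,0,0,0,2],[-1,0,0,0,0],[-1,0,0,0,0]]'; python3 tl.py; python3 to.py .5915 .147 .33 -94.6; python3 look.py wrist pics/l1.png
```

```text
clock: 57.25
position: [0.5648, 0.1725, 0.3217]
ee_rot: [-0.022, 0.984, -0.172, -0.03]
contact_force: [0.9, -0.8, -1.1]
width: 0.045
57.25 [0.5648 0.1725 0.3217] rad -2.54 tan 3.44 [ 8.1 16.4 73.   3.4 93.2 28. ] -19.7
clock: 58.42
position: [0.5693, 0.1482, 0.3273]
ee_rot: [-0.008, -0.65, 0.759, 0.035]
contact_force: [0.3, 0.0, -0.8]
width: 0.0448
58.42 [0.5693 0.1482 0.3273] rad -3.01 tan 2.78 [  6.1  16.5  72.1   2.8  94.4 105. ] -98.9
pos [0.5693 0.1482 0.3273] phi -98.9 q [  6.  16.  72.   3.  94. 105.] w 0.0448 t 58.42 tilt [-3.29  2.45]
shift now [ -2.3 -21.9  -4. ]
turn -4.3 shift after turn [ -0.7 -22.   -4. ] q6 there about 109.0
```

View pics/l1.png

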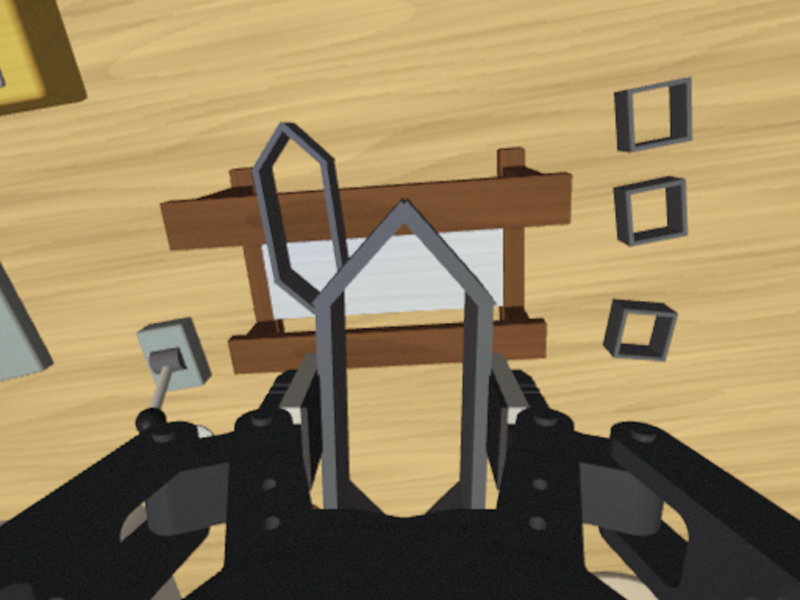

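```bash
python3 - <<'E'
from h import *
import pickle
p=pickle.load(open('last.pkl','rb'))
M=p['mount'];K=p['K']
for u,v in[(405,200),(315,302),(494.5,300),(325,508),(487,508)]:
    d=M[:3,:3]@np.linalg.inv(K)@[u*.64,v*.64,1]; o=M[:3,3]
    for z in(-.0215,): print((u,v),z,((o+d*(z-o[2])/d[2])*1e3).round(1))
W=lambda u,v,z:ray(p,u*.64,v*.64,z)[:2].round(4)
a,b=W(286,124,.16),W(320,311,.16); print(a,b,(a+b)/2,np.linalg.norm(a-b))
E
python3 rect.py '[[0.13,[[162,204],[172,249],[571,174],[570,222]]]]'
```

```text
(405, 200) -0.0215 [  0.3 -57.1 -21.5]
(315, 302) -0.0215 [-22.3 -31.9 -21.5]
(494.5, 300) -0.0215 [ 22.7 -32.4 -21.5]
(325, 508) -0.0215 [-22.3  28.7 -21.5]
(487, 508) -0.0215 [ 23.5  28.7 -21.5]
[0.6561 0.2099] [0.5386 0.2145] [0.59735 0.2122 ] 0.11759000807891805
ctr [0.5936 0.178 ] len 0.2752 dir 85.43 w 0.0315 0.0316
```

```bash
python3 -m inch '[[-1,0,-8,20,-2.3],[-1,0,-8,25,-2],[-1,0,-4,25,0],[-1,0,-2,25,0],[-1,0,0,20,0],[-1,0,0,15,0],[-1,0,0,10,0],[-1,0,0,6,0],[-1,0,0,3,0],[-1,0,0,1,0],[-1,0,0,0,0]]'; python3 tl.py; python3 to.py .5942 .1455 .139 -94.6
```

```text
clock: 59.38
position: [0.587, 0.1473, 0.1725]
ee_rot: [-0.004, -0.68, 0.732, 0.032]
contact_force: [0.3, -0.1, -0.9]
width: 0.045
59.38 [0.587  0.1473 0.1725] rad -2.55 tan 2.68 [ 5.9 21.7 86.1  2.8 74.8 99.3] -94.3
pos [0.587  0.1473 0.1725] phi -94.3 q [ 6. 22. 86.  3. 75. 99.] w 0.045 t 59.38 tilt [-2.81  2.4 ]
shift now [ 2.5 -9.1 33. ]
turn 0.3 shift after turn [ 2.5 -9.1 33. ] q6 there about 108.0
```

```bash
python3 -m inch '[[-1,1,-3,7,0],[-1,1,-3,5,0],[-1,0,0,3,0],[-1,0,0,0,0],[-1,0,0,6,0],[-1,0,0,3,0],[-1,0,0,0,0]]'; python3 tl.py; python3 to.py .5942 .1455 .139 -94.6
```

```text
clock: 59.97
position: [0.5949, 0.1459, 0.1494]
ee_rot: [-0.001, -0.68, 0.732, 0.03]
contact_force: [0.9, 0.1, 0.0]
width: 0.0448
59.97 [0.5949 0.1459 0.1494] rad -2.12 tan 2.67 [ 5.7 23.  87.4  2.8 71.8 98.9] -94.2
pos [0.5949 0.1459 0.1494] phi -94.2 q [ 6. 23. 87.  3. 72. 99.] w 0.0448 t 59.97 tilt [-2.37  2.45]
shift now [ 0.8  0.2 10.4]
turn 0.4 shift after turn [ 0.8  0.2 10.4] q6 there about 108.0
```

```bash
python3 -m inch '[[-1,0,0,5,0],[-1,0,0,3,0],[-1,0,0,0,0]]'; python3 tl.py;  python3 look.py wrist pics/l2.png
```

```text
clock: 60.22
position: [0.5943, 0.1464, 0.1405]
ee_rot: [-0.001, -0.681, 0.732, 0.03]
contact_force: [0.2, -0.0, 0.1]
width: 0.0446
60.22 [0.5943 0.1464 0.1405] rad -2.13 tan 2.68 [ 5.7 23.4 88.1  2.8 70.7 98.9] -94.2
```

View pics/l2.png

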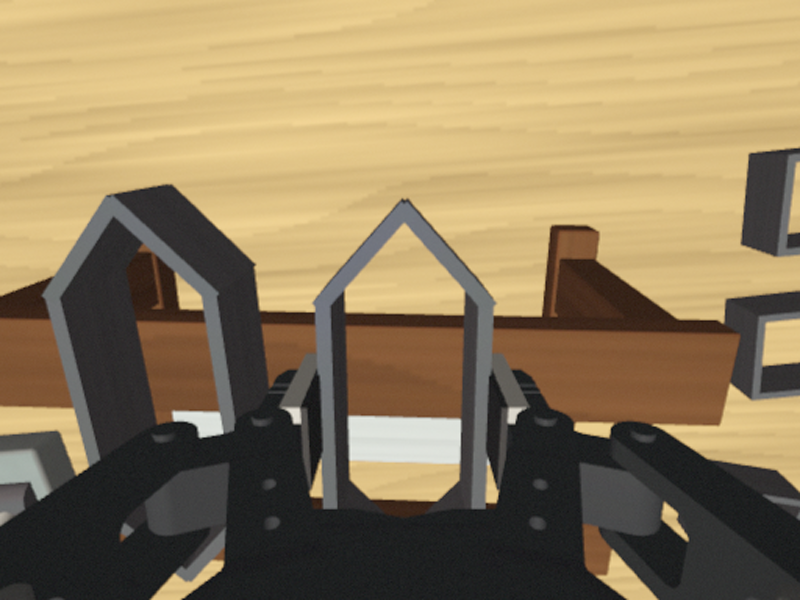

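```bash
python3 - <<'E'
from h import *
import pickle
p=pickle.load(open('last.pkl','rb'))
W=lambda u,v,z:ray(p,u*.64,v*.64,z)[:2].round(4)
print('rail',W(405,317,.13),W(405,416,.13),'end',W(738,336,.13),W(724,424,.13))
print('b2',W(405,200,.16),W(315,302,.16),W(494.5,300,.16),'b1',W(110,197,.16),W(46,298,.16),W(217,296,.16))
E
```

```text
rail [0.6117 0.1451] [0.5758 0.1477] end [0.5991 0.0411] [0.5675 0.0416]
b2 [0.6521 0.141 ] [0.6281 0.1657] [0.6259 0.1205] b1 [0.6577 0.2121] [0.6335 0.2357] [0.6313 0.1906]
```

```bash
python3 -m inch '[[-1,0,0,3,0],[-1,0,0,1,0],[-1,0,0,0,0]]'; python3 tl.py
```

```text
clock: 60.52
position: [0.5951, 0.1466, 0.1399]
ee_rot: [0.001, -0.681, 0.732, 0.029]
contact_force: [-0.5, -0.6, -0.4]
width: 0.0449
60.52 [0.5951 0.1466 0.1399] rad -1.92 tan 2.65 [ 5.7 23.4 88.2  2.8 70.4 98.9] -94.2
```

```bash
python3 -m inch '[[-1,0,0,4,0],[-1,0,0,2,0],[-1,0,0,0,0]]'; python3 tl.py
```

```text
clock: 60.77
position: [0.5957, 0.1467, 0.1399]
ee_rot: [0.002, -0.681, 0.732, 0.027]
contact_force: [0.1, 0.1, -1.3]
width: 0.0448
60.77 [0.5957 0.1467 0.1399] rad -1.62 tan 2.61 [ 5.8 23.3 88.4  2.8 70.  98.9] -94.2
```

```bash
python3 -m inch '[[0.18,0,0,0,0],[0.18,0,0,0,0],[0.18,0,0,0,0],[0.2,0,0,0,0],[0.2,0,0,-25,0],[0.2,0,0,-40,0],[0.2,0,0,-40,0],[1,0,0,-40,0],[1,0,0,-30,0],[1,0,0,-18,0],[1,0,0,-8,0],[1,0,0,-4,0],[1,0,0,-1,0]]'; python3 tl.py;python3 look.py wrist pics/m1.png
```

```text
clock: 61.85
position: [0.6019, 0.1376, 0.3475]
ee_rot: [-0.002, -0.681, 0.732, 0.03]
contact_force: [1.2, 0.4, -0.4]
width: 0.0856
61.85 [0.6019 0.1376 0.3475] rad -2.33 tan 2.6 [ 4.9 18.7 66.2  2.6 97.5 99.3] -94.2
```

View pics/m1.png

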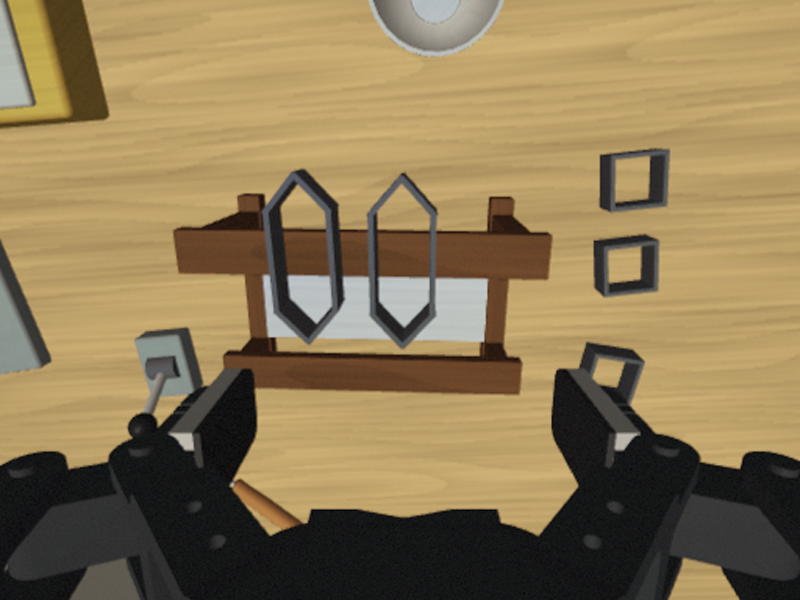

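```bash
python3 to.py .4255 -.05 .3 -12.5; python3 -m inch '[[1,10,5,0,-6],[1,20,10,0,-7],[1,25,15,0,-7],[1,25,15,0,-7],[1,20,15,0,-7],[1,15,15,0,-7],[1,8,10,0,-7],[1,4,5,0,-7],[1,0,2,0,-7],[1,0,0,0,-7],[1,0,0,0,-7],[1,0,0,0,-4],[1,0,0,0,-1],[1,0,0,0.1,0]]'; python3 tl.py; python3 to.py .4255 -.05 .3 -12.5
```

```text
pos [0.6017 0.1377 0.3469] phi -94.2 q [ 5. 19. 66.  3. 97. 99.] w 0.0853 t 61.9 tilt [-2.6   2.39]
shift now [201.7 159.8  47. ]
turn -81.7 shift after turn [-129.1  222.7   47. ] q6 there about 6.0
clock: 63.07
position: [0.5377, -0.0173, 0.3113]
ee_rot: [-0.019, 0.994, -0.095, -0.053]
contact_force: [0.0, -0.5, 0.1]
width: 0.0855
63.07 [ 0.5377 -0.0173  0.3113] rad -6.2 tan 1.7 [-10.4  14.   77.9   1.7  94.3   0.5] -10.8
pos [ 0.5377 -0.0173  0.3113] phi -10.8 q [-10.  14.  78.   2.  94.   1.] w 0.0855 t 63.07 tilt [-5.79  2.79]
shift now [-102.3   53.8   21. ]
turn 1.7 shift after turn [-100.6   56.8   21. ] q6 there about 6.0
```

```bash
python3 -m inch '[[1,-10,6,3,1],[1,-10,6,8,0],[1,-10,6,8,0],[1,-10,6,8,0],[1,-10,6,8,0],[1,-10,6,8,0],[1,-10,6,8,0],[1,-10,5,8,0],[1,-10,5,8,0],[1,-10,5,8,0],[1,0,0,0,0],[1,0,0,10,0],[1,0,0,10,0],[1,0,0,10,0],[1,0,0,0,0],[1,0,0,0,0]]'; python3 tl.py; python3 to.py .4255 -.05 .1 -12.5
```

```text
clock: 64.4
position: [0.408, -0.044, 0.2021]
ee_rot: [-0.02, 0.991, -0.115, -0.062]
contact_force: [-1.1, 0.8, -1.0]
width: 0.0852
64.4 [ 0.408  -0.044   0.2021] rad -7.44 tan 1.03 [-16.8   6.8 102.9   1.1  77.8  -3.9] -13.2
pos [ 0.408  -0.044   0.2021] phi -13.2 q [-17.   7. 103.   1.  78.  -4.] w 0.0852 t 64.4 tilt [-6.82  3.14]
shift now [31.3  4.4 98.8]
turn -0.7 shift after turn [31.3  4.8 98.8] q6 there about 6.0
```

```bash
python3 -m inch '[[1,0,0,3,0],[1,0,0,3,0],[1,0,0,3,0],[1,0,0,3,0],[1,0,0,3,0],[1,0,0,3,0]]'>/dev/null; python3 tl.py; python3 -m inch '[[1,0,0,4,0],[1,0,0,0,0],[1,0,0,4,0],[1,0,0,0,0],[1,0,0,4,0],[1,0,0,0,0]]'>/dev/null; python3 tl.py;  python3 -m inch '[[1,3,0,0,0],[1,3,0,0,0],[1,3,0,0,0],[1,3,0,0,0],[1,3,0,0,0],[1,3,0,0,0]]'>/dev/null; python3 tl.py; 
```

```text
64.9 [ 0.4088 -0.0433  0.1847] rad -7.15 tan 1.06 [-16.7   7.5 104.7   1.1  75.   -3.8] -13.2
65.4 [ 0.4067 -0.0425  0.1709] rad -7.22 tan 1.06 [-16.7   8.1 106.1   1.1  73.   -3.8] -13.2
65.9 [ 0.4259 -0.047   0.1687] rad -7.16 tan 1.08 [-16.5   9.8 104.3   1.1  73.1  -3.6] -13.2
```

```bash
python3 -m inch '[[1,0,0,-10,0],[1,0,0,0,0],[1,0,0,-10,0],[1,0,0,0,0],[1,0,0,-10,0],[1,0,0,0,0]]'>/dev/null; python3 tl.py; python3 -m inch '[[1,0,0,-40,0],[1,0,0,0,0],[1,0,0,0,0]]'>/dev/null; python3 tl.py;  python3 -m inch '[[1,0,0,40,0],[1,0,0,0,0],[1,0,0,0,0]]'>/dev/null; python3 tl.py; 
```

```text
66.4 [ 0.4308 -0.049   0.198 ] rad -7.24 tan 1.08 [-16.6   8.9 100.9   1.1  77.5  -3.6] -13.2
66.65 [ 0.4311 -0.0499  0.2356] rad -7.83 tan 1.07 [-16.7   7.7  96.8   1.1  83.3  -3.6] -13.2
66.9 [ 0.4246 -0.0472  0.1948] rad -7.81 tan 1.08 [-16.6   8.8 101.6   1.1  77.5  -3.6] -13.2
```

```bash
python3 to.py .4255 -.05 .05 -12.7; python3 -m inch '[[1,3,0,30,-0.5],[1,3,0,40,0],[1,3,0,40,0],[1,3,0,25,0],[1,3,0,0,0],[1,0,0,0,0]]'>/dev/null; python3 tl.py; python3 -m inch '[[1,0,0,6,0],[1,0,0,6,0],[1,0,0,6,0],[1,0,0,0,0]]'>/dev/null; python3 tl.py; python3 frames.py pics/n1.png
```

```text
pos [ 0.4246 -0.0472  0.1948] phi -13.2 q [-17.   9. 102.   1.  77.  -4.] w 0.0857 t 66.9 tilt [-7.17  3.27]
shift now [ 21.    6.4 143.2]
turn -0.5 shift after turn [ 20.9   6.6 143.2] q6 there about 6.0
67.4 [ 0.4396 -0.0477  0.0653] rad -6.14 tan 1.13 [-16.2  17.  111.8   1.3  57.3  -4.2] -12.7
67.73 [ 0.4457 -0.0491  0.0524] rad -5.3 tan 1.14 [-16.1  18.1 112.6   1.4  54.7  -4.2] -12.7
square 0.91 [371. 148. 128. 117.] xy [ 0.5396 -0.059 ] yaw 4.2 cost 0.038
square 0.7 [183. 180.  96.  93.] xy [ 0.4264 -0.0488] yaw 75.8 cost 0.021
```

View pics/n1.png

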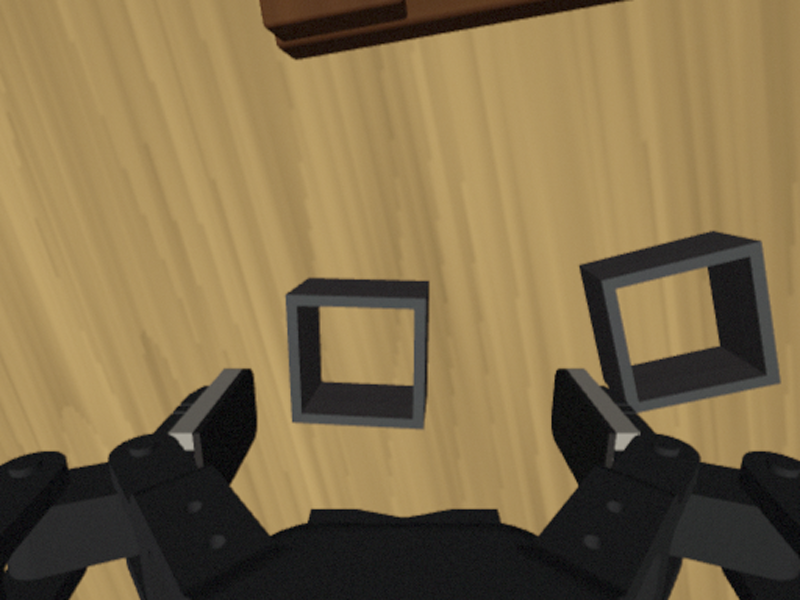

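```bash
python3 -m inch '[[1,-4,1,5,-1.4],[1,-4,1,5,0],[1,-4,0,5,0],[1,-4,0,5,0],[1,-3,0,5,0],[1,0,0,0,0]]'>/dev/null; python3 tl.py;python3 to.py .4245 -.05 .007 -14.2; python3 -m inch '[[1,0,0,6,0],[1,0,0,0,0],[1,0,0,-6,0],[1,0,0,0,0],[1,0,0,6,0],[1,0,0,0,0]]'>/dev/null; python3 tl.py; python3 to.py .4245 -.05 .007 -14.2; 
```

```text
68.38 [ 0.4237 -0.046   0.0293] rad -5.13 tan 1.11 [-16.5  18.4 116.9   1.4  49.8  -6.1] -11.3
pos [ 0.4237 -0.046   0.0293] phi -11.3 q [-17.  18. 117.   1.  50.  -6.] w 0.0854 t 68.38 tilt [-4.6   2.52]
shift now [ 3.5  4.4 22. ]
turn 2.9 shift after turn [ 3.7  4.2 22. ] q6 there about 7.0
68.88 [ 0.424  -0.0458  0.0229] rad -5.05 tan 1.11 [-16.5  19.  117.4   1.5  48.7  -6.1] -11.4
pos [ 0.424  -0.0458  0.0229] phi -11.4 q [-17.  19. 117.   1.  49.  -6.] w 0.0851 t 68.88 tilt [-4.53  2.5 ]
shift now [ 2.7  4.4 15.6]
turn 2.8 shift after turn [ 2.9  4.3 15.6] q6 there about 7.0
```

```bash
python3 -m inch '[[1,2,2,9,2],[1,1,2,6,1],[1,0,0,2,0],[1,0,0,0,0]]'>/dev/null; python3 tl.py;python3 to.py .4245 -.05 .007 -14.2
```

```text
69.22 [ 0.4256 -0.05    0.0049] rad -4.97 tan 1.08 [-17.   20.7 118.3   1.5  45.9  -3.5] -14.5
pos [ 0.4256 -0.05    0.0049] phi -14.5 q [-17.  21. 118.   1.  46.  -4.] w 0.0854 t 69.22 tilt [-4.44  2.48]
shift now [-1.2  0.2 -2. ]
turn -0.3 shift after turn [-1.2  0.2 -2. ] q6 there about 7.0
```

```bash
python3 -m inch '[[1,0,0,-1,0],[-1,0,0,0,0],[-1,0,0,0,0],[-1,0,0,0,0],[-1,0,0,0,0],[-1,0,0,0,0],[-1,0,0,0,0]]' 60; python3 tl.py; python3 -m inch '[[-1,0,0,-25,0],[-1,0,0,-30,0],[-1,0,0,-30,0],[-1,0,0,-30,0],[-1,0,0,-25,0],[-1,0,0,-15,0],[-1,0,0,0,0]]'; python3 tl.py; python3 to.py .465 .26 .17 -4.6
```

```text
clock: 69.8
position: [0.4259, -0.05, 0.0075]
ee_rot: [-0.017, 0.991, -0.125, -0.041]
contact_force: [-0.0, -0.3, -0.2]
width: 0.0495
69.8 [ 0.4259 -0.05    0.0075] rad -4.91 tan 1.08 [-16.9  20.5 118.2   1.5  46.3  -3.6] -14.4
clock: 70.38
position: [0.4362, -0.0561, 0.167]
ee_rot: [-0.017, 0.991, -0.125, -0.044]
contact_force: [0.3, -0.4, -1.2]
width: 0.0493
70.38 [ 0.4362 -0.0561  0.167 ] rad -5.29 tan 1.05 [-17.3   9.8 104.3   1.1  71.1  -3.3] -14.4
pos [ 0.4362 -0.0561  0.167 ] phi -14.4 q [-17.  10. 104.   1.  71.  -3.] w 0.0493 t 70.38 tilt [-4.74  2.57]
shift now [ -50.5 -313.3    8.8]
turn -9.8 shift after turn [   3.2 -317.3    8.8] q6 there about 34.0
```

```bash
python3 -m inch '[[-1,-2,-20,0,-4],[-1,-2,-38,0,-4],[-1,-1,-40,0,-2],[-1,0,-40,0,0],[-1,0,-40,0,0],[-1,0,-40,0,0],[-1,0,-38,0,0],[-1,0,-28,0,0],[-1,0,-18,0,0],[-1,0,-10,0,0],[-1,0,-5,0,0],[-1,0,-2,0,0],[-1,0,0,0,0]]'; python3 tl.py; python3 to.py .471 .259 .0775 -4.6; python3 look.py wrist pics/o1.png
```

```text
clock: 71.47
position: [0.459, 0.2725, 0.1636]
ee_rot: [-0.017, 0.998, -0.037, -0.049]
contact_force: [0.2, -0.0, -0.5]
width: 0.0494
71.47 [0.459  0.2725 0.1636] rad -4.49 tan 3.93 [20.5 17.1 94.7  4.1 72.7 23.3] -4.1
pos [0.459  0.2725 0.1636] phi -4.1 q [21. 17. 95.  4. 73. 23.] w 0.0494 t 71.47 tilt [-5.59  2.1 ]
shift now [21.5 15.1 83.9]
turn 0.5 shift after turn [21.6 15.  83.9] q6 there about 33.0
```

View pics/o1.png

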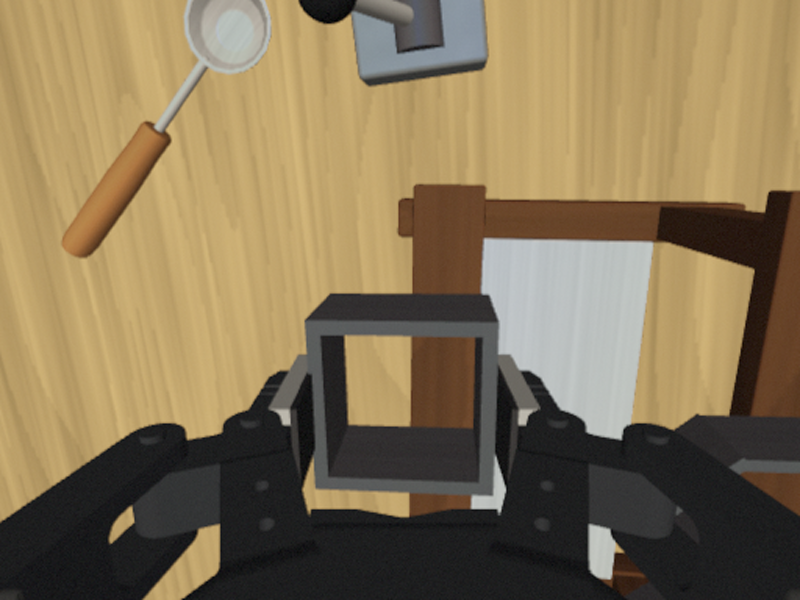

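```bash
cat > sq.py <<'E'
from h import *
import pickle,json,sys
p=pickle.load(open('last.pkl','rb'))
M=p['mount'];K=p['K']; A=[]
for u,v in json.loads(sys.argv[1]):
    d=M[:3,:3]@np.linalg.inv(K)@[u*.64,v*.64,1]; o=M[:3,3]; A.append((o+d*(-.0225-o[2])/d[2])*1e3)
A=np.array(A); print('sq tool ctr',A.mean(0).round(1),'sides',[np.linalg.norm(A[i]-A[j]).round(1) for i,j in((0,1),(1,2),(2,3),(3,0))])
q=p['state']['ee_rot'];Rt=R.from_quat([q[1],q[2],q[3],q[0]]).as_matrix()
print('sq centre (mid-height) offset world',(Rt@(A.mean(0)+[0,0,15])).round(1),'mm from TCP')
for a in sys.argv[2:]:
    u,v,z=map(float,a.split(',')); print(a,ray(p,u*.64,v*.64,z)[:2].round(4))
E
python3 sq.py '[[307,321],[497,321],[494,492],[315,490]]' 413,187,.07 486,187,.07 411,500,.07 472,500,.07
```

```text
sq tool ctr [  0.4  -2.1 -22.5] sides [np.float64(47.8), np.float64(49.9), np.float64(49.7), np.float64(49.3)]
sq centre (mid-height) offset world [1.3 1.8 7.5] mm from TCP
413,187,.07 [0.4585 0.3294]
486,187,.07 [0.4921 0.3271]
411,500,.07 [0.4461 0.163 ]
472,500,.07 [0.4791 0.163 ]
```

```bash
python3 to.py .4685 .2568 .1 -4.4; python3 -m inch '[[-1,8,7,12,0.3],[-1,8,6,18,0],[-1,3,2,18,0],[-1,0,0,10,0],[-1,0,0,3,0],[-1,0,0,0,0]]'; python3 tl.py; python3 to.py .4685 .2568 .0785 -4.4
```

```text
pos [0.4588 0.2721 0.1635] phi -4.1 q [20. 17. 95.  4. 73. 23.] w 0.0494 t 71.52 tilt [-5.6   2.09]
shift now [17.1 16.3 61.7]
turn 0.3 shift after turn [17.1 16.3 61.7] q6 there about 33.0
clock: 72.02
position: [0.4726, 0.2493, 0.0996]
ee_rot: [-0.015, 0.998, -0.044, -0.048]
contact_force: [-1.0, -0.2, -0.3]
width: 0.0493
72.02 [0.4726 0.2493 0.0996] rad -4.54 tan 3.57 [17.9 20.6 99.6  4.  64.4 21.1] -5.0
pos [0.4726 0.2493 0.0996] phi -5.0 q [ 18.  21. 100.   4.  64.  21.] w 0.0493 t 72.02 tilt [-5.41  2.  ]
shift now [-2.7 -6.5 21.6]
turn -0.6 shift after turn [-2.6 -6.6 21.6] q6 there about 33.0
```

```bash
python3 -m inch '[[-1,-1,-4,8,-0.5],[-1,-1,-2,6,0],[-1,0,0,4,0],[-1,0,0,0,0]]'; python3 tl.py; python3 to.py .4685 .2568 .0785 -4.4
```

```text
clock: 72.35
position: [0.4705, 0.2554, 0.0824]
ee_rot: [-0.016, 0.998, -0.04, -0.046]
contact_force: [-0.1, -0.2, -1.0]
width: 0.0493
72.35 [0.4705 0.2554 0.0824] rad -4.3 tan 3.61 [ 18.6  21.6 100.9   4.1  61.9  21.1] -4.6
pos [0.4705 0.2554 0.0824] phi -4.6 q [ 19.  22. 101.   4.  62.  21.] w 0.0493 t 72.35 tilt [-5.23  2.06]
shift now [-1.7 -1.1  4.1]
turn -0.2 shift after turn [-1.7 -1.1  4.1] q6 there about 33.0
```

```bash
python3 -m inch '[[-1,-2,-1,3,0],[-1,-1,0,2,0],[-1,0,0,0,0]]'; python3 tl.py; python3 to.py .4685 .2568 .0785 -4.4; python3 look.py wrist pics/o2.png
```

```text
clock: 72.6
position: [0.467, 0.2577, 0.0779]
ee_rot: [-0.016, 0.998, -0.04, -0.046]
contact_force: [0.6, 0.1, -1.3]
width: 0.0492
72.6 [0.467  0.2577 0.0779] rad -4.21 tan 3.64 [ 18.9  21.7 101.5   4.2  61.1  21.3] -4.5
pos [0.467  0.2577 0.0779] phi -4.5 q [ 19.  22. 102.   4.  61.  21.] w 0.0492 t 72.6 tilt [-5.16  2.08]
shift now [ 1.5  0.7 -0.8]
turn -0.1 shift after turn [ 1.5  0.7 -0.8] q6 there about 33.0
```

View pics/o2.png

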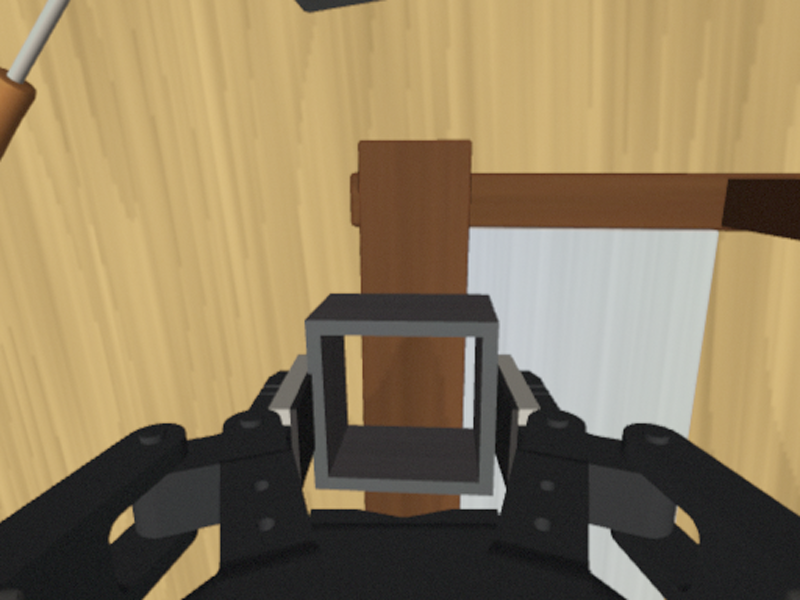

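```bash
python3 -m inch '[[-1,1,0,3,0],[-1,0,0,1,0],[-1,0,0,0,0]]'; python3 tl.py; python3 -m inch '[[0.25,0,0,0,0],[0.25,0,0,0,0],[0.28,0,0,0,0],[0.28,0,0,0,0]]';python3 tl.py;python3 look.py wrist pics/o3.png
```

```text
clock: 72.9
position: [0.468, 0.258, 0.0777]
ee_rot: [-0.017, 0.998, -0.04, -0.045]
contact_force: [-0.8, -0.0, -0.8]
width: 0.0493
72.9 [0.468  0.258  0.0777] rad -4.11 tan 3.64 [ 18.9  21.7 101.5   4.2  61.   21.3] -4.5
clock: 73.23
position: [0.469, 0.2584, 0.078]
ee_rot: [-0.017, 0.998, -0.04, -0.044]
contact_force: [0.1, -0.8, -0.9]
width: 0.0547
73.23 [0.469  0.2584 0.078 ] rad -3.96 tan 3.65 [ 18.9  21.7 101.4   4.2  60.9  21.3] -4.5
```

View pics/o3.png

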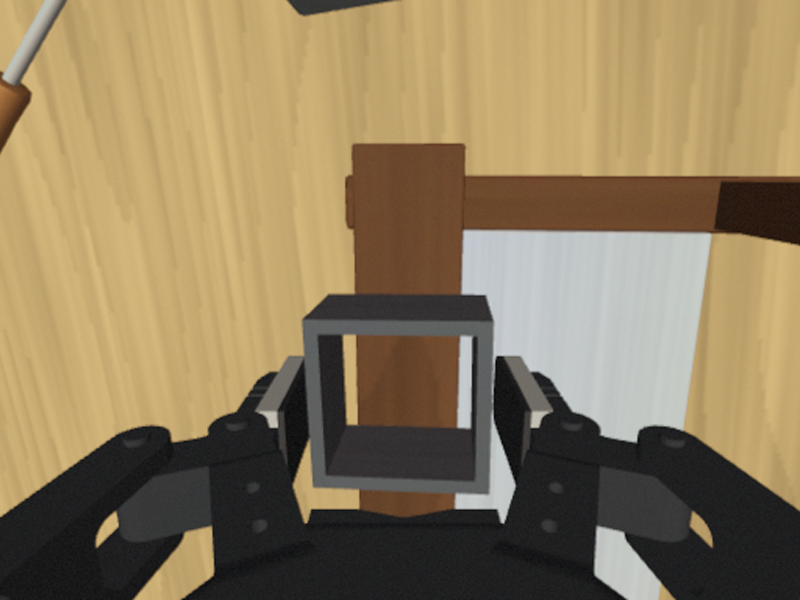

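```bash
python3 -m inch '[[0.28,0,0,-20,0],[0.28,0,0,-30,0],[0.5,0,0,-35,0],[1,0,0,-35,0],[1,0,0,-20,0],[1,0,0,-10,0],[1,0,0,0,0]]'; python3 tl.py; python3 to.py .5406 -.060 .1 3.3;  python3 look.py wrist pics/p1.png
```

```text
clock: 73.87
position: [0.4811, 0.252, 0.231]
ee_rot: [-0.016, 0.998, -0.04, -0.048]
contact_force: [0.6, -0.1, 1.1]
width: 0.0854
73.87 [0.4811 0.252  0.231 ] rad -4.49 tan 3.57 [17.9 15.3 87.3  3.6 81.9 21.8] -4.5
pos [0.4811 0.252  0.231 ] phi -4.5 q [18. 15. 87.  4. 82. 22.] w 0.0854 t 73.87 tilt [-5.37  2.01]
shift now [ 95.9 309.7 113.8]
turn -7.8 shift after turn [ 53.1 319.9 113.8] q6 there about -10.0
```

View pics/p1.png

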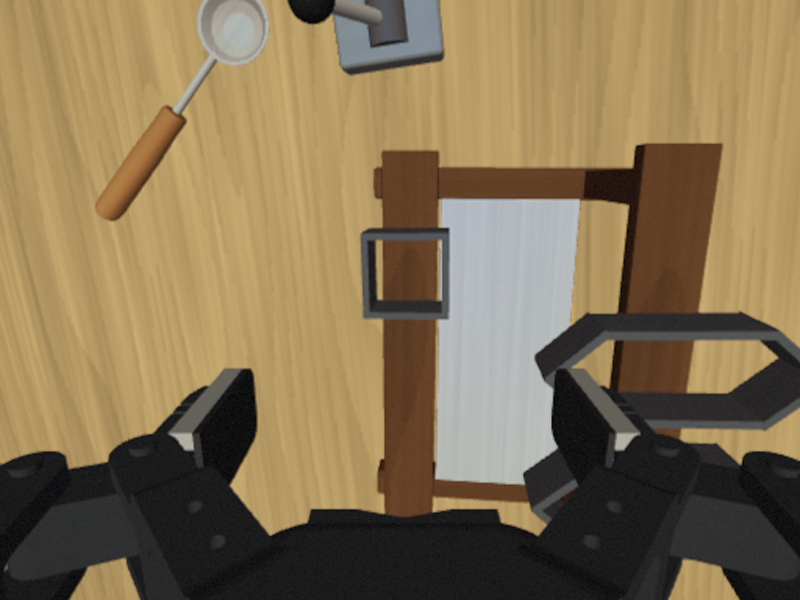

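```bash
python3 -m inch '[[1,3,20,0,-4],[1,4,38,0,-4],[1,6,40,0,0],[1,6,40,0,0],[1,6,40,0,0],[1,6,40,0,0],[1,6,36,10,0],[1,6,28,20,0],[1,5,18,30,0],[1,3,9,30,0],[1,1,4,25,0],[1,0,1,15,0],[1,0,0,5,0],[1,0,0,0,0]]'; python3 tl.py; python3 to.py .5406 -.060 .01 3.3;  python3 frames.py pics/p2.png
```

```text
clock: 75.08
position: [0.5239, -0.065, 0.0517]
ee_rot: [-0.022, 0.997, 0.035, -0.06]
contact_force: [-0.6, 0.9, 0.2]
width: 0.0853
75.08 [ 0.5239 -0.065   0.0517] rad -7.33 tan 0.45 [-14.9  24.7 101.1   0.5  61.5 -19.3] 4.2
pos [ 0.5239 -0.065   0.0517] phi 4.2 q [-15.  25. 101.   1.  62. -19.] w 0.0853 t 75.08 tilt [-6.97  2.32]
shift now [21.9 -1.8 39.6]
turn 0.9 shift after turn [21.9 -2.1 39.6] q6 there about -10.0
boat 0.36 [246. 167. 100. 100.] xy [ 0.5408 -0.0677] yaw 90.5 cost 0.428
square 0.85 [246. 164. 100. 103.] xy [ 0.5405 -0.059 ] yaw 3.4 cost 0.022
square 0.8 [384. 186. 125. 106.] xy [ 0.6206 -0.0608] yaw 1.5 cost 0.096
```

View pics/p2.png

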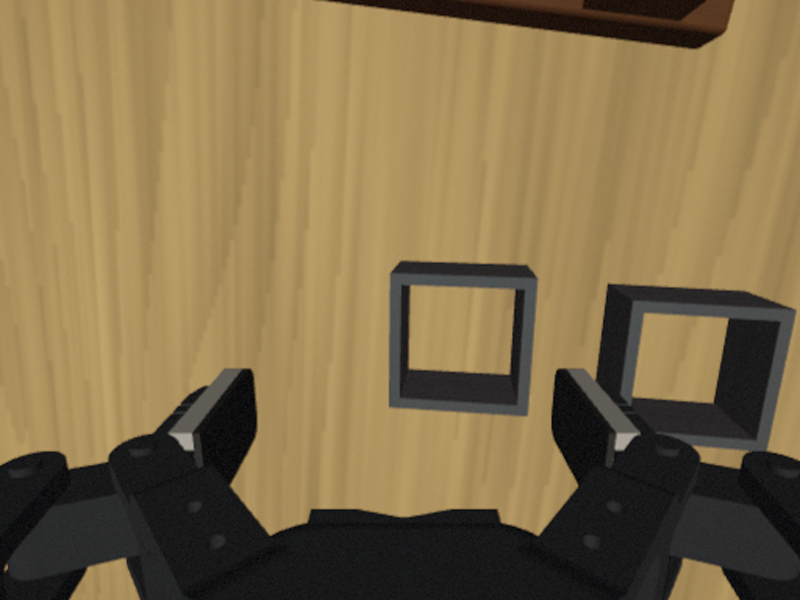

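```bash
python3 -m inch '[[0.5,3,0,0,0.5],[0.5,3,0,3,0.4],[0.5,3,0,3,0],[0.5,3,0,3,0],[0.5,3,0,3,0],[0.5,3,-1,3,0],[0.5,0,0,0,0],[0.5,0,0,4,0],[0.5,0,0,4,0],[0.5,0,0,0,0]]'; python3 tl.py; python3 to.py .5385 -.060 .008 3.3
```

```text
clock: 76.07
position: [0.5483, -0.0612, 0.0325]
ee_rot: [-0.019, 0.998, 0.029, -0.051]
contact_force: [0.1, 0.9, -0.9]
width: 0.0639
76.07 [ 0.5483 -0.0612  0.0325] rad -6.25 tan 0.56 [-14.   27.2 100.    0.7  59.1 -17.6] 3.4
pos [ 0.5483 -0.0612  0.0325] phi 3.4 q [-14.  27. 100.   1.  59. -18.] w 0.0639 t 76.07 tilt [-5.93  2.05]
shift now [-7.2 -0.7 25.4]
turn 0.1 shift after turn [-7.2 -0.7 25.4] q6 there about -10.0
```

```bash
python3 -m inch '[[0.5,-5,0,0,0],[0.5,-3,0,2,0],[0.5,0,0,8,0],[0.5,0,0,8,0],[0.5,0,0,4,0],[0.5,0,0,0,0]]'; python3 tl.py; python3 to.py .5385 -.060 .008 3.3;python3 look.py wrist pics/p3.png
```

```text
clock: 76.57
position: [0.5357, -0.0609, 0.0091]
ee_rot: [-0.02, 0.998, 0.028, -0.052]
contact_force: [-1.0, 1.1, 0.9]
width: 0.0642
76.57 [ 0.5357 -0.0609  0.0091] rad -6.34 tan 0.52 [-14.2  28.  102.9   0.6  55.4 -17.9] 3.4
pos [ 0.5357 -0.0609  0.0091] phi 3.4 q [-14.  28. 103.   1.  55. -18.] w 0.0642 t 76.57 tilt [-6.01  2.06]
shift now [ 3.  -0.7  0.8]
turn 0.1 shift after turn [ 3.  -0.7  0.8] q6 there about -10.0
```

View pics/p3.png

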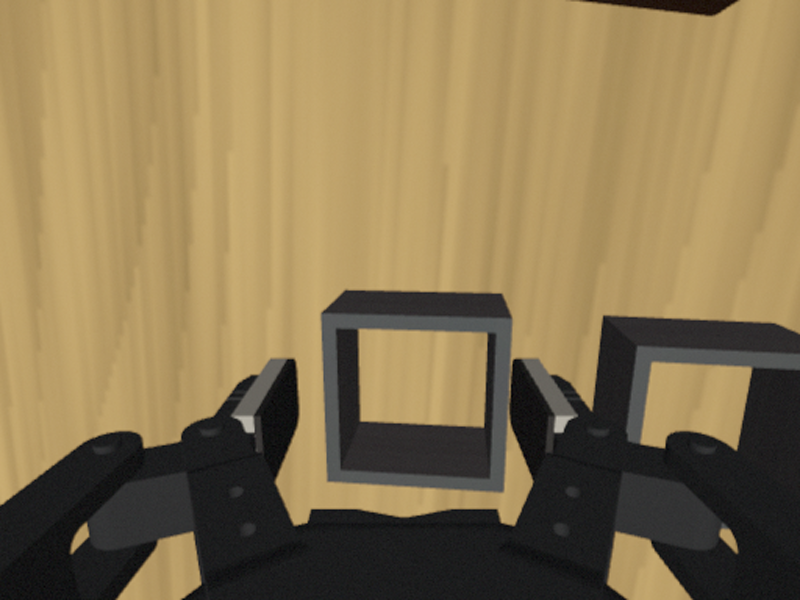

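```bash
python3 -m inch '[[0.4,3,0,0,0],[-1,0,0,0,0],[-1,0,0,0,0],[-1,0,0,0,0],[-1,0,0,0,0],[-1,0,0,0,0]]' 60; python3 tl.py; python3 -m inch '[[-1,0,0,-25,0],[-1,0,0,-35,0],[-1,0,0,-38,0],[-1,0,0,-38,0],[-1,0,0,-30,0],[-1,0,0,-20,0],[-1,0,0,-10,0],[-1,0,0,0,0]]'; python3 tl.py; python3 to.py .4643 .1888 .2 -4.5
```

```text
clock: 77.12
position: [0.541, -0.061, 0.0099]
ee_rot: [-0.019, 0.998, 0.028, -0.051]
contact_force: [-0.4, 0.7, -0.5]
width: 0.0492
77.12 [ 0.541  -0.061   0.0099] rad -6.16 tan 0.54 [-14.1  28.2 102.3   0.7  55.7 -17.8] 3.4
clock: 77.78
position: [0.5597, -0.0677, 0.2111]
ee_rot: [-0.02, 0.998, 0.028, -0.055]
contact_force: [0.5, -0.4, -0.8]
width: 0.0492
77.78 [ 0.5597 -0.0677  0.2111] rad -6.64 tan 0.51 [-14.3  19.1  84.6   0.5  82.9 -17.6] 3.4
pos [ 0.5597 -0.0677  0.2111] phi 3.4 q [-14.  19.  85.   1.  83. -18.] w 0.0492 t 77.78 tilt [-6.3   2.13]
shift now [ -78.4 -260.6   31. ]
turn 7.9 shift after turn [-113.5 -247.4   31. ] q6 there about 27.0
```

```bash
python3 -m inch '[[-1,-10,-10,0,4],[-1,-15,-25,0,4],[-1,-17,-35,0,0],[-1,-17,-38,0,0],[-1,-15,-38,0,0],[-1,-13,-34,0,0],[-1,-10,-26,0,0],[-1,-8,-16,0,0],[-1,-5,-8,0,0],[-1,-3,-4,0,0],[-1,0,-1,0,0],[-1,0,0,0,0]]'; python3 tl.py; python3 to.py .4643 .1888 .0799 -4.5;python3 look.py wrist pics/q1.png
```

```text
clock: 78.78
position: [0.4567, 0.18, 0.2191]
ee_rot: [-0.014, 0.997, -0.048, -0.063]
contact_force: [-0.2, 0.1, -0.7]
width: 0.0491
78.78 [0.4567 0.18   0.2191] rad -6.66 tan 3.23 [11.  12.4 93.1  3.3 81.1 15.7] -5.4
pos [0.4567 0.18   0.2191] phi -5.4 q [11. 12. 93.  3. 81. 16.] w 0.0491 t 78.78 tilt [-7.15  1.91]
shift now [ 24.4  -6.5 137.4]
turn -0.9 shift after turn [ 24.5  -6.1 137.4] q6 there about 27.0
```

View pics/q1.png

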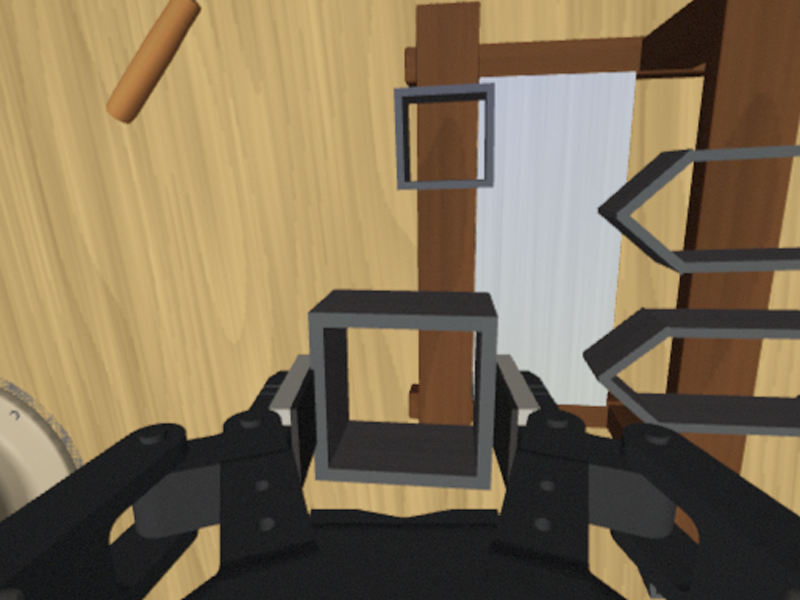

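```bash
python3 sq.py '[[309,315],[497,317],[492,488],[317,480]]' 396,90,.1 495,84,.1 494,186,.1 398,188,.1 417,3,.07 480,3,.07 419,300,.07 477,300,.07
```

```text
sq tool ctr [  0.6  -3.9 -22.5] sides [np.float64(47.1), np.float64(49.7), np.float64(48.4), np.float64(47.7)]
sq centre (mid-height) offset world [1.9 3.6 7.4] mm from TCP
396,90,.1 [0.4478 0.2836]
495,84,.1 [0.4961 0.2808]
494,186,.1 [0.4932 0.2327]
398,188,.1 [0.4442 0.2361]
417,3,.07 [0.4593 0.3302]
480,3,.07 [0.4922 0.3258]
419,300,.07 [0.4463 0.168 ]
477,300,.07 [0.4811 0.1659]
```

```bash
python3 to.py .4631 .1849 .1 -4.5;  python3 -m inch '[[-1,8,-3,25,-0.9],[-1,8,-2,30,0],[-1,4,0,25,0],[-1,0,0,15,0],[-1,0,0,8,0],[-1,0,0,3,0],[-1,0,0,0,0]]'; python3 tl.py; python3 to.py .4631 .1849 .08 -4.5
```

```text
pos [0.4568 0.1797 0.2191] phi -5.4 q [11. 12. 93.  3. 81. 16.] w 0.0492 t 78.83 tilt [-7.17  1.9 ]
shift now [ 21.   -3.3 117.4]
turn -0.9 shift after turn [ 21.   -2.9 117.4] q6 there about 26.0
clock: 79.42
position: [0.471, 0.179, 0.1081]
ee_rot: [-0.013, 0.997, -0.045, -0.059]
contact_force: [-0.6, 0.1, -0.7]
width: 0.0492
79.42 [0.471  0.179  0.1081] rad -6.26 tan 3.03 [ 10.7  18.7 101.4   3.3  66.2  14.3] -5.1
pos [0.471  0.179  0.1081] phi -5.1 q [ 11.  19. 101.   3.  66.  14.] w 0.0492 t 79.42 tilt [-6.71  1.82]
shift now [-5.  -4.6 29. ]
turn -0.6 shift after turn [-5.  -4.6 29. ] q6 there about 26.0
```

```bash
python3 -m inch '[[-1,-2,-4,10,-0.5],[-1,-1,-2,8,0],[-1,0,0,6,0],[-1,0,0,2,0],[-1,0,0,0,0]]'; python3 tl.py; python3 to.py .4631 .1849 .08 -4.5;python3 look.py wrist pics/q2.png
```

```text
clock: 79.83
position: [0.468, 0.1864, 0.0832]
ee_rot: [-0.014, 0.997, -0.041, -0.056]
contact_force: [-0.6, -0.4, -1.1]
width: 0.0492
79.83 [0.468  0.1864 0.0832] rad -5.83 tan 3.12 [ 11.5  20.  103.6   3.5  62.3  14.4] -4.6
pos [0.468  0.1864 0.0832] phi -4.6 q [ 12.  20. 104.   4.  62.  14.] w 0.0492 t 79.83 tilt [-6.34  1.9 ]
shift now [-4.4  2.   3.7]
turn -0.1 shift after turn [-4.4  2.   3.7] q6 there about 26.0
```

View pics/q2.png

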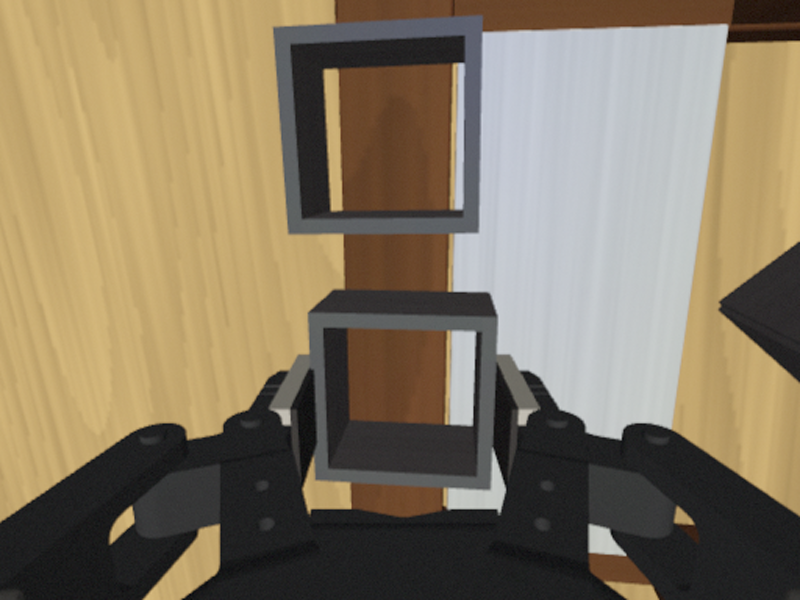

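```bash
python3 -m inch '[[-1,-4,2,2,0],[-1,-2,0,2,0],[-1,0,0,0,0]]'; python3 tl.py; python3 to.py .4631 .1849 .08 -4.5;python3 look.py wrist pics/q3.png
```

```text
clock: 80.13
position: [0.4615, 0.1852, 0.0806]
ee_rot: [-0.014, 0.998, -0.041, -0.055]
contact_force: [-0.2, -0.8, -0.3]
width: 0.0492
80.13 [0.4615 0.1852 0.0806] rad -5.73 tan 3.12 [ 11.5  19.6 104.6   3.6  61.5  14.3] -4.6
pos [0.4615 0.1852 0.0806] phi -4.6 q [ 12.  20. 105.   4.  61.  14.] w 0.0492 t 80.13 tilt [-6.23  1.91]
shift now [1.7 0.2 0.4]
turn -0.1 shift after turn [1.7 0.2 0.4] q6 there about 26.0
```

View pics/q3.png

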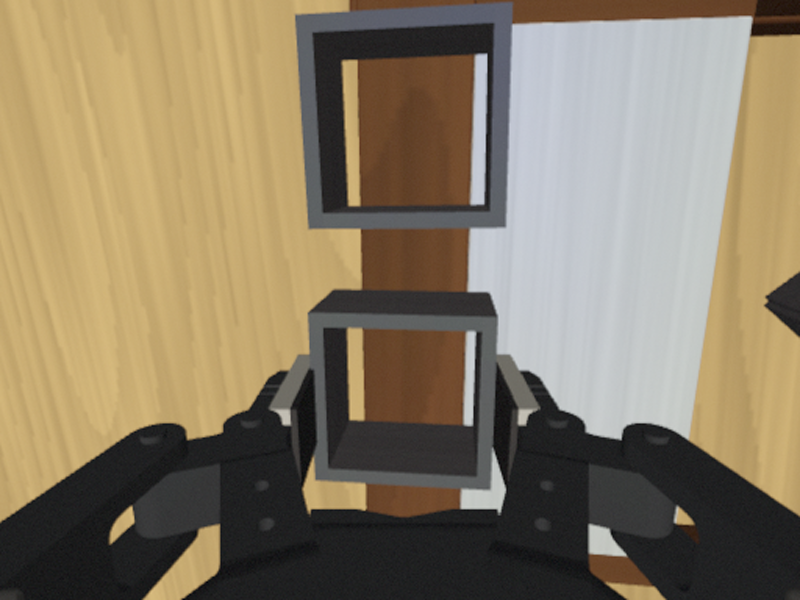

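```bash
python3 -m inch '[[-1,1,0,3,0],[0.26,0,0,0,0],[0.26,0,0,0,0],[0.28,0,0,0,0],[0.28,0,0,0,0]]'; python3 tl.py; python3 -m inch '[[0.28,0,0,-20,0],[0.28,0,0,-30,0],[0.5,0,0,-35,0],[1,0,0,-35,0],[1,0,0,-20,0],[1,0,0,-10,0],[1,0,0,0,0]]'; python3 tl.py; python3 look.py wrist pics/r1.png;python3 to.py .6207 -.061 .23 2.2
```

```text
clock: 80.6
position: [0.4638, 0.1854, 0.0804]
ee_rot: [-0.015, 0.998, -0.04, -0.053]
contact_force: [0.4, 0.4, 0.4]
width: 0.0547
80.6 [0.4638 0.1854 0.0804] rad -5.48 tan 3.11 [ 11.5  19.7 104.6   3.6  61.3  14.3] -4.6
clock: 81.18
position: [0.4789, 0.1797, 0.2335]
ee_rot: [-0.014, 0.997, -0.041, -0.056]
contact_force: [-0.2, 0.4, 0.2]
width: 0.0854
81.18 [0.4789 0.1797 0.2335] rad -5.93 tan 3.01 [10.6 13.3 89.8  3.  82.9 14.7] -4.6
pos [0.4783 0.1796 0.2324] phi -4.6 q [11. 13. 90.  3. 83. 15.] w 0.0853 t 81.23 tilt [-6.46  1.86]
shift now [160.3 228.1 -21.4]
turn -6.8 shift after turn [132.3 245.4 -21.4] q6 there about -8.0
```

View pics/r1.png

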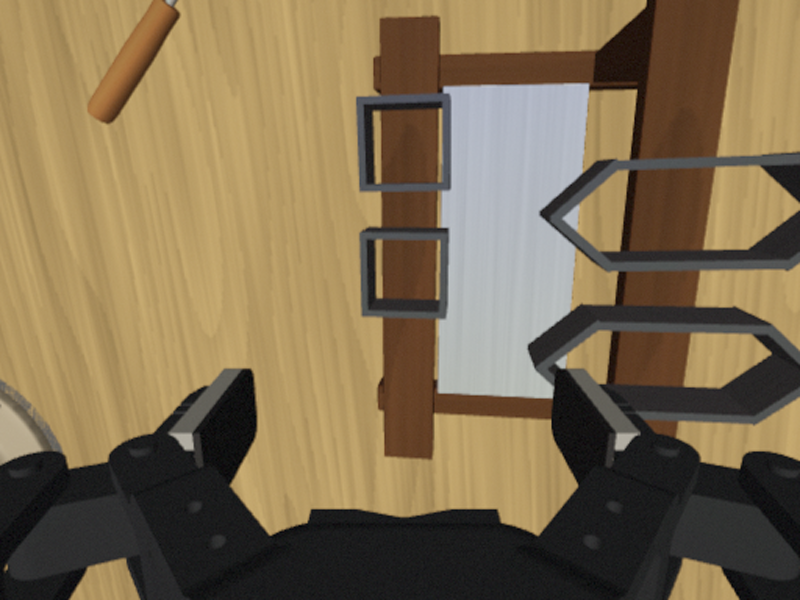

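```bash
python3 -m inch '[[1,5,20,-4,-4],[1,10,36,-4,-3],[1,13,38,0,0],[1,16,38,0,0],[1,18,38,0,0],[1,18,34,0,0],[1,16,24,5,0],[1,14,12,10,0],[1,10,6,20,0],[1,6,3,25,0],[1,3,1,25,0],[1,1,0,20,0],[1,0,0,20,0],[1,0,0,12,0],[1,0,0,5,0],[1,0,0,0,0]]'; python3 tl.py; python3 to.py .6187 -.061 .05 2.2;python3 frames.py pics/r2.png
```

```text
clock: 82.57
position: [0.5867, -0.0685, 0.0407]
ee_rot: [-0.022, 0.997, 0.024, -0.075]
contact_force: [0.3, 0.4, 0.1]
width: 0.0853
82.57 [ 0.5867 -0.0685  0.0407] rad -8.95 tan 0.26 [-13.6  30.7  91.9   0.3  66.4 -16.5] 3.0
pos [ 0.5867 -0.0685  0.0407] phi 3.0 q [-14.  31.  92.   0.  66. -16.] w 0.0853 t 82.57 tilt [-8.64  2.35]
shift now [ 30.6  -6.5 -13.7]
turn 0.8 shift after turn [ 30.5  -6.9 -13.7] q6 there about -8.0
square 0.86 [281. 172. 108. 108.] xy [ 0.6211 -0.061 ] yaw 2.2 cost 0.062
```

```bash
python3 -m inch '[[1,4,-1,-1,0.4],[1,4,-1,0,0.4],[1,4,-1,0,0],[1,4,-1,0,0],[1,4,-1,0,0],[1,4,-1,0,0],[1,4,-1,0,0],[1,2,0,0,0],[1,0,0,0,0]]'; python3 tl.py; python3 to.py .618 -.061 .01 2.2
```

```text
clock: 83.47
position: [0.6272, -0.0605, 0.0458]
ee_rot: [-0.02, 0.997, 0.017, -0.066]
contact_force: [-0.8, -0.3, -0.1]
width: 0.0854
83.47 [ 0.6272 -0.0605  0.0458] rad -7.86 tan 0.48 [-12.1  32.6  86.9   0.5  68.3 -14.3] 2.1
pos [ 0.6272 -0.0605  0.0458] phi 2.1 q [-12.  33.  87.   1.  68. -14.] w 0.0854 t 83.47 tilt [-7.58  2.12]
shift now [-4.5  1.7 36.7]
turn -0.1 shift after turn [-4.5  1.7 36.7] q6 there about -8.0
```

```bash
python3 -m inch '[[1,0,0,8,0],[1,0,1,8,0],[1,0,0,8,0],[1,0,0,6,0],[1,0,0,4,0],[1,0,0,0,0]]'; python3 tl.py; python3 to.py .618 -.061 .01 2.2;python3 look.py wrist pics/r3.png
```

```text
clock: 83.97
position: [0.6204, -0.0601, 0.0073]
ee_rot: [-0.02, 0.997, 0.017, -0.068]
contact_force: [0.5, 0.3, -0.4]
width: 0.0853
83.97 [ 0.6204 -0.0601  0.0073] rad -8.07 tan 0.46 [-12.2  34.5  89.8   0.5  63.8 -14.4] 2.1
pos [ 0.6204 -0.0601  0.0073] phi 2.1 q [-12.  35.  90.   1.  64. -14.] w 0.0853 t 83.97 tilt [-7.8   2.15]
shift now [-2.7  0.7 -2.4]
turn -0.1 shift after turn [-2.8  0.7 -2.4] q6 there about -8.0
```

View pics/r3.png

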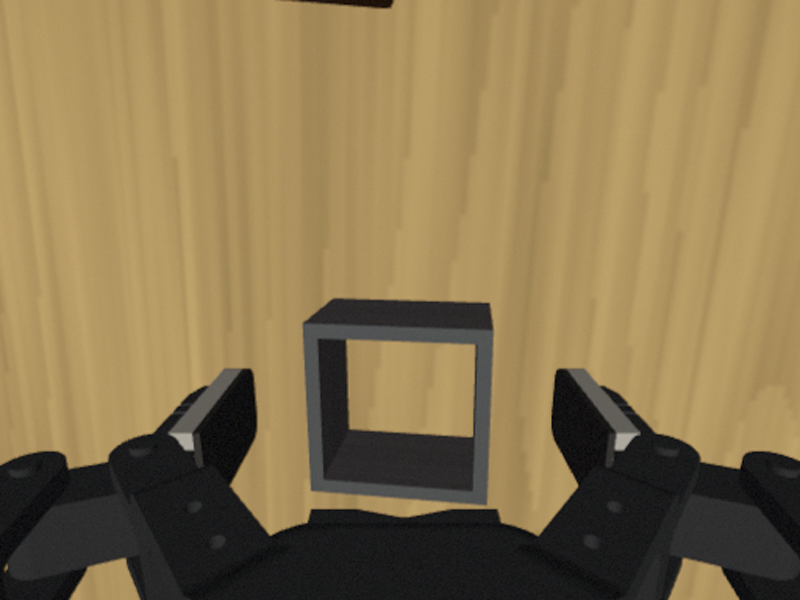

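```bash
python3 -m inch '[[1,-3,0,-4,0],[-1,0,0,0,0],[-1,0,0,0,0],[-1,0,0,0,0],[-1,0,0,0,0],[-1,0,0,0,0],[-1,0,0,0,0]]' 60; python3 tl.py; python3 -m inch '[[-1,0,0,-25,0],[-1,0,0,-35,0],[-1,0,0,-38,0],[-1,0,0,-38,0],[-1,0,0,-30,0],[-1,0,0,-20,0],[-1,0,0,-10,0],[-1,0,0,0,0]]'; python3 tl.py; python3 to.py .4595 .119 .2 -4.5
```

```text
clock: 84.6
position: [0.6196, -0.0609, 0.0147]
ee_rot: [-0.019, 0.998, 0.017, -0.065]
contact_force: [-0.1, -0.8, -0.4]
width: 0.0489
84.6 [ 0.6196 -0.0609  0.0147] rad -7.78 tan 0.45 [-12.3  33.9  89.8   0.5  64.1 -14.5] 2.1
clock: 85.27
position: [0.6443, -0.0678, 0.2137]
ee_rot: [-0.02, 0.997, 0.017, -0.07]
contact_force: [0.2, -1.0, -1.2]
width: 0.0489
85.27 [ 0.6443 -0.0678  0.2137] rad -8.32 tan 0.43 [-12.4  27.3  71.2   0.4  89.9 -14.4] 2.1
pos [ 0.6443 -0.0678  0.2137] phi 2.1 q [-12.  27.  71.   0.  90. -14.] w 0.0489 t 85.27 tilt [-8.03  2.21]
shift now [-174.1 -191.6   46.6]
turn 6.6 shift after turn [-195.  -170.3   46.6] q6 there about 19.0
```

```bash
python3 -m inch '[[-1,-18,-5,0,3],[-1,-30,-15,0,3],[-1,-32,-20,0,0],[-1,-30,-25,0,0],[-1,-26,-28,0,0],[-1,-22,-26,0,0],[-1,-16,-22,0,0],[-1,-10,-15,0,0],[-1,-5,-8,0,0],[-1,-3,-4,0,0],[-1,-1,-1,0,0],[-1,0,0,0,0]]'; python3 tl.py; python3 to.py .4575 .115 .0847 -4.5;python3 look.py wrist pics/s1.png
```

```text
clock: 86.27
position: [0.4517, 0.1158, 0.2339]
ee_rot: [-0.016, 0.996, -0.04, -0.079]
contact_force: [0.2, 0.8, -1.1]
width: 0.0491
86.27 [0.4517 0.1158 0.2339] rad -8.8 tan 2.72 [ 3.7 11.  93.1  2.7 84.7  7.8] -4.5
pos [0.4517 0.1158 0.2339] phi -4.5 q [ 4. 11. 93.  3. 85.  8.] w 0.0491 t 86.27 tilt [-8.95  2.15]
shift now [ 29.5   4.  146.3]
turn 0.0 shift after turn [ 29.5   4.  146.3] q6 there about 19.0
```

View pics/s1.png

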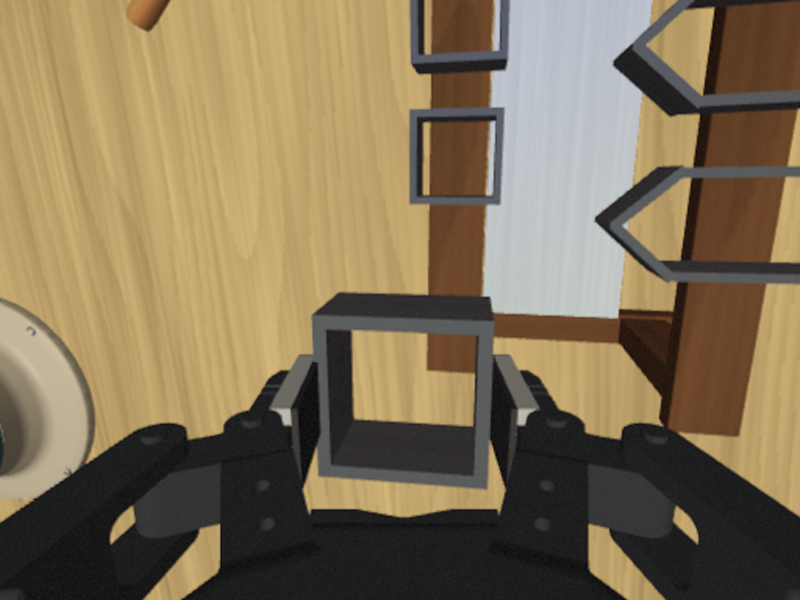

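```bash
sed -i 's/-.0225/-.0155/' sq.py; python3 sq.py '[[313,318],[494,320],[489,487],[318,478]]' 411,110,.1 503,109,.1 500,204,.1 410,202,.1 428,250,.07 486,250,.07 428,370,.07 475,372,.07
```

```text
sq tool ctr [  0.6  -0.1 -15.5] sides [np.float64(48.1), np.float64(51.5), np.float64(50.1), np.float64(49.0)]
sq centre (mid-height) offset world [ 0.6 -0.   0.4] mm from TCP
411,110,.1 [0.4421 0.2119]
503,109,.1 [0.4898 0.2078]
500,204,.1 [0.4867 0.1597]
410,202,.1 [0.438  0.1641]
428,250,.07 [0.4425 0.1327]
486,250,.07 [0.4781 0.1307]
428,370,.07 [0.4372 0.0529]
475,372,.07 [0.4679 0.0511]
```

```bash
python3 -m inch '[[-1,9,1,25,0],[-1,9,0,30,0],[-1,6,0,30,0],[-1,3,0,20,0],[-1,0,0,10,0],[-1,0,0,4,0],[-1,0,0,0,0]]'; python3 tl.py; python3 to.py .458 .115 .0847 -4.5
```

```text
clock: 86.9
position: [0.4691, 0.1098, 0.1061]
ee_rot: [-0.014, 0.996, -0.045, -0.075]
contact_force: [1.0, 0.0, -1.1]
width: 0.0488
86.9 [0.4691 0.1098 0.1061] rad -8.4 tan 2.46 [  3.   18.3 102.7   2.7  67.5   6.9] -5.0
pos [0.4691 0.1098 0.1061] phi -5.0 q [  3.  18. 103.   3.  68.   7.] w 0.0488 t 86.9 tilt [-8.52  2.02]
shift now [-8.1 -3.7 23. ]
turn -0.5 shift after turn [-8.1 -3.8 23. ] q6 there about 19.0
```

```bash
python3 -m inch '[[-1,-4,-3,6,-0.4],[-1,-3,-1,5,0],[-1,0,0,4,0],[-1,0,0,2,0],[-1,0,0,0,0]]'; python3 tl.py; python3 to.py .458 .115 .0847 -4.5;python3 look.py wrist pics/s2.png
```

```text
clock: 87.32
position: [0.4622, 0.1143, 0.091]
ee_rot: [-0.015, 0.996, -0.042, -0.073]
contact_force: [-0.2, 0.1, 0.3]
width: 0.0491
87.32 [0.4622 0.1143 0.091 ] rad -8.09 tan 2.54 [  3.5  18.6 104.7   2.8  64.8   7. ] -4.7
pos [0.4622 0.1143 0.091 ] phi -4.7 q [  4.  19. 105.   3.  65.   7.] w 0.0491 t 87.32 tilt [-8.23  2.03]
shift now [-3.3 -0.2  6.8]
turn -0.2 shift after turn [-3.3 -0.2  6.8] q6 there about 19.0
```

View pics/s2.png

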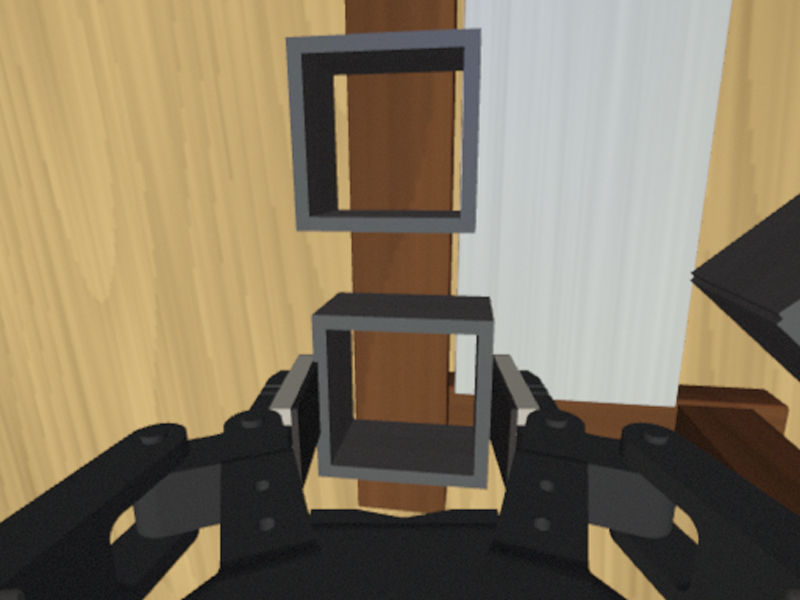

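```bash
python3 -m inch '[[-1,-3,0,4,0],[-1,-1,0,3,0],[-1,0,0,0,0]]'; python3 tl.py; python3 to.py .458 .115 .0847 -4.5;python3 look.py wrist pics/s3.png
```

```text
clock: 87.62
position: [0.4579, 0.1152, 0.0853]
ee_rot: [-0.015, 0.997, -0.041, -0.071]
contact_force: [-0.1, -0.4, -1.3]
width: 0.049
87.62 [0.4579 0.1152 0.0853] rad -7.9 tan 2.55 [  3.7  18.6 105.7   2.8  63.6   7. ] -4.7
pos [0.4579 0.1152 0.0853] phi -4.7 q [  4.  19. 106.   3.  64.   7.] w 0.049 t 87.62 tilt [-8.04  2.04]
shift now [0.2 0.2 0.6]
turn -0.2 shift after turn [0.2 0.2 0.6] q6 there about 19.0
```

View pics/s3.png

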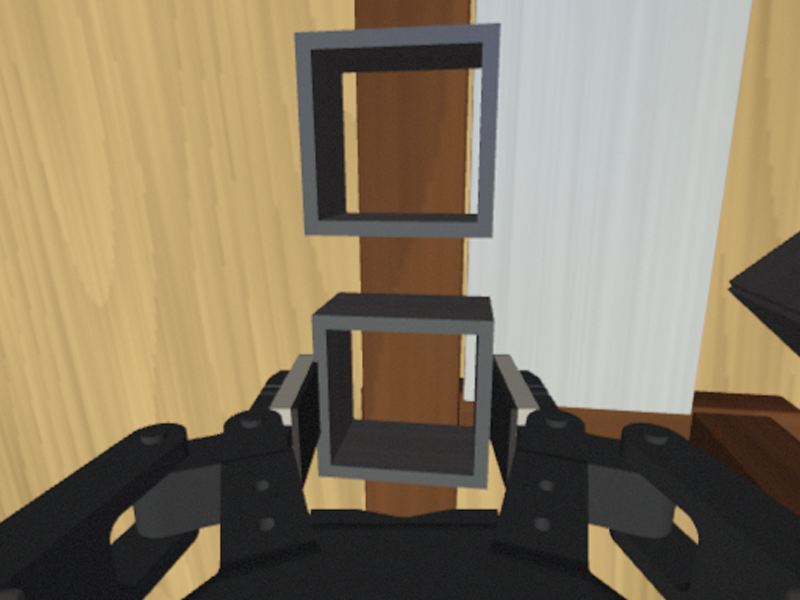

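```bash
python3 -m inch '[[-1,0,0,3,0],[-1,0,0,2,0],[-1,0,0,0,0]]'; python3 tl.py; python3 -m inch '[[0.26,0,0,0,0],[0.26,0,0,0,0],[0.28,0,0,0,0],[0.28,0,0,0,0]]'; python3 tl.py; python3 look.py wrist pics/s4.png
```

```text
clock: 87.92
position: [0.4586, 0.1152, 0.0846]
ee_rot: [-0.015, 0.997, -0.041, -0.069]
contact_force: [-0.1, -1.0, -1.0]
width: 0.049
87.92 [0.4586 0.1152 0.0846] rad -7.69 tan 2.53 [  3.7  18.6 105.9   2.8  63.3   7. ] -4.6
clock: 88.25
position: [0.4594, 0.1153, 0.0849]
ee_rot: [-0.015, 0.997, -0.041, -0.068]
contact_force: [0.1, -0.5, 0.7]
width: 0.0551
88.25 [0.4594 0.1153 0.0849] rad -7.57 tan 2.53 [  3.7  18.6 105.8   2.8  63.2   7. ] -4.6
```

View pics/s4.png

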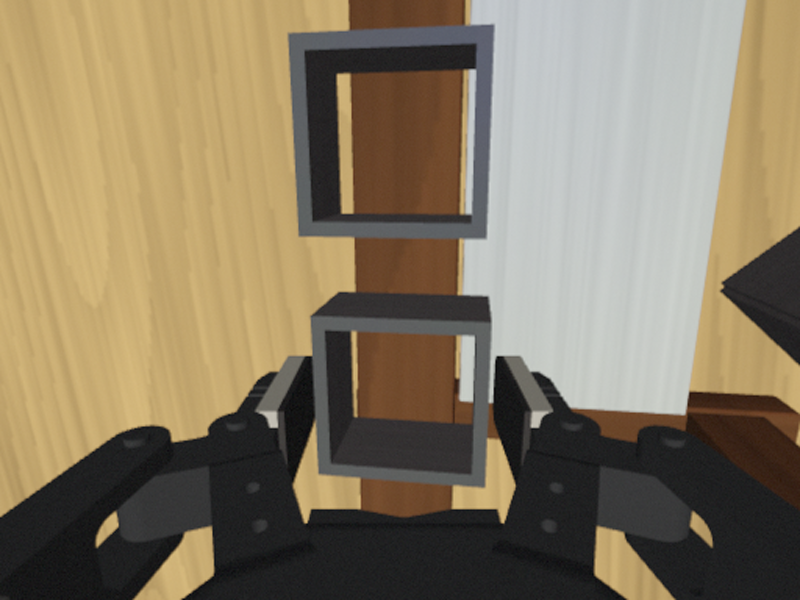

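```bash
python3 -m inch '[[0.3,0,0,-20,0],[0.35,0,0,-30,0],[0.5,0,0,-35,0],[1,0,0,-35,0],[1,0,0,-35,0],[1,0,0,-20,0],[1,0,0,-10,0],[1,0,0,0,0],[1,0,0,0,0]]'; python3 tl.py; python3 look.py wrist pics/s5.png
```

```text
clock: 89.05
position: [0.4835, 0.1082, 0.2725]
ee_rot: [-0.014, 0.996, -0.041, -0.073]
contact_force: [0.0, -0.8, -0.8]
width: 0.0853
89.05 [0.4835 0.1082 0.2725] rad -8.2 tan 2.39 [ 2.8 12.1 86.1  2.4 90.1  7.3] -4.6
```

View pics/s5.png

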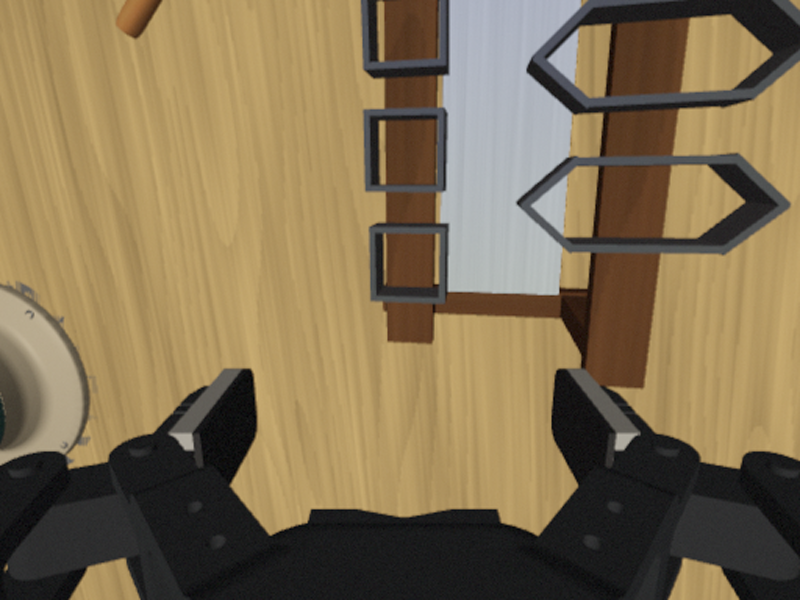

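```bash
python3 rect.py '[[0.1,[[370,226],[449,225],[447,304],[372,300]]],[0.1,[[364,110],[447,109],[446,191],[366,190]]],[0.07,[[387,220],[436,220],[388,342],[434,343]]],[0.07,[[386,100],[440,100],[388,342],[434,343]]]]'
python3 - <<'E'
from h import *
import pickle
p=pickle.load(open('last.pkl','rb'))
import cv2
f=p['frame'][:,:,::-1][40:220,200:330]; cv2.imwrite('pics/s6.png',cv2.resize(f,None,fx=3.3,fy=3.3,interpolation=cv2.INTER_CUBIC))
E
```

```text
ctr [0.4623 0.1147] len 0.0503 dir 85.57 w 0.0508 0.0501
ctr [0.4655 0.1856] len 0.0479 dir 85.8 w 0.0507 0.0507
ctr [0.4581 0.0959] len 0.0899 dir 85.34 w 0.0344 0.0343
ctr [0.4616 0.1349] len 0.1683 dir 85.12 w 0.0358 0.0343
```

View pics/s6.png

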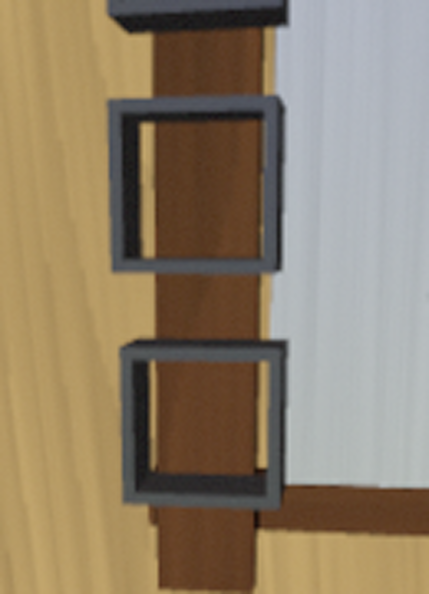

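```bash
python3 to.py .459 .1155 .12 -4.6; python3 -m inch '[[0.45,-2,-2,30,0],[0.45,-1,-2,35,0],[0.45,0,0,35,0],[0.45,0,0,25,0],[0.45,0,0,12,0],[0.45,0,0,5,0],[0.45,0,0,0,0]]'; python3 tl.py; python3 to.py .460 .1155 .086 -4.6
```

```text
pos [0.4833 0.1082 0.2723] phi -4.6 q [ 3. 12. 86.  2. 90.  7.] w 0.0856 t 89.1 tilt [-8.33  1.99]
shift now [ -2.1  -1.7 154.4]
turn -0.0 shift after turn [ -2.1  -1.7 154.4] q6 there about 19.0
clock: 89.68
position: [0.4524, 0.1174, 0.1195]
ee_rot: [-0.014, 0.996, -0.041, -0.08]
contact_force: [0.4, 0.2, 0.2]
width: 0.0618
89.68 [0.4524 0.1174 0.1195] rad -8.9 tan 2.55 [  4.   16.6 103.1   2.7  69.3   7.6] -4.6
pos [0.4524 0.1174 0.1195] phi -4.6 q [  4.  17. 103.   3.  69.   8.] w 0.0618 t 89.68 tilt [-9.05  1.92]
shift now [13.   2.  31.8]
turn -0.0 shift after turn [12.9  2.  31.8] q6 there about 19.0
```

```bash
python3 -m inch '[[0.45,4,0,2,0],[0.45,4,1,4,0],[0.45,3,1,8,0],[0.45,2,0,8,0],[0.45,0,0,6,0],[0.45,0,0,3,0],[0.45,0,0,0,0]]'; python3 tl.py; python3 to.py .460 .1155 .086 -4.6; python3 look.py wrist pics/t1.png
```

```text
clock: 90.27
position: [0.464, 0.1151, 0.0851]
ee_rot: [-0.014, 0.996, -0.041, -0.077]
contact_force: [-0.9, 0.2, 0.3]
width: 0.0619
90.27 [0.464  0.1151 0.0851] rad -8.63 tan 2.49 [  3.7  19.5 104.5   2.8  64.7   7.1] -4.7
pos [0.464  0.1151 0.0851] phi -4.7 q [  4.  19. 105.   3.  65.   7.] w 0.0619 t 90.27 tilt [-8.77  1.94]
shift now [-4.1 -0.1 -0.2]
turn -0.1 shift after turn [-4.1 -0.1 -0.2] q6 there about 19.0
```

View pics/t1.png

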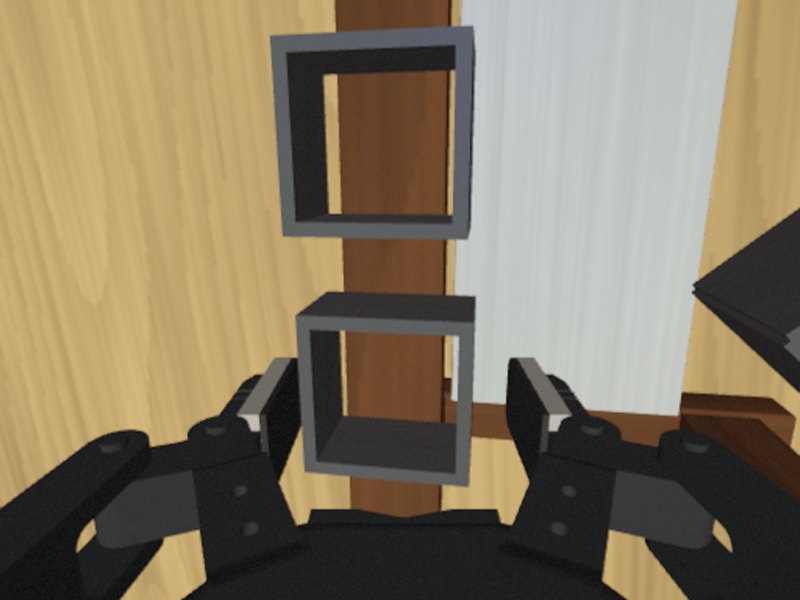

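```bash
python3 -m inch '[[0.45,-5,0,0,0],[0.45,-4,0,0,0],[0.45,0,0,0,0]]'; python3 tl.py; python3 look.py wrist pics/t2.png
```

```text
clock: 90.57
position: [0.4547, 0.1159, 0.0873]
ee_rot: [-0.014, 0.996, -0.041, -0.077]
contact_force: [-0.2, -0.2, 0.4]
width: 0.0621
90.57 [0.4547 0.1159 0.0873] rad -8.56 tan 2.52 [  3.8  18.6 105.5   2.8  64.5   7.2] -4.7
```

View pics/t2.png

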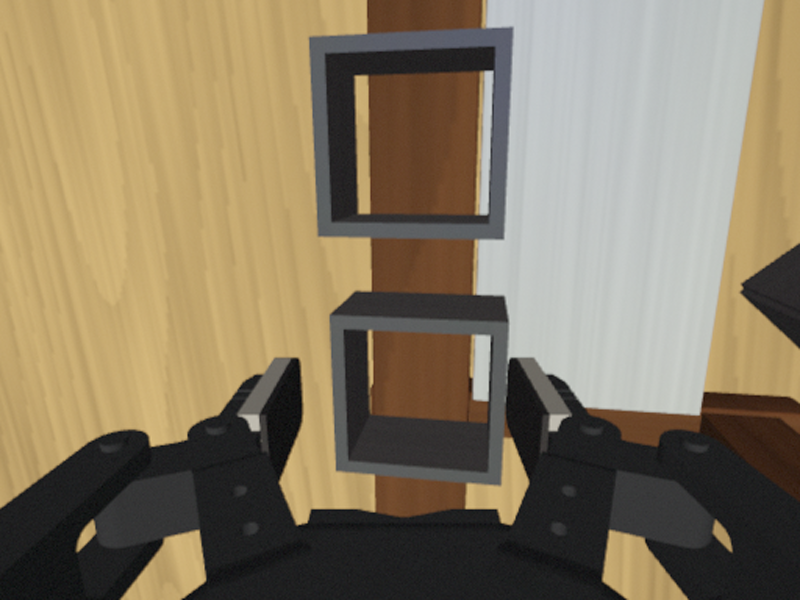

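```bash
python3 -m inch '[[0.45,-3,0,0,0],[0.45,-1.5,0,0,0],[0.45,0,0,0,0]]'; python3 tl.py; python3 look.py wrist pics/t3.png
```

```text
clock: 90.87
position: [0.4509, 0.1164, 0.0889]
ee_rot: [-0.014, 0.996, -0.041, -0.075]
contact_force: [-0.0, 1.2, -0.5]
width: 0.0619
90.87 [0.4509 0.1164 0.0889] rad -8.37 tan 2.52 [  3.9  18.2 105.9   2.8  64.3   7.3] -4.7
```

View pics/t3.png

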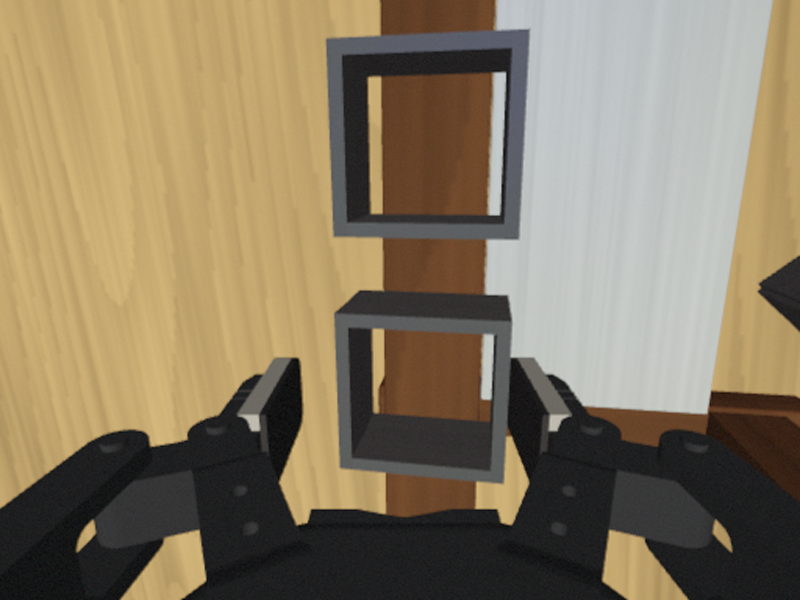

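```bash
python3 -m inch '[[0.55,2,0,0,0],[0.6,2,0,-10,0],[0.6,0,0,-30,0],[1,0,0,-38,0],[1,0,0,-40,0],[1,0,0,-30,0],[1,0,0,-15,0],[1,0,0,-6,0],[1,0,0,0,0],[1,0,0,0,0]]'; python3 tl.py; python3 look.py wrist pics/t4.png
```

```text
clock: 91.75
position: [0.4808, 0.1098, 0.2607]
ee_rot: [-0.014, 0.996, -0.041, -0.078]
contact_force: [0.6, 0.0, 0.1]
width: 0.0854
91.75 [0.4808 0.1098 0.2607] rad -8.77 tan 2.38 [ 3.  12.6 87.2  2.4 89.1  7.5] -4.7
```

View pics/t4.png

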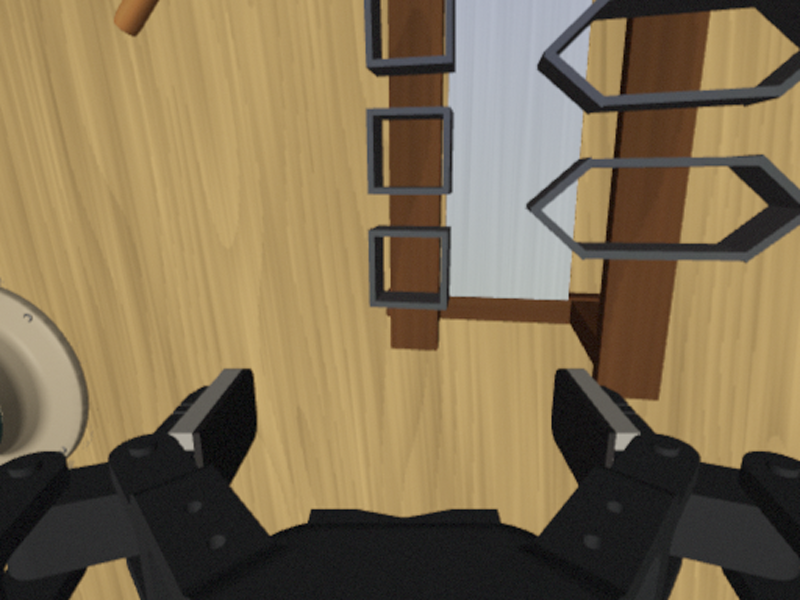

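```bash
python3 look.py side pics/u1.png; python3 look.py scene pics/u2.png fan_switch_tip .083; python3 - <<'E'
import cv2,numpy as np
a=cv2.imread('pics/u1.png')[180:540,300:540];b=cv2.imread('pics/u2.png')[100:480,180:660]
a=cv2.resize(a,(400,600)); b=cv2.resize(b,(400,317)); b=cv2.copyMakeBorder(b,0,283,0,0,cv2.BORDER_CONSTANT)
cv2.imwrite('pics/u3.png',np.hstack([a,b]))
E
```

```text
fan_switch_tip 0.6 [272. 394.] [0.4214 0.416 ]
```

View pics/u3.png

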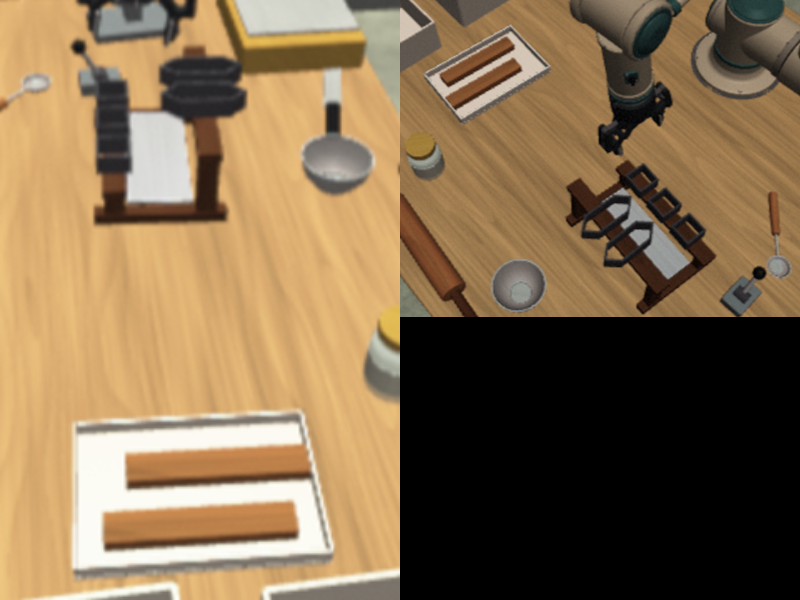

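```bash
python3 to.py .49 -.33 .3; python3 -m inch '[[1,2,20,-2,0],[1,3,38,-2,0],[1,3,40,-2,0],[1,3,40,-2,0],[1,3,40,-2,0],[1,3,40,-2,0],[1,3,40,-2,0],[1,3,40,-2,0],[1,3,40,-2,0],[1,3,36,0,0],[1,3,28,0,0],[1,0,18,0,0],[1,0,10,0,0],[1,0,4,0,0],[1,0,0,0,0],[1,0,0,0,0]]'; python3 tl.py; python3 look.py wrist pics/v1.png
```

```text
pos [0.48   0.1098 0.2597] phi -4.7 q [ 3. 13. 87.  2. 89.  8.] w 0.0854 t 91.95 tilt [-9.05  1.91]
shift now [ 38.8 436.5 -56. ]
clock: 93.28
position: [0.4707, -0.3398, 0.2411]
ee_rot: [-0.023, 0.994, -0.038, -0.095]
contact_force: [0.4, -0.3, 0.6]
width: 0.0854
93.28 [ 0.4707 -0.3398  0.2411] rad -10.19 tan -4.61 [-39.8  22.   76.4  -4.6  91.8 -35.2] -4.1
```

View pics/v1.png

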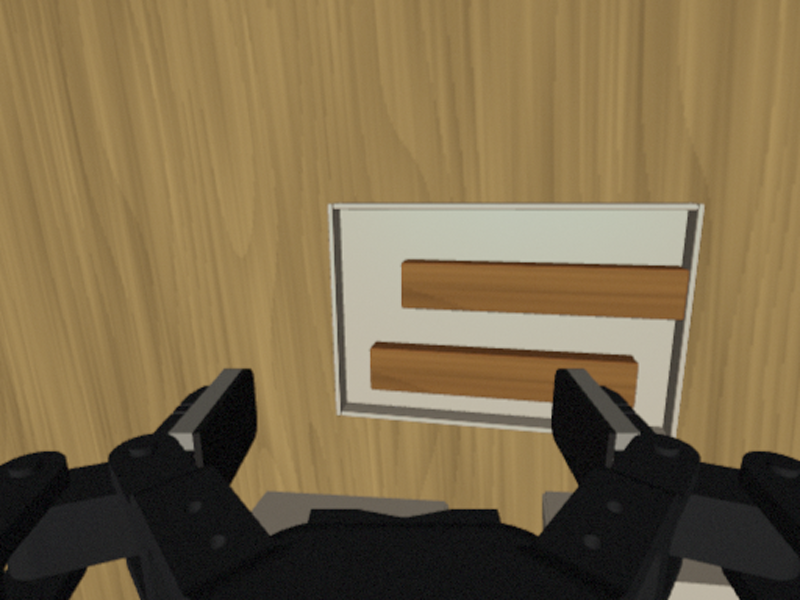

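```bash
python3 - <<'E'
from h import *
import pickle
p=pickle.load(open('last.pkl','rb'))
W=lambda u,v,z:ray(p,u*.64,v*.64,z)[:2]
for n,c in(('b1',[(404,262),(688,269),(685,319),(402,306)]),('b2',[(373,349),(637,362),(634,403),(372,389)])):
    a=np.array([W(u,v,.024) for u,v in c]); print(n,a.round(4).tolist(),'len',np.linalg.norm(a[0]-a[1]),np.linalg.norm(a[3]-a[2]),'w',np.linalg.norm(a[0]-a[3]),np.linalg.norm(a[1]-a[2]))
print('tray rim', [W(u,v,.024).round(4).tolist() for u,v in[(330,205),(703,205),(340,414)]])
cv2.imwrite('pics/v2.png',cv2.resize(p['frame'][120:290,200:460,::-1],None,fx=3,fy=3,interpolation=cv2.INTER_CUBIC))
E
```

```text
b1 [[0.4294, -0.3355], [0.6231, -0.3481], [0.6228, -0.3829], [0.4254, -0.3692]] len 0.19413798994246254 0.1978888203079744 w 0.03393694432445788 0.03477421929962123
b2 [[0.3996, -0.4034], [0.593, -0.4141], [0.5918, -0.4455], [0.3958, -0.4371]] len 0.1936982917297605 0.1961315023787808 w 0.03388830291459948 0.031435707498000696
tray rim [[0.3761, -0.2902], [0.6301, -0.3062], [0.3666, -0.4595]]
```

View pics/v2.png

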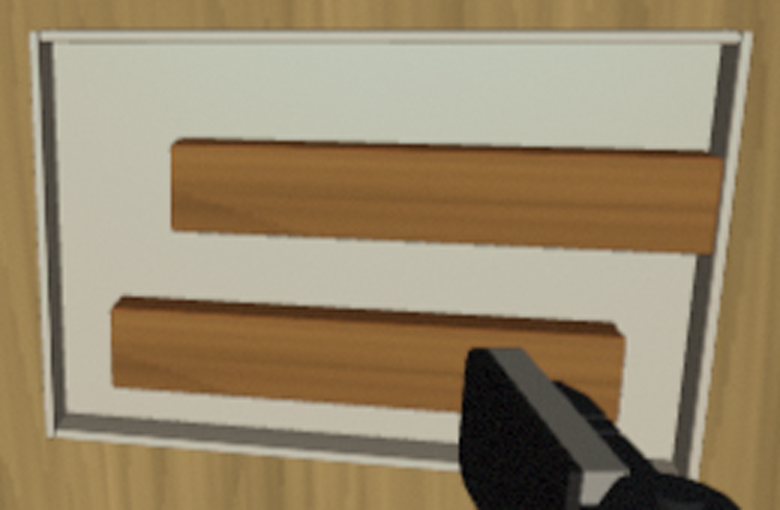

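```bash
python3 - <<'E'
from h import *
# fan base edge from h1-like geometry is gone; use scene+side for fan
for n in('scene','side'):
    p=shot(n)
    for t in('fan_switch_base','fan_switch_tip'):
        for d in mark_of(p,t)[:1]:
            r,c=d['point'];print(n,t,d['confidence'],ray(p,c,r,0 if 'base' in t else .083)[:2].round(4))
    s=.64
    pts=[(597,600),(655,522),(640,600)] if n=='scene' else [(352,192),(408,186),(356,203),(410,197)]
    for u,v in pts: print(n,(u,v),ray(p,u*s,v*s,0)[:2].round(3))
E
python3 to.py .40 .30 .3 -4.6
```

```text
scene fan_switch_base 0.87 [0.4621 0.4168]
scene (597, 600) [0.623 0.576]
scene (655, 522) [0.462 0.56 ]
scene (640, 600) [0.573 0.62 ]
side fan_switch_base 0.67 [0.4503 0.4327]
side fan_switch_tip 0.44 [0.4223 0.424 ]
side (352, 192) [0.459 0.645]
side (408, 186) [0.641 0.664]
side (356, 203) [0.466 0.576]
side (410, 197) [0.637 0.594]
pos [ 0.4711 -0.3401  0.2421] phi -4.1 q [-40.  22.  76.  -5.  92. -35.] w 0.0853 t 93.63 tilt [-10.69   2.85]
shift now [-125.5 -634.2  -11.7]
turn 0.5 shift after turn [-131.1 -633.1  -11.7] q6 there about 41.0
```

```bash
python3 -m inch '[[-1,-4,-20,-3,0],[-1,-8,-36,-4,0],[-1,-9,-38,-4,0],[-1,-9,-38,-4,0],[-1,-9,-38,-4,0],[-1,-9,-38,-4,0],[-1,-9,-38,-4,0],[-1,-9,-38,-4,0],[-1,-9,-38,-4,0],[-1,-9,-38,-4,0],[-1,-9,-38,-4,0],[-1,-9,-38,-4,0],[-1,-9,-38,-4,0],[-1,-9,-38,-4,0],[-1,-8,-38,-4,0],[-1,-6,-32,-4,0],[-1,-4,-22,-2,0],[-1,-2,-12,0,0],[-1,0,-5,0,0],[-1,0,0,0,0]]'; python3 tl.py; python3 look.py wrist pics/w1.png fan_switch_base 0 fan_switch_tip .083
```

```text
clock: 95.3
position: [0.3736, 0.3224, 0.3666]
ee_rot: [-0.027, 0.995, -0.031, -0.09]
contact_force: [-0.2, -0.3, -1.3]
width: -0.0001
95.3 [0.3736 0.3224 0.3666] rad -7.53 tan 7.62 [ 27.    9.4  76.9   7.8 101.2  31.5] -3.3
fan_switch_base 0.76 [ 93. 356.] [0.4605 0.414 ]
fan_switch_base 0.28 [128. 254.] [0.3029 0.3717]
fan_switch_base 0.2 [310. 360.] [0.4683 0.0558]
fan_switch_tip 0.85 [ 91. 338.] [0.4293 0.4129]
```

View pics/w1.png

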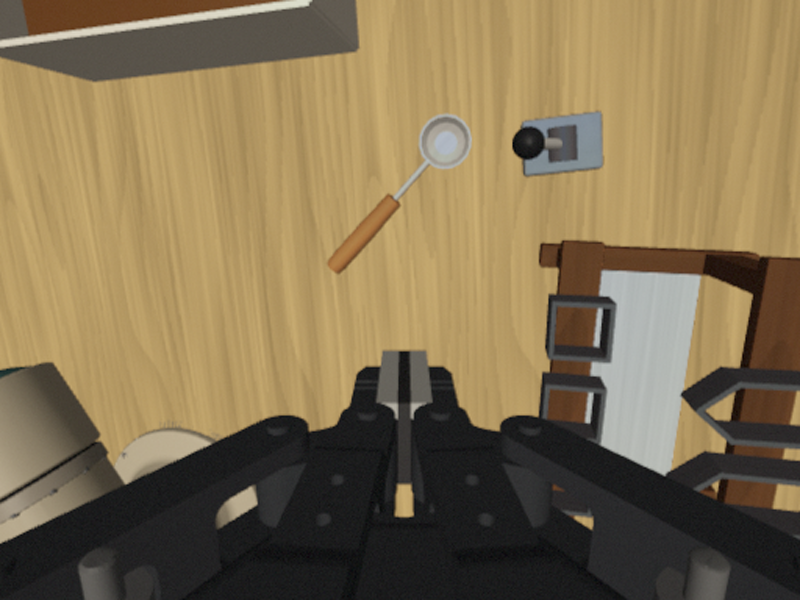

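```bash
python3 to.py .372 .413 .078 -4; python3 -m inch '[[-1,0,-20,10,0.7],[-1,0,-25,25,0],[-1,0,-20,35,0],[-1,0,-10,38,0],[-1,0,0,38,0],[-1,0,0,38,0],[-1,0,0,30,0],[-1,0,0,18,0],[-1,0,0,8,0],[-1,0,0,0,0]]'; python3 tl.py; python3 to.py .372 .413 .078 -4
```

```text
pos [0.3743 0.3204 0.3663] phi -3.5 q [ 27.   9.  77.   8. 101.  32.] w -0.0004 t 95.45 tilt [-10.17   3.33]
shift now [ 44.3 -78.7 289. ]
turn 0.5 shift after turn [ 43.6 -79.1 289. ] q6 there about 52.0
clock: 96.28
position: [0.3449, 0.4003, 0.1263]
ee_rot: [-0.025, 0.995, -0.049, -0.085]
contact_force: [-0.6, 0.3, -0.8]
width: 0.0004
96.28 [0.3449 0.4003 0.1263] rad -5.82 tan 8.34 [35.9 19.  98.4  9.  68.8 37.8] -5.5
pos [0.3449 0.4003 0.1263] phi -5.5 q [36. 19. 98.  9. 69. 38.] w 0.0004 t 96.28 tilt [-9.6   3.35]
shift now [ 33.7 -13.4  43.8]
turn -1.5 shift after turn [ 34.  -12.5  43.8] q6 there about 52.0
```

```bash
python3 -m inch '[[-1,12,-5,14,-1.5],[-1,12,-5,14,0],[-1,6,-2,10,0],[-1,2,0,4,0],[-1,0,0,0,0]]'; python3 tl.py; python3 to.py .372 .413 .078 -4; python3 look.py wrist pics/w2.png fan_switch_tip .083
```

```text
clock: 96.7
position: [0.3768, 0.4116, 0.0838]
ee_rot: [-0.029, 0.996, -0.038, -0.081]
contact_force: [-0.2, 0.9, 0.7]
width: -0.0001
96.7 [0.3768 0.4116 0.0838] rad -5.41 tan 8.23 [34.9 23.5 97.9  9.2 64.3 34.9] -4.1
pos [0.3768 0.4116 0.0838] phi -4.1 q [35. 24. 98.  9. 64. 35.] w -0.0001 t 96.7 tilt [-9.15  3.66]
shift now [-3.8 -0.7  6.6]
turn -0.1 shift after turn [-3.8 -0.7  6.6] q6 there about 52.0
fan_switch_tip 0.86 [238. 369.] [0.4286 0.4136]
```

View pics/w2.png

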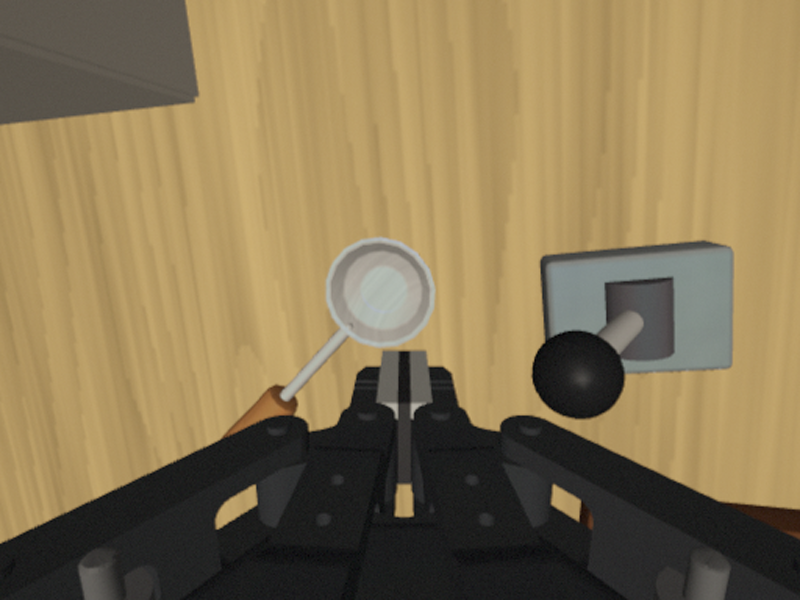

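```bash
python3 -m inch '[[-1,3,-1,6,0],[-1,8,0,2,0],[-1,12,0,-2,0],[-1,12,0,-2,0],[-1,12,0,-2,0],[-1,12,0,-2,0],[-1,6,0,-1,0],[-1,0,0,0,0]]'; python3 tl.py; python3 to.py .475 .411 .078 -4; python3 look.py wrist pics/w3.png fan_switch_tip .09
```

```text
clock: 97.47
position: [0.4447, 0.4092, 0.0791]
ee_rot: [-0.032, 0.995, -0.037, -0.082]
contact_force: [-1.3, -0.1, 1.0]
width: 0.0001
97.47 [0.4447 0.4092 0.0791] rad -5.85 tan 8.14 [31.1 27.5 91.6  8.9 67.1 31.4] -4.0
pos [0.4447 0.4092 0.0791] phi -4.0 q [31. 27. 92.  9. 67. 31.] w 0.0001 t 97.47 tilt [-9.21  3.96]
shift now [29.8 -4.1 -3.7]
turn -0.0 shift after turn [29.8 -4.1 -3.7] q6 there about 45.0
fan_switch_tip 0.71 [242. 320.] [0.4746 0.4143]
```

View pics/w3.png

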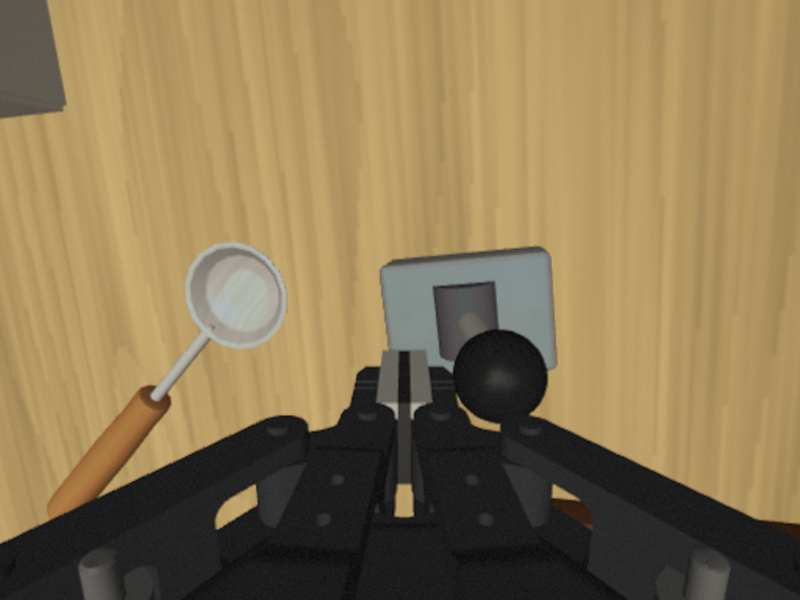

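```bash
python3 -m inch '[[-1,8,-1,-1,0],[-1,8,-1,-1,0],[-1,6,0,-1,0],[-1,4,0,-0.5,0],[-1,0,0,0,0]]'; python3 tl.py; python3 look.py wrist pics/w4.png fan_switch_tip .083
```

```text
clock: 97.98
position: [0.4682, 0.4084, 0.077]
ee_rot: [-0.03, 0.995, -0.037, -0.086]
contact_force: [-2.8, 0.7, 1.7]
width: 0.0003
97.98 [0.4682 0.4084 0.077 ] rad -6.53 tan 8.1 [29.9 29.2 88.8  8.7 68.8 30.5] -4.0
fan_switch_tip 0.57 [231. 314.] [0.4954 0.4166]
```

View pics/w4.png

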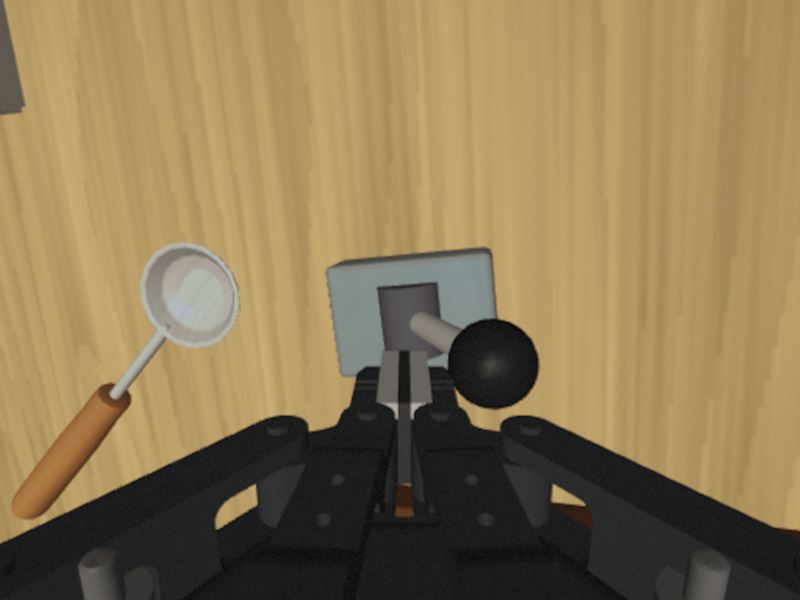

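```bash
python3 -m inch '[[-1,6,0,-1,0],[-1,6,0,-1,0],[-1,5,0,-1,0]]'; python3 tl.py
```

```text
clock: 98.33
position: [0.4686, 0.4082, 0.0775]
ee_rot: [-0.029, 0.994, -0.036, -0.102]
contact_force: [-9.7, 0.7, 3.8]
width: -0.0
98.33 [0.4686 0.4082 0.0775] rad -8.22 tan 8.91 [29.4 30.  87.5  9.5 71.1 29.7] -3.8
```

```bash
python3 -m inch '[[-1,-15,0,0,0],[-1,-20,0,0,0],[-1,-20,0,-5,0],[-1,-10,0,-30,0],[-1,0,0,-38,0],[-1,0,0,-38,0],[-1,0,0,-38,0],[-1,0,0,-30,0],[-1,0,0,-15,0],[-1,0,0,-5,0],[-1,0,0,0,0],[-1,0,0,0,0]]'; python3 tl.py; python3 look.py wrist pics/x1.png fan_switch_tip .083; python3 look.py side pics/x2.png fan_switch_tip .083;python3 look.py scene pics/x3.png fan_switch_tip .083
```

```text
clock: 99.33
position: [0.4489, 0.3981, 0.2933]
ee_rot: [-0.028, 0.995, -0.035, -0.092]
contact_force: [0.0, 0.8, 0.0]
width: -0.0001
99.33 [0.4489 0.3981 0.2933] rad -7.27 tan 8.26 [29.8 20.  72.3  8.3 95.  34.1] -3.8
fan_switch_tip 0.85 [154. 335.] [0.4951 0.417 ]
fan_switch_tip 0.63 [132. 237.] [0.4975 0.4165]
fan_switch_tip 0.46 [289. 376.] [0.4888 0.4165]
```

View pics/x1.png

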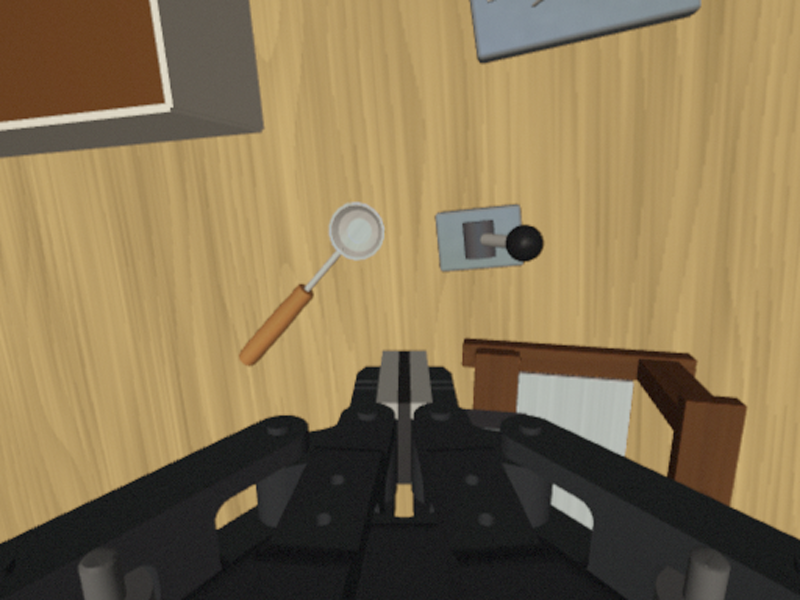

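View pics/x2.png

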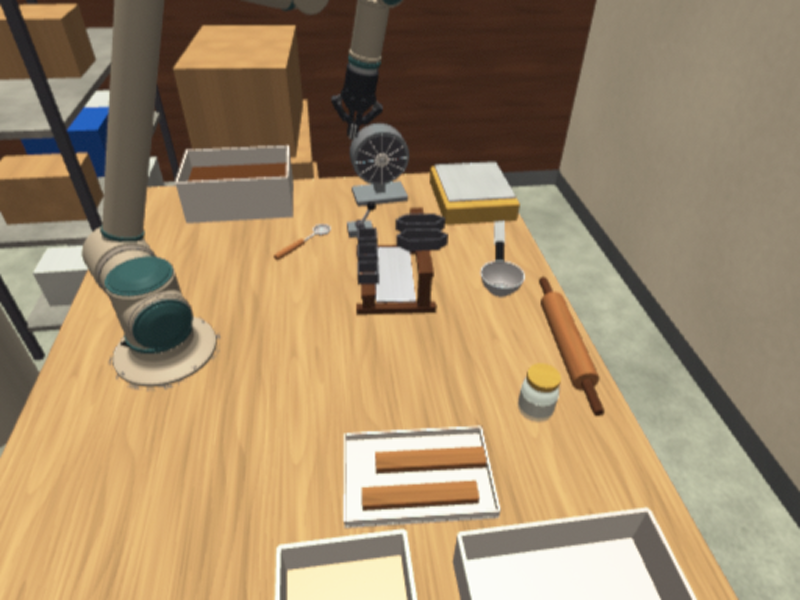

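View pics/x3.png

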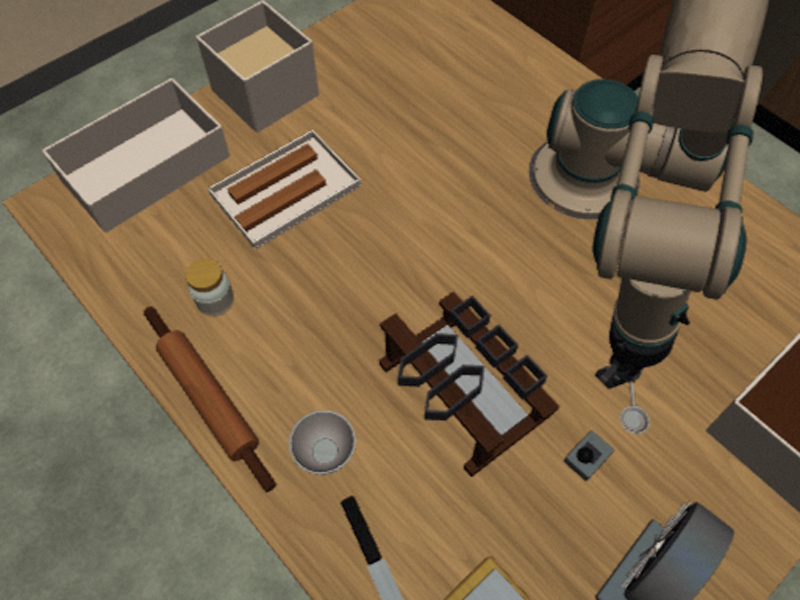

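```bash
python3 -c "
from rig import manip
print(manip.get_state()['clock']); print(manip.sign_off())"
```

```text
99.6333
the job is handed in; nothing more can be done
None
```

The job is done and was handed in at 99.6 s of the 208 s allowed, with the arm up and touching nothing.

- **Bars:** Both lie flat on the tray floor, parallel, with about 29 mm between them. Bar1 was knocked about 3 cm lengthways after I set it down and now rests with one end against the tray's far wall. The wrist camera showed it still flat, so I left it there.
- **Boats:** Both that were there lie on the high rail, about 1–2 mm off centre, with about 21–24 mm between them. Boat1 measured about 3° off square to the rail, and I left it.
- **Squares:** All three lie on the low rail, with about 22 mm between them. The first two are within 1 mm of centre. The third landed 2.7 mm off, so I nudged it back, and it looked centred in the picture afterwards.
- **Fan:** The lever was pushed until it stopped, at about 10 N. In the last pictures the tip was on the far side, about 34 mm past the middle of the block (the full swing is 33.5 mm). One camera put it about 6 mm short, with low confidence.
- **Left alone:** The jar, bowl and spoon look to be where they were in the first picture. I did not measure them.

**Wrist tilt:** the wrist slowly tilted during the moves, up to about 10°. That meant some pieces were let go slightly tilted, but they appeared flat in the last pictures.

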